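# Restock the bathroom counter tray

### The arm

A 6-joint arm with a two-finger parallel gripper is mounted at the origin on the work surface. World frame = base frame: x ahead of the robot, y to its left, z up, the work surface at z = 0. Lengths are in mm, angles in rad, forces in N, time in s.
With the tool pointing down it reaches from about 350 to 775 mm from the base axis. Payload 7.3 kg.
Tool frame: the origin (TCP) lies at the very end of the fingers, on their centre line; the grasp point (between the pads) lies 19 mm behind it; z points along the fingers, y is the line along which they close (so a half turn about z gives the same grasp; the last joint's range is limited). The gripper opens to 92 mm and grips with 3 to 60 N. Pads are 19 mm wide; open, the fingers measure 130 mm over their backs; the gripper's body (75 mm by 190 mm) begins 47 mm behind the grasp point.
Start: joints at [-1.371, 0.342, 1.524, -0, 1.275, -0.146], TCP at [177.971, -493.934, 226.741] pointing down, gripper open.
Joint ranges: [-2.53, 2.53], [-0.77, 2.02], [0.04, 2.7], [-1, 4.14], [0.28, 2.66], [-3.11, 3.11]. Speed limits (rad/s): [2.57, 2.57, 3.14, 3.14, 3.14, 3.14].

### API

Orientations are given as [roll, pitch, yaw] about the fixed x, y, z axes, in that order (R = Rz(yaw) Ry(pitch) Rx(roll)).
In Python, from plant import get_obs, optics, ticket, finder gives the robot as it stands.
- The arm moves only by the tool send_rows, never from a script. Its arguments are lists of equal length, an entry for each row: "offset": the shift along the tool's x, y, z scaled (see below), a list of three; "delta_rot": the turn, a rotation vector about the tool's x, y, z scaled (see below), a list of three. In form: {"offset": [[dx, dy, dz], ...], "delta_rot": [[rx, ry, rz], ...]}. A call has 1 to 8 rows; each row is the pose to reach, as a shift and turn from the pose commanded when the call began, along the tool's axes at that moment, turning the shorter way round; what a row does not reach only later rows make up. The controller multiplies each number of a shift by 120 mm and each number of a turn by 360 degrees. A row lasts 1/8 s, in which the tool goes at most 62.5 mm and 10.7 degrees, less where a joint would pass 70% of its speed; a pose out of reach is approached as far as the arm can. A call with a number of a shift or a turn outside -1 to 1 is refused whole. A call with a gripper value outside its range is refused whole. "grip" is the opening, from 0 (shut) to 1 (fully open), set as the call begins (left out, the last holds). The fingers move at their own pace and stop on an object; the grip force is fixed at half the most. Time passes only in rows, so rows that repeat a pose let the fingers close. It gives the time, the measured TCP pose, the force, the opening and the grip force at its end, in the units of the state.
- get_obs(): the state, without advancing time (a new reading comes with each control period).
- optics.capture(name): name is "scene" or "top"; returns the picture (384x512x3 uint8, red, green, blue); there is no depth.
- optics.get_calibration(name): a dict with "fx", "fy", "cx", "cy" (pixels), "world_from_camera" (4x4, takes a point from camera to world coordinates). Camera axes: x right, y down, z forward; pixel columns grow to the right and rows downward; lengths in mm; the calibration is good to about 2 mm. A picture is of the moment at which its call begins. get_calibration takes no time and is no camera call.
- ticket.close_job(): hands the job in; it is judged then, once.
Trained networks look in the newest picture that a camera, given by its name, has taken for a name from the list of things; names that differ only in an ending like _2 or _b are one class to them, and where a whole thing is asked for, a point or a joint stands for the part that bears it (a point fixed in the world has none). Each returns a list of dicts, best first, with "confidence" (0 to 1); they miss things now and then, are a little off and sometimes report something else, mostly with a low value. They report only what shows in the picture. A call takes as long as a camera call. They do not tell look-alikes from the thing itself.
- finder.boxes_of(target, camera): "box" ([left, top, right, bottom] in pixels, round what is visible of it).
- finder.silhouettes(target, camera): "region" (384x512 bool, what is visible of it) and "box" ([left, top, right, bottom] in pixels, round what is visible of it).
- finder.pinpoint(target, camera): "uv" ([column, row] in pixels: a listed point, or the origin of a listed thing).
The state is a dict: "time": time; "joint_positions": joint angles; "dq": joint speeds; "tau": joint torques, N m; "tool_pos": TCP position; "tcp_rot": TCP orientation; "contact_force": force on the tool from outside, world axes, zero at the start; "moment": the same for the moment, N m; "grip_width": finger opening in mm; "finger_force": force on a finger pad.
Only numpy, scipy, OpenCV 4.12 (cv2) and the standard library are available. Lean on these libraries where they do the work, as an engineer would, in place of code of your own. Each camera call takes 0.05 s, during which the arm holds its last target. There are 200 camera calls.

### The job

Stand every carton that lies flat on the bathroom counter upright on its thin short end on the floor of the wooden tray, between the tray's channel and its back rim. When all of them stand there, slide the glass panel straight up out of the steel drying rack and set it, upright and on its long edge, fully down in the channel along the tray's front, roughly centred. Handle the panel so that it never lies down, do not upset the other toiletries, and leave everything released and standing still.

Things in the scene. Friction and masses are not known exactly. Their poses are not given: they have to be found in the camera images.
- carton1: Flat closed toiletry carton of white paper with a grey band, 115 x 46 x 26 mm, about 0.12 kg; may be absent. It starts lying flat on the counter. Origin at its centre; x along its 115 mm length, y along its 46 mm width, z through its 26 mm thickness. Stood up, its x axis is vertical (either end may be down) and it rests on the thin 46 x 26 mm end.
- carton2: Flat closed toiletry carton of brown card with a white band, 115 x 46 x 26 mm, about 0.12 kg; may be absent. It starts lying flat on the counter. Origin at its centre; x along its 115 mm length, y along its 46 mm width, z through its 26 mm thickness. Stood up, its x axis is vertical (either end may be down) and it rests on the thin 46 x 26 mm end.
- carton3: Flat closed toiletry carton of white paper with a brown card band, 105 x 50 x 28 mm, about 0.12 kg; may be absent. It starts lying flat on the counter. Origin at its centre; x along its 105 mm length, y along its 50 mm width, z through its 28 mm thickness. Stood up, its x axis is vertical (either end may be down) and it rests on the thin 50 x 28 mm end.
- carton4: Flat closed toiletry carton of pale grey card with a white band, 105 x 50 x 28 mm, about 0.12 kg; may be absent. It starts lying flat on the counter. Origin at its centre; x along its 105 mm length, y along its 50 mm width, z through its 28 mm thickness. Stood up, its x axis is vertical (either end may be down) and it rests on the thin 50 x 28 mm end.
- tray: Fixed flat wooden tray, 160 mm deep (x from -70 to +90 mm), 300 mm wide (y), open at its ends. Origin on its underside, z up, x from its front (robot's side) to its back. Floor top 8 mm above the counter; along the back edge a low rim, 12 mm above the counter. The panel's channel runs along the front at x = -50 mm; its rear lip ends at x = -34 mm, 48 mm above the counter.
- stand_area (a point): Middle of the strip of tray floor where the cartons stand (20 mm behind the tray's origin, 8 mm above the counter; axes as the tray's). The strip is 270 mm long (y). Any order, spacing and turn will do, without leaning; cartons kept within about 15 mm of this line leave room for the fingers that bring the panel.
- channel (a point): Centre of the channel's floor, 8 mm above the counter; axes as the tray's, the channel runs along y. The channel is 11.5 mm wide and 28 mm deep, widening to about 23 mm at the flared mouth 40 mm above its floor; it is 288 mm long.
- rack: Fixed steel drying rack holding the panel on edge, base 90 x 290 x 10 mm; origin at the centre of its underside, y along its length. At each end two posts (tops 65 mm above the counter) form a 13 mm wide slot; the slots hold the panel's outer 20 mm at each end.
- panel: Loose frosted glass guard panel, 8 mm thick (x), 240 mm long (y), 95 mm high (z), 0.2 kg; origin at the centre of its lower long edge, z up. It starts standing in the rack's slots, lower edge 10 mm and upper edge 105 mm above the counter. Pinch its upper edge at the middle, from above.
- jar_tin: Bystander: open steel tin, 60 mm wide, 45 mm high, between rack and tray; origin under its base.
- lotion: Bystander: white lotion bottle, 52 mm wide, 150 mm high; origin under its base.
- shampoo: Bystander: grey shampoo bottle, 60 mm wide, 170 mm high; origin under its base.
- toothcup: Bystander: white mug, 72 mm wide, 90 mm high; origin under its base.
- cream: Bystander: amber cream jar, 64 mm wide, 45 mm high; origin under its base.
- soapdish: Bystander: white soap dish with soap, 110 x 75 x 30 mm; origin under its base.
- hairbrush: Bystander: hairbrush, about 200 mm long, lying at the left side of the counter; origin under its middle.
There are look-alikes about, which are no part of the job. What is shaped like the carton2 but purple is not meant.

How it is judged (in metres and radians):
On the way, in this order (a step that is already met when the one before it is completed fails the run):
1. every carton present stands upright on its end on the tray floor between channel and back rim (angle between the x axis of each of carton1, carton2, carton3, carton4 and the z axis of tray, either way round below 0.1 rad and x of carton1 in the frame of tray between -0.035 and 0.08 m and y of carton1 in the frame of tray between -0.145 and 0.145 m and z of carton1 in the frame of tray between 0.0595 and 0.0715 m and linear speed of each of carton1, carton2, carton3, carton4 below 0.02 m/s and x of carton2 in the frame of tray between -0.035 and 0.08 m and y of carton2 in the frame of tray between -0.145 and 0.145 m and z of carton2 in the frame of tray between 0.0595 and 0.0715 m and x of carton3 in the frame of tray between -0.035 and 0.08 m and y of carton3 in the frame of tray between -0.145 and 0.145 m and z of carton3 in the frame of tray between 0.0545 and 0.0665 m and x of carton4 in the frame of tray between -0.035 and 0.08 m and y of carton4 in the frame of tray between -0.145 and 0.145 m and z of carton4 in the frame of tray between 0.0545 and 0.0665 m), for 0.3 s.
2. the panel has been slid up clear of the rack (z of panel in the frame of rack above 0.075 m and angle between panel's own z axis and vertical below 0.5 rad), for 0.1 s.
At the end, for the whole second after the job is handed in: Cartons on their ends on the tray floor behind the channel (within 0.1 rad of vertical, centre height within 6 mm); panel in the channel (lower edge within 6 mm of its floor and centre line, 35 mm of centred, 0.2 rad of vertical, 0.06 rad along it); all at rest (all of step 1 and x of panel in the frame of channel between -0.006 and 0.006 m and y of panel in the frame of channel between -0.035 and 0.035 m and z of panel in the frame of channel below 0.006 m and angle between panel's own z axis and vertical below 0.2 rad and angle between the y axis of panel and the y axis of tray, either way round below 0.06 rad and linear speed of panel below 0.02 m/s); the robot touches nothing.
It fails at once if the panel is laid or dropped over (tilted more than 0.8 rad) (angle between panel's own z axis and vertical above 0.8 rad).
It fails at once if a bystander is pushed more than 60 mm from its place (distance of any of jar_tin, lotion, shampoo, toothcup, cream, soapdish, hairbrush from where it was at the start of the episode above 0.06 m).
It fails at once if a standing bystander is tipped over (angle between any of jar_tin, lotion, shampoo, toothcup, cream, soapdish's own z axis and vertical above 0.6 rad).
Of carton1, carton2, carton3, carton4 only 3 to 4 are there at a start; the rules pass over those that are not, and their reading is None.
At some moment in a run one of carton1, carton2, carton3, carton4 may be knocked a few centimetres aside while the robot is not near it.
It also fails if it takes over 210 s, if anything falls off the work surface, if the arm or the gripper's body presses on something with over 40 N, if the wrist force passes 120 N, or if a joint passes its speed limit or range.

## Working session

There is one attempt and no reset: what is moved stays moved. The work goes in short steps, Python scripts to look and compute and a tool call to move; the robot and the scene stay as the last step left them, time stands still between calls to the robot, and variables do not carry over. Pictures are saved under pics/ and viewed, at most 14 in all, crops included, and the job is handed in when it is done.

Besides the shell and the picture viewer there is one more tool, called after ">>>" in YAML: its name, and indented under it one key for each argument. send_rows: Moves the arm, as the interface text tells. Its arguments: {"type":"object","properties":{"offset":{"type":"array"},"delta_rot":{"type":"array"},"grip":{"type":"number"}},"required":["offset","delta_rot"]}

```bash
mkdir -p pics; ls
python3 - <<'E'
from plant import get_obs, optics, finder
import cv2,numpy as np
np.set_printoptions(precision=3,suppress=True)
print(get_obs())
for n in("scene","top"):
    im=optics.capture(n); cv2.imwrite(f"pics/{n}0.png",im[...,::-1])
    c=optics.get_calibration(n); print(n,c)
    for t in ["carton1","carton2","carton3","carton4","tray","rack","panel","jar_tin","stand_area","channel"]:
        print(t,[(np.round(d["uv"]).tolist(),round(d["confidence"],2)) for d in finder.pinpoint(t,n)])
E
```

```text
pics
{'time': 0.0, 'joint_positions': array([-1.371,  0.343,  1.525, -0.   ,  1.275, -0.146]), 'dq': array([ 0.   , -0.   , -0.   , -0.001,  0.   , -0.   ]), 'tau': array([ -0.002, -43.126, -24.422,   0.072,   0.056,  -0.   ]), 'tool_pos': array([ 177.878, -493.518,  226.041]), 'tcp_rot': array([-3.14 , -0.   ,  0.346]), 'contact_force': array([0.621, 0.381, 1.07 ]), 'moment': array([-0.034,  0.001,  0.006]), 'finger_force': 0.0, 'grip_width': 91.39169883081263}
scene {'fx': 353.05173447129437, 'fy': 353.05173447129437, 'cx': 254.15543391756847, 'cy': 197.15773971869973, 'world_from_camera': array([[   0.425,    0.52 ,   -0.74 , 1417.4  ],
       [   0.905,   -0.236,    0.354, -428.679],
       [   0.009,   -0.821,   -0.571,  716.628],
       [   0.   ,    0.   ,    0.   ,    1.   ]])}
carton1 [([269.0, 187.0], 0.92), ([301.0, 166.0], 0.79), ([172.0, 201.0], 0.71), ([182.0, 178.0], 0.68), ([228.0, 197.0], 0.61), ([274.0, 236.0], 0.47)]
carton2 [([269.0, 187.0], 0.92), ([301.0, 166.0], 0.79), ([172.0, 201.0], 0.71), ([182.0, 178.0], 0.68), ([228.0, 197.0], 0.61), ([274.0, 236.0], 0.47
[... 840 characters left out ...]
    1.   ]])}
carton1 [([230.0, 214.0], 0.97), ([309.0, 263.0], 0.93), ([277.0, 213.0], 0.83), ([323.0, 224.0], 0.81), ([183.0, 236.0], 0.79)]
carton2 [([230.0, 214.0], 0.97), ([309.0, 263.0], 0.93), ([277.0, 213.0], 0.83), ([323.0, 224.0], 0.81), ([183.0, 236.0], 0.79)]
carton3 [([230.0, 214.0], 0.97), ([309.0, 263.0], 0.93), ([277.0, 213.0], 0.83), ([323.0, 224.0], 0.81), ([183.0, 236.0], 0.79)]
carton4 [([230.0, 214.0], 0.97), ([309.0, 263.0], 0.93), ([277.0, 213.0], 0.83), ([323.0, 224.0], 0.81), ([183.0, 236.0], 0.79)]
tray []
rack [([305.0, 170.0], 0.61)]
panel [([307.0, 167.0], 0.97)]
jar_tin [([251.0, 153.0], 0.66)]
stand_area [([192.0, 168.0], 0.77)]
channel [([188.0, 188.0], 0.65)]
```

Run:
```python
import cv2
im=cv2.imread("pics/top0.png")
cv2.imwrite("pics/top0c.png",cv2.resize(im[100:320,110:402],None,fx=2.7,fy=2.7,interpolation=cv2.INTER_CUBIC))
im=cv2.imread("pics/scene0.png")
cv2.imwrite("pics/scene0c.png",cv2.resize(im,(800,600),interpolation=cv2.INTER_CUBIC))
```

```text
(no output)
```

View pics/top0c.png

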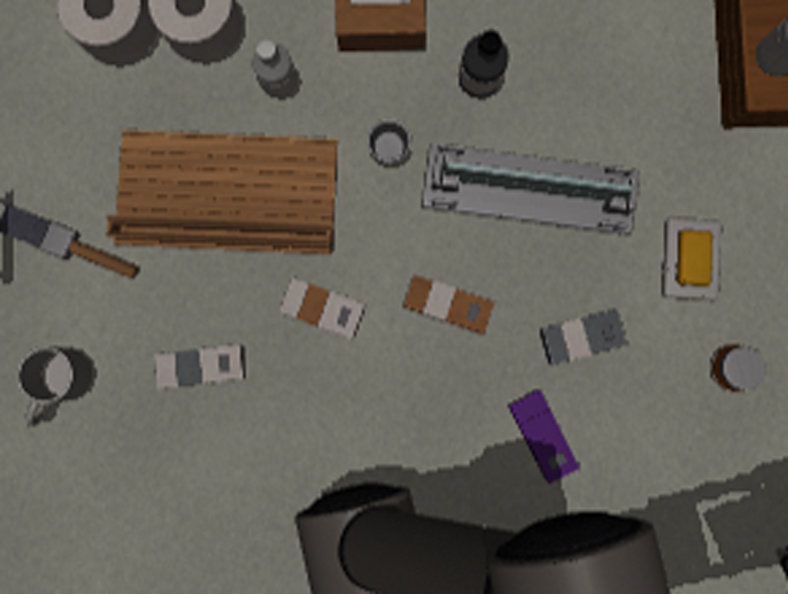

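View pics/scene0c.png

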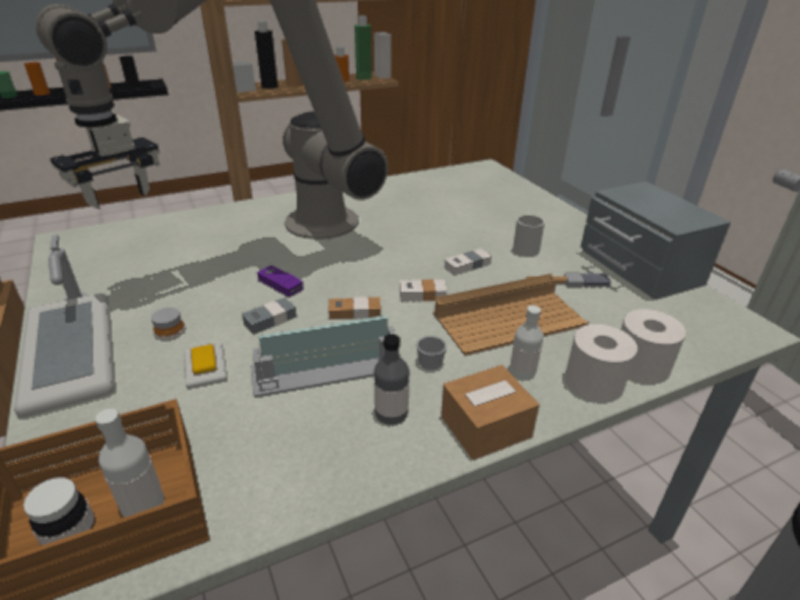

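Four cartons match the list. In top pixels:
- carton1 (white, grey band): (183,236)
- carton3 (white, brown band): (230,214)
- carton2 (brown, white band): (277,213)
- carton4 (grey, white band): (325,224)

The purple one at (309,263) is the look-alike, and the enlarged crop confirms that. The tray is at about (193,170), the rack with the panel at about (306,170), and the tin at (252,153). Next I'll fit poses.

```bash
cat > h.py <<'E'
from plant import get_obs, optics, finder, ticket
import cv2,numpy as np
from scipy.optimize import minimize
from scipy.spatial.transform import Rotation as R
np.set_printoptions(precision=3,suppress=True)
def proj(n,P):
    c=optics.get_calibration(n);T=np.linalg.inv(c["world_from_camera"])
    p=np.asarray(P,float)@T[:3,:3].T+T[:3,3]
    return np.c_[c["fx"]*p[:,0]/p[:,2]+c["cx"],c["fy"]*p[:,1]/p[:,2]+c["cy"]]
def ray(n,uv,z):
    c=optics.get_calibration(n);W=c["world_from_camera"]
    d=W[:3,:3]@[(uv[0]-c["cx"])/c["fx"],(uv[1]-c["cy"])/c["fy"],1];o=W[:3,3]
    return o+d*(z-o[2])/d[2]
def mask(n,boxes,p,s=4):
    m=np.zeros((384*s,512*s),np.uint8);c_,s_=np.cos(p[2]),np.sin(p[2])
    for lo,hi in boxes:
        P=np.array([[x,y,z] for x in(lo[0],hi[0]) for y in(lo[1],hi[1]) for z in(lo[2],hi[2])],float)
        W=np.c_[p[0]+c_*P[:,0]-s_*P[:,1],p[1]+s_*P[:,0]+c_*P[:,1],P[:,2]]
        h=cv2.convexHull(((proj(n,W)+.5)*s*16).astype(np.float32)).astype(np.int32)
        cv2.fillConvexPoly(m,h,255,shift=4)
    return m>0
def fit(regs,boxes,p0,steps=(10,10,.15)):
    big={n:np.kron(r,np.ones((4,4),bool)) for n,r in regs.items()}
    def f(p):
        return sum(1-(mask(n,boxes,p)&r).sum()/(mask(n,boxes,p)|r).sum() for n,r in big.items())
    sim=[p0]+[np.array(p0)+np.eye(3)[i]*steps[i] for i in range(3)]
    r=minimize(f,p0,method="Nelder-Mead",options=dict(initial_simplex=sim,xatol=.01,fatol=1e-4,maxiter=90))
    return r.x,r.fun
def sils(t,n): return finder.silhouettes(t,n)
def box(l,w,h): return [((-l/2,-w/2,0),(l/2,w/2,h))]
E
python3 - <<'E'
from h import *
optics.capture("top")
S=sils("carton1","top")
dims={"c1":((183,236),115,46,26),"c3":((230,214),105,50,28),"c2":((277,213),115,46,26),"c4":((325,224),105,50,28)}
for k,(uv,l,w,h) in dims.items():
    s=min(S,key=lambda s:np.hypot(*(np.argwhere(s["region"]).mean(0)[::-1]-uv)))
    a=cv2.minAreaRect(np.argwhere(s["region"])[:,::-1].astype(np.float32))
    b=cv2.boxPoints(a);e=b[1]-b[0] if np.hypot(*(b[1]-b[0]))>np.hypot(*(b[2]-b[1])) else b[2]-b[1]
    c0=ray("top",a[0],h/2);c1=ray("top",np.array(a[0])+e,h/2)
    print(k,a,s["confidence"],fit({"top":s["region"]},box(l,w,h),[c0[0],c0[1],np.arctan2(*(c1-c0)[1::-1])]))
for t,n in (("tray","top"),("rack","top"),("panel","top")):
    for s in sils(t,n)[:2]:
        print(t,n,s["confidence"],s["box"],s["region"].sum())
tr=[((-70,-150,0),(90,150,10)),((-70,-150,0),(-34,150,48))]
s=sils("tray","top")
if s: print("tray",fit({"top":s[0]["region"]},tr,[*ray("top",(192,172),8)[:2],0.0]))
s=sils("rack","top"); s2=sils("panel","top")
if s: print("rack",fit({"top":s[0]["region"]},[((-45,-145,0),(45,145,10))],[*ray("top",(306,170),8)[:2],-0.1]))
if s2: print("panel",fit({"top":s2[0]["region"]},[((-4,-120,10),(4,120,105))],[*ray("top",(306,168),10)[:2],-0.1]))
for t,z in (("stand_area",8),("channel",8),("panel",10),("rack",0)):
    for d in finder.pinpoint(t,"top")[:1]: print(t,ray("top",d["uv"],z),d["confidence"])
for t,z in (("jar_tin",0),("lotion",0),("shampoo",0),("toothcup",0),("cream",0),("soapdish",0),("hairbrush",0)):
    for d in finder.pinpoint(t,"top")[:1]: print(t,ray("top",d["uv"],z)[:2],d["confidence"])
E
```

```text
c1 ((183.7440185546875, 234.82423400878906), (12.677274703979492, 32.71554946899414), 83.2901611328125) 0.83 (array([393.926, 255.792,  -1.499]), np.float64(0.07133592736705574))
c3 ((229.37803649902344, 213.3136749267578), (29.82415008544922, 13.980070114135742), 21.250505447387695) 0.6 (array([466.938,  88.36 ,  -1.964]), np.float64(0.06611448010649312))
c2 ((276.0000305175781, 212.00001525878906), (32.88768768310547, 13.914020538330078), 18.434947967529297) 0.68 (array([468.074, -81.939,  -1.924]), np.float64(0.06886975840044429))
c4 ((325.1145935058594, 223.77957153320312), (14.604870796203613, 29.962570190429688), 72.47443389892578) 0.88 (array([ 418.394, -259.244,   -1.334]), np.float64(0.08625834872815119))
tray top 0.78 [150.9, 149.6, 231.4, 191.5] 3433
rack top 0.4 [115.8, 225.3, 145.9, 256.6] 570
panel top 0.74 [151.2, 148.2, 236.3, 192.4] 3356
panel top 0.56 [276.1, 157.0, 340.5, 173.5] 423
tray (array([622.729, 220.113,  -0.074]), np.float64(0.028947228475705966))
rack (array([ 620.   , -199.819,   -0.1  ]), np.float64(1.0))
panel (array([ 627.181, -199.871,   -0.1  ]), np.float64(1.0))
stand_area [649.637 227.906   8.   ] 0.6
channel [557.066 232.375   8.   ] 0.78
panel [ 620.394 -200.687   10.   ] 0.75
jar_tin [779.438 137.501] 0.69
lotion [783.636 135.528] 0.65
shampoo [ 783.631 -135.817] 0.66
toothcup [397.964 436.687] 0.61
cream [ 364.208 -464.218] 0.59
soapdish [ 509.229 -423.235] 0.81
hairbrush [568.007 429.709] 0.92
```

Run:
```python
from h import *
optics.capture("top");optics.capture("scene")
pb=[((-4,-120,10),(4,120,105))]
S=[s for s in sils("panel","top") if s["box"][0]>250]; Q=[s for s in sils("panel","scene")]
print([(s["box"],s["region"].sum(),s["confidence"]) for s in S+Q])
p0=[620,-200,-.1]
rt=S[0]["region"]
print(fit({"top":rt},pb,p0))
for q in Q[:2]:
    if 150<np.mean(q["box"][::2])<260: print("sc",fit({"scene":q["region"]},pb,p0)); print("both",fit({"scene":q["region"],"top":rt},pb,p0))
for s in sils("rack","top")[:2]: print("rack",s["box"],s["confidence"])
for s in sils("rack","scene")[:2]: print("rack sc",s["box"],s["confidence"])
T=[s for s in sils("tray","scene")]
tr=[((-70,-150,0),(90,150,10)),((-70,-150,0),(-34,150,48))]
for s in T[:1]: print("tray sc",s["box"],fit({"scene":s["region"]},tr,[622,220,-.074]))
# overlay
im=optics.capture("top")[...,::-1].copy();sc=optics.capture("scene")[...,::-1].copy()
im=cv2.resize(im,None,fx=4,fy=4,interpolation=cv2.INTER_CUBIC);sc=cv2.resize(sc,None,fx=4,fy=4,interpolation=cv2.INTER_CUBIC)
for n,I in(("top",im),("scene",sc)):
    for b,p in ((pb,(620,-200,-.1)),(tr,(622.7,220.1,-.074)),(box(115,46,26),(393.9,255.8,-1.499)),(box(105,50,28),(466.9,88.4,-1.964)),(box(115,46,26),(468,-82,-1.924)),(box(105,50,28),(418.4,-259.2,-1.334))):
        c,_=cv2.findContours(mask(n,b,p).astype(np.uint8),cv2.RETR_EXTERNAL,cv2.CHAIN_APPROX_NONE); cv2.drawContours(I,c,-1,(0,255,255),1)
cv2.imwrite("pics/ov_top.png",im[560:960,580:1380]);cv2.imwrite("pics/ov_sc.png",sc[560:1060,580:1380])
```

```text
[([275.6, 160.2, 344.9, 174.8], np.int64(449), 0.72), ([166.4, 200.9, 248.3, 240.5], np.int64(2005), 0.94)]
(array([ 624.227, -197.262,   -0.156]), np.float64(0.15067665538907682))
sc (array([ 621.231, -196.35 ,   -0.162]), np.float64(0.1030367847794883))
both (array([ 623.97 , -197.437,   -0.157]), np.float64(0.27144431532296887))
rack [265.8, 152.0, 345.4, 187.5] 0.73
rack sc [160.5, 207.8, 250.8, 254.3] 0.8
rack sc [277.6, 176.7, 377.6, 227.8] 0.73
tray sc [277.5, 177.7, 377.9, 229.1] (array([622.015, 222.378,  -0.064]), np.float64(0.12242757897496392))
```

View pics/ov_top.png

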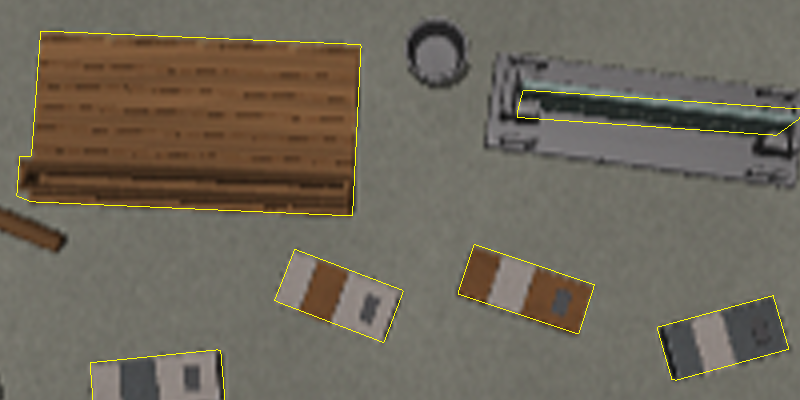

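View pics/ov_sc.png

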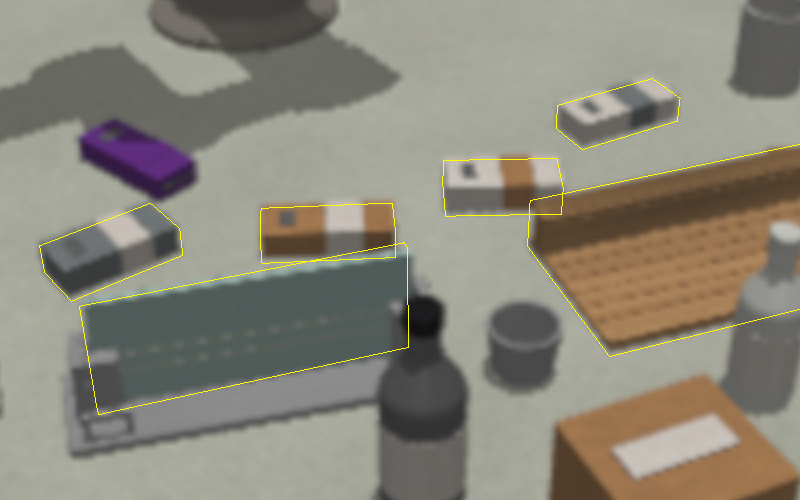

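The overlays fit well: cartons to about 2 mm, tray at (622.5, 220.5, yaw -0.072), panel at (623, -197, yaw -0.158). I'll move towards carton4 and log joint angles along the way to fit a kinematic model for the reach checks.

>>> send_rows:
  offset:
    - [0.85,-0.39,0]
    - [0.85,-0.39,0]
    - [0.85,-0.39,0]
  delta_rot:
    - [0,0,0]
    - [0,0,0]
    - [0,0,0]

```text
time: 2.88
tool_pos: [259.9, -413.3, 227.0]
tcp_rot: [-3.141, -0.001, 0.35]
contact_force: [-0.1, -1.4, 0.8]
grip_width: 91.8
finger_force: 0.0
```

```bash
cat > log.py <<'E'
from h import *
import json
o=get_obs();open("log.txt","a").write(json.dumps([list(map(float,o[k])) for k in("joint_positions","tool_pos","tcp_rot")])+"\n")
print(o["time"],o["joint_positions"],o["tool_pos"],o["tcp_rot"],o["contact_force"],o["grip_width"])
E
python3 log.py
```

```text
2.875 [-1.167  0.274  1.621  0.001  1.246  0.054] [ 259.87  -413.272  226.991] [-3.141 -0.001  0.35 ] [-0.087 -1.395  0.764] 91.84262556583313
```

>>> send_rows:
  offset:
    - [0.85,-0.39,0.3]
    - [0.85,-0.39,0.3]
    - [0.85,-0.39,0.3]
  delta_rot:
    - [0,0.06,0]
    - [0,0.06,0]
    - [0,0.06,0]

```text
time: 3.25
tool_pos: [337.0, -335.2, 189.1]
tcp_rot: [-3.137, -0.378, 0.343]
contact_force: [-0.2, -0.2, -0.8]
grip_width: 91.8
finger_force: 0.0
```

```bash
python3 log.py
```

```text
3.25 [-1.202  0.251  1.838  0.429  1.088 -0.184] [ 337.018 -335.162  189.133] [-3.137 -0.378  0.343] [-0.197 -0.223 -0.824] 91.76975356982089
```

>>> send_rows:
  offset:
    - [0.85,-0.39,-0.2]
    - [0.85,-0.39,-0.2]
    - [0.85,-0.39,-0.2]
  delta_rot:
    - [0.06,0,0]
    - [0.06,0,0]
    - [0.06,0,0]

```text
time: 3.62
tool_pos: [404.8, -265.5, 251.3]
tcp_rot: [-2.768, -0.375, 0.35]
contact_force: [-0.1, -0.3, -1.1]
grip_width: 91.9
finger_force: 0.0
```

```bash
python3 log.py
```

```text
3.625 [-1.02   0.376  1.524  0.42   1.564  0.057] [ 404.781 -265.512  251.255] [-2.768 -0.375  0.35 ] [-0.098 -0.305 -1.135] 91.89240982752546
```

```bash
cat > kin.py <<'E'
import numpy as np,json
from scipy.spatial.transform import Rotation as R
from scipy.optimize import least_squares
LO=np.array([-2.53,-.77,.04,-1,.28,-3.11]);HI=np.array([2.53,2.02,2.7,4.14,2.66,3.11])
def fk(q,p):
    d1,a2,a3,off,d6=p
    r1=R.from_euler("z",q[0]);r2=r1*R.from_euler("y",q[1]);r3=r2*R.from_euler("y",q[2])
    r5=r3*R.from_euler("z",q[3])*R.from_euler("y",q[4]);r=r5*R.from_euler("z",q[5]+np.pi/2)
    return np.array([0,0,d1])+r2.apply([0,0,a2])+r3.apply([off,0,a3])+r5.apply([0,0,d6]),r
def ik(pos,rot,p,n=12,q0=None):
    sols=[];rng=np.random.default_rng(0)
    def f(q):
        a,b=fk(q,p);return np.r_[(a-pos)/200,(b.inv()*rot).as_rotvec()]
    for i in range(n):
        s=q0 if (i==0 and q0 is not None) else np.r_[np.arctan2(pos[1],pos[0]),.5,1.5,rng.uniform(-1,4.14),rng.uniform(.3,2.6),rng.uniform(-3,3)]
        r=least_squares(f,np.clip(s,LO+.01,HI-.01),bounds=(LO,HI))
        if r.cost<1e-6 and not any(np.allclose(r.x,t,atol=.05) for t in sols): sols.append(r.x)
    return sols
try: P=np.load("kin.npy")
except Exception: P=None
E
python3 - <<'E'
from kin import *
D=[json.loads(l) for l in open("log.txt")]+[[[-1.371,.343,1.525,0,1.275,-.146],[177.878,-493.518,226.041],[-3.14,0,.346]]]
f=lambda p:np.concatenate([fk(d[0],p)[0]-d[1] for d in D])
for p0 in([300,400,400,0,200],[150,450,400,50,250]):
    r=least_squares(f,p0);print(r.x.round(2),np.abs(r.fun).max())
print([((fk(d[0],r.x)[1].inv()*R.from_euler("xyz",d[2])).magnitude()).round(4) for d in D])
np.save("kin.npy",r.x)
E
```

```text
[142.79 733.1  318.08  44.64 485.96] 71.31403309379097
[142.79 733.1  318.08  44.64 485.96] 71.31403542398671Traceback (most recent call last):
  File "<stdin>", line 6, in <module>
AttributeError: 'float' object has no attribute 'round'
```

Run:
```python
from kin import *
D=[json.loads(l) for l in open("log.txt")]+[[[-1.371,.343,1.525,0,1.275,-.146],[177.878,-493.518,226.041],[-3.14,0,.346]]]
def fk2(q,p,s4,s5=1):
    d1,r0,a2x,a2,a3,off,d6=p
    r1=R.from_euler("z",q[0]);r2=r1*R.from_euler("y",q[1]);r3=r2*R.from_euler("y",q[2])
    r5=r3*R.from_euler("z",s4*q[3])*R.from_euler("y",s5*q[4]);r=r5*R.from_euler("z",q[5]+np.pi/2)
    return np.array([0,0,d1])+r1.apply([r0,0,0])+r2.apply([a2x,0,a2])+r3.apply([off,0,a3])+r5.apply([0,0,d6]),r
for s4 in(1,-1):
    f=lambda p:np.concatenate([fk2(d[0],p,s4)[0]-d[1] for d in D]+[(np.array(p)-[200,0,0,400,400,0,200])*1e-3])
    r=least_squares(f,[200,0,0,400,400,0,200]);print(s4,r.x.round(1),np.abs(r.fun).max())
    print([round(float((fk2(d[0],r.x,s4)[1].inv()*R.from_euler("xyz",d[2])).magnitude()),4) for d in D])
    print((r.fun[:12]).reshape(-1,3))
```

```text
1 [-223.8 -319.5   58.6 1041.2  439.1 -115.5  500.7] 74.14752959613716
[0.0, 0.0, 0.0, 0.0004]
[[-74.1475296  -20.65844786   4.32505153]
 [ -7.37709453  -6.02826261  -1.57903431]
 [ -8.30010043   9.66786643   5.13873977]
 [-70.95076209 -34.52295315  -7.88433315]]
-1 [ 2115.9  1353.4  -248.7 -1762.4   128.3   731.3  -456. ] 91.41008081327635
[0.0011, 0.8589, 0.8391, 0.0004]
[[-53.37727011 -69.32616798 -18.11397636]
 [-28.33313741   2.48117432   6.62008324]
 [ 10.54477494 -55.80693222 -21.51459212]
 [-91.41008081  66.51171649  33.00656929]]
```

```bash
python3 - <<'E'
s=open("kin.py").read()
s=s.replace("d1,a2,a3,off,d6=p","d1,a2,a3,off,d6,sy,wy=p").replace("r1.","r1.").replace("np.array([0,0,d1])+r2.apply([0,0,a2])+r3.apply([off,0,a3])+r5.apply([0,0,d6])","np.array([0,0,d1])+r2.apply([0,sy,a2])+r3.apply([off,0,a3])+r5.apply([0,wy,d6])")
open("kin.py","w").write(s)
E
python3 - <<'E'
from kin import *
D=[json.loads(l) for l in open("log.txt")]+[[[-1.371,.343,1.525,0,1.275,-.146],[177.878,-493.518,226.041],[-3.14,0,.346]]]
f=lambda p:np.concatenate([fk(d[0],p)[0]-d[1] for d in D])
r=least_squares(f,[200,400,400,0,200,70,0]);print(r.x.round(2),np.abs(r.fun).max());np.save("kin.npy",r.x)
E
```

```text
[ 2.2298e+02  5.0577e+02  3.7960e+02  4.6210e+01  3.1797e+02  7.6530e+01
 -1.1000e-01] 0.062398784995593815
```

```bash
cat > plan.py <<'E'
from kin import *
Z=np.array([0,0,1.])
C={1:(393.9,255.8,-1.499,115,26),2:(468,-82,-1.924,115,26),3:(466.9,88.4,-1.964,105,28),4:(418.4,-259.2,-1.334,105,28)}
T=(622.5,220.5,-.072)
def tw(x,y): c,s=np.cos(T[2]),np.sin(T[2]);return np.array([T[0]+c*x-s*y,T[1]+s*x+c*y])
def rot(t,y): return R.from_matrix(np.c_[np.cross(y,t),y,t])
def grasp(c,sg,s,lam,d=15,z=22,cc=None):
    x,y,a,L,h=cc or C[c];e=sg*np.array([np.cos(a),np.sin(a),0])
    t=np.sin(lam)*e-np.cos(lam)*Z
    return np.array([x,y,z])-d*e+19*t,rot(t,s*np.cross(Z,e))
def place(c,xy,ua,s,lam,d=15,gap=0):   # ua: world angle of lean direction
    L=C[c][3];al=np.pi/2-lam;u=np.array([np.cos(ua),np.sin(ua),0])
    t=np.sin(al)*u-np.cos(al)*Z
    return np.r_[xy,8+L/2+d+gap]+19*t,rot(t,-s*np.cross(Z,u))
E
python3 - <<'E'
from plan import *
dg=np.radians
for lam in dg([30,40,50]):
  print("LAM",np.degrees(lam))
  for c in C:
    for sg in(1,-1):
      for s in(1,-1):
        S=ik(*grasp(c,sg,s,lam),P,10)
        if S: print("g",c,sg,s,[q.round(2).tolist() for q in S][:2])
  for ua in (0,90,180,-90):
    for y in(115,0,-115):
      for s in(1,-1):
        S=ik(*place(1,tw(20,y),T[2]+dg(ua),s,lam),P,10)
        if S: print("p",ua,y,s,[q.round(2).tolist() for q in S][:2])
E
```

```text
LAM 29.999999999999996
g 1 1 1 [[0.7, 0.75, 1.66, -0.47, 1.11, 0.92]]
g 1 1 -1 [[0.7, 0.75, 1.66, -0.47, 1.11, -2.22]]
g 1 -1 1 [[0.04, 0.59, 2.09, 0.9, 0.69, 2.33]]
g 1 -1 -1 [[0.04, 0.59, 2.09, 0.9, 0.69, -0.81]]
g 2 1 1 [[-0.01, 0.7, 1.78, -0.61, 0.95, 0.78]]
g 2 1 -1 [[-0.01, 0.7, 1.78, -0.61, 0.95, -2.36]]
g 2 -1 1 [[-0.68, 0.65, 1.93, 0.67, 0.87, 2.29]]
g 2 -1 -1 [[-0.68, 0.65, 1.93, 0.67, 0.87, -0.85]]
g 3 1 1 [[0.29, 0.76, 1.62, -0.44, 1.15, 0.95]]
g 3 1 -1 [[0.29, 0.76, 1.62, -0.44, 1.15, -2.19]]
g 3 -1 1 [[-0.34, 0.59, 2.11, 0.96, 0.66, 2.35]]
g 3 -1 -1 [[-0.34, 0.59, 2.11, 0.96, 0.66, -0.79]]
g 4 -1 1 [[-0.87, 0.81, 1.5, 0.24, 1.31, 1.92]]
g 4 -1 -1 [[-0.87, 0.81, 1.5, 0.24, 1.31, -1.22]]
p 0 0 1 [[0.38, 0.74, 2.0, 3.77, 0.7, -1.84]]
p 0 0 -1 [[0.38, 0.74, 2.0, 3.77, 0.7, 1.3]]
p 0 -115 1 [[0.12, 0.71, 2.16, 3.38, 0.78, -1.65]]
p 0 -115 -1 [[0.12, 0.71, 2.16, 3.38, 0.78, 1.5]]
p 90 115 1 [[-0.0, 0.91, 1.46, 1.23, 1.16, -0.7]]
p 90 115 -1 [[-0.0, 0.91, 1.46, 1.23, 1.16, 2.44]]
p 90 0 1 [[-0.19, 0.9, 1.49, 1.12, 1.27, -0.78]]
p 90 0 -1 [[-0.19, 0.9, 1.49, 1.12, 1.27, 2.36]]

[... 2739 characters left out ...]
 1.46, 0.82, 1.08, -0.48]]
p 90 0 -1 [[-0.08, 0.78, 1.46, 0.82, 1.08, 2.67]]
p 90 -115 1 [[-0.26, 0.78, 1.47, 0.75, 1.18, -0.59]]
p 90 -115 -1 [[-0.26, 0.78, 1.47, 0.75, 1.18, 2.55]]
p 180 0 1 [[0.15, 1.25, 0.39, 0.18, 2.18, -1.3]]
p 180 0 -1 [[0.15, 1.25, 0.39, 0.18, 2.18, 1.84]]
p 180 -115 1 [[0.02, 1.16, 0.6, 0.07, 2.08, -1.47]]
p 180 -115 -1 [[0.02, 1.16, 0.6, 0.07, 2.08, 1.67]]
p -90 115 1 [[0.58, 1.21, 0.49, -0.56, 1.87, -2.54]]
p -90 115 -1 [[0.58, 1.21, 0.49, -0.56, 1.87, 0.6]]
p -90 0 1 [[0.46, 1.02, 0.91, -0.59, 1.61, -2.51]]
p -90 0 -1 [[0.46, 1.02, 0.91, -0.59, 1.61, 0.63]]
p -90 -115 1 [[0.32, 0.91, 1.17, -0.64, 1.41, -2.53]]
p -90 -115 -1 [[0.32, 0.91, 1.17, -0.64, 1.41, 0.61]]
```

```bash
cat >> plan.py <<'E'
def go(name,tgt,st,rows_extra=1):
    """st=dict(pos,rot,q): print calls to reach tgt; update st; check joints"""
    pos,rot=tgt;p0,r0=st["pos"],st["rot"]
    rv=(r0.inv()*rot).as_rotvec();n=1
    while True:
        d=r0.inv().apply(pos-p0)/n
        if np.linalg.norm(d)<165 and np.linalg.norm(rv)/n<np.radians(76): 
            k=[];pp,rr=p0,r0
            for i in range(n):
                tp=p0+(pos-p0)*(i+1)/n;tr=r0*R.from_rotvec(rv*(i+1)/n)
                o=np.round(rr.inv().apply(tp-pp)/120,3);w=np.round(np.degrees((rr.inv()*tr).as_rotvec())/360,3)
                dp=rr.apply(o*120);dr=np.radians(w*360)
                k.append((o,w,int(np.ceil(max(np.linalg.norm(o)*120/60,np.linalg.norm(w)*360/10.5)))+rows_extra,pp,dp,rr,dr))
                pp,rr=pp+dp,rr*R.from_rotvec(dr)
            if all(np.abs(x[0]).max()<=1 for x in k) : break
        n+=1
    for o,w,m,a,dp,b,dr in k:
        print(name,"off",o.tolist(),"rot",w.tolist(),"rows",m)
        for f in np.linspace(0,1,9)[1:]:
            s=ik(a+dp*f,b*R.from_rotvec(dr*f),P,1,q0=st["q"])
            if not s: print("   !! IK FAIL at",f,a+dp*f);break
            dq=np.abs(s[0]-st["q"]).max()
            if dq>.5: print("   !! jump",dq,s[0])
            st["q"]=s[0]
    mg=np.minimum(st["q"]-LO,HI-st["q"])
    print("   q",st["q"].round(2),"margin",mg.min().round(2))
    st["pos"],st["rot"]=pp,rr
def now():
    from plant import get_obs
    o=get_obs();return dict(pos=o["tool_pos"],rot=R.from_euler("xyz",o["tcp_rot"]),q=o["joint_positions"])
def up(t,dz,dx=0,dy=0): return t[0]+np.array([dx,dy,dz]),t[1]
def back(t,d): return t[0]-d*t[1].as_matrix()[:,2],t[1]
E
python3 - <<'E'
from plan import *
lam=np.radians(45)
st=now()
g=grasp(4,-1,-1,lam);p=place(4,tw(24,112),T[2]-np.pi/2,-1,lam,gap=2)
go("pre",up(back(g,60),30),st); go("pre2",back(g,60),st); go("grasp",g,st); go("lift",up(g,170),st)
mid=(np.array([480,0,260]),st["rot"]);go("mid",mid,st)
m2=(np.array([500,200,300]),p[1]);go("mid2",m2,st)
go("over",up(p,90),st); go("down",p,st); go("off",up(back(p,60),60),st); 
print(p[0])
E
```

```text
pre off [-0.221, 0.411, 0.564] rot [0.038, 0.008, -0.099] rows 5
pre off [-0.481, 0.31, 0.457] rot [0.039, 0.008, -0.098] rows 5
   q [-0.93  0.91  1.18  0.29  1.79 -1.21] margin 0.87
pre2 off [-0.177, 0.001, 0.176] rot [-0.0, -0.0, -0.0] rows 2
   q [-0.93  0.95  1.19  0.28  1.74 -1.23] margin 0.92
grasp off [-0.001, 0.001, 0.5] rot [-0.0, -0.0, -0.0] rows 3
   q [-0.91  0.95  1.33  0.3   1.6  -1.25] margin 1.06
lift off [0.501, -0.003, -0.5] rot [-0.0, -0.0, -0.0] rows 3
lift off [0.502, -0.002, -0.5] rot [-0.0, -0.0, -0.0] rows 3
   q [-0.91  0.74  1.25  0.31  1.88 -1.16] margin 0.78
mid off [0.945, 0.501, 0.464] rot [0.0, 0.0, 0.0] rows 4
mid off [0.946, 0.5, 0.464] rot [0.0, 0.0, 0.0] rows 4
   q [-0.52  0.49  1.47  0.55  1.76 -0.81] margin 0.9
mid2 off [0.677, 0.275, 0.441] rot [-0.0, -0.124, 0.027] rows 6
mid2 off [0.824, 0.141, -0.176] rot [-0.0, -0.124, 0.028] rows 6
   q [ 0.57  0.63  1.11 -0.63  1.88  0.6 ] margin 0.37
over off [0.807, 0.602, 0.05] rot [-0.0, 0.0, -0.0] rows 4
over off [0.808, 0.602, 0.051] rot [-0.001, 0.0, -0.0] rows 4
   q [ 0.59  1.22  0.27 -0.69  2.08  0.45] margin 0.23
down off [0.531, -0.002, 0.53] rot [0.0, 0.0, -0.0] rows 3
   q [ 0.59  1.27  0.39 -0.64  1.94  0.57] margin 0.35
off off [-0.355, 0.003, -0.854] rot [0.0, 0.0, -0.0] rows 3
   !! IK FAIL at 0.75 [655.85286903 348.81877337 140.92704586]
   q [ 0.62  1.35  0.04 -0.73  2.17  0.4 ] margin 0.0
[653.52836685 317.08309371  64.06497116]
```

Run:
```python
from plan import *
lam=np.radians(48)
st=now()
g=grasp(4,-1,-1,lam);p=place(4,tw(24,100),T[2]-np.pi/2,-1,lam,gap=2)
go("pre",up(back(g,60),30),st); go("grasp",g,st); go("lift",up(g,170),st)
mid=(np.array([480,0,260]),st["rot"]);go("mid",mid,st)
m2=(np.array([500,200,300]),p[1]);go("mid2",m2,st)
go("over",up(p,90),st); go("down",p,st); go("off",back(p,65),st); go("off2",up(back(p,65),80,-120,0),st)
print(g[0],p[0])
```

```text
pre off [-0.224, 0.419, 0.567] rot [0.041, 0.011, -0.098] rows 5
pre off [-0.498, 0.322, 0.443] rot [0.041, 0.012, -0.098] rows 5
   q [-0.94  0.94  1.14  0.3   1.84 -1.22] margin 0.82
grasp off [-0.187, 0.001, 0.667] rot [-0.0, -0.0, 0.0] rows 3
   q [-0.91  0.98  1.3   0.31  1.65 -1.26] margin 1.01
lift off [0.527, 0.0, -0.473] rot [-0.0, -0.0, 0.0] rows 3
lift off [0.527, 0.001, -0.473] rot [-0.0, -0.0, 0.0] rows 3
   q [-0.91  0.76  1.23  0.33  1.93 -1.16] margin 0.73
mid off [0.912, 0.506, 0.514] rot [0.0, 0.0, 0.0] rows 4
mid off [0.913, 0.506, 0.514] rot [0.0, 0.0, 0.0] rows 4
   q [-0.54  0.51  1.46  0.58  1.79 -0.83] margin 0.87
mid2 off [0.651, 0.279, 0.477] rot [-0.001, -0.124, 0.028] rows 6
mid2 off [0.832, 0.139, -0.133] rot [-0.002, -0.124, 0.027] rows 6
   q [ 0.56  0.6   1.12 -0.6   1.85  0.59] margin 0.4
over off [0.768, 0.605, 0.13] rot [0.0, -0.0, 0.0] rows 3
over off [0.768, 0.605, 0.129] rot [0.0, -0.0, 0.0] rows 3
   q [ 0.57  1.15  0.41 -0.63  1.99  0.49] margin 0.37
down off [0.502, 0.002, 0.558] rot [0.0, -0.0, 0.0] rows 3
   q [ 0.57  1.21  0.51 -0.59  1.86  0.59] margin 0.41
off off [-0.0, -0.0, -0.542] rot [0.0, -0.0, 0.0] rows 3
   q [ 0.61  1.31  0.15 -0.64  2.1   0.47] margin 0.11
off2 off [-0.497, -0.999, -0.448] rot [0.0, -0.0, 0.0] rows 4
   q [ 0.7   0.95  0.74 -0.55  1.96  0.69] margin 0.45
[ 418.60649707 -260.05568456    9.28651848] [652.71701969 305.83386215  63.38024832]
```

>>> send_rows:
  offset:
    - [-0.224,0.419,0.567]
    - [-0.224,0.419,0.567]
    - [-0.224,0.419,0.567]
    - [-0.224,0.419,0.567]
    - [-0.224,0.419,0.567]
  delta_rot:
    - [0.041,0.011,-0.098]
    - [0.041,0.011,-0.098]
    - [0.041,0.011,-0.098]
    - [0.041,0.011,-0.098]
    - [0.041,0.011,-0.098]
  grip: 1

```text
time: 4.25
tool_pos: [414.6, -283.8, 163.5]
tcp_rot: [-2.827, -0.658, 0.983]
contact_force: [0.4, 0.0, 0.0]
grip_width: 91.9
finger_force: 0.0
```

>>> send_rows:
  offset:
    - [-0.498,0.322,0.443]
    - [-0.498,0.322,0.443]
    - [-0.498,0.322,0.443]
    - [-0.498,0.322,0.443]
    - [-0.498,0.322,0.443]
    - [-0.498,0.322,0.443]
  delta_rot:
    - [0.041,0.012,-0.098]
    - [0.041,0.012,-0.098]
    - [0.041,0.012,-0.098]
    - [0.041,0.012,-0.098]
    - [0.041,0.012,-0.098]
    - [0.041,0.012,-0.098]

```text
time: 5.0
tool_pos: [427.0, -301.3, 78.9]
tcp_rot: [-3.142, -0.842, 1.805]
contact_force: [0.2, -0.4, 0.1]
grip_width: 91.2
finger_force: 0.0
```

```bash
python3 log.py
python3 - <<'E'
from plan import *
lam=np.radians(48)
st=now()
print(fk(st["q"],P)[0]-st["pos"])
g=grasp(4,-1,-1,lam)
go("grasp",g,st)
E
```

```text
5.0 [-0.941  0.94   1.156  0.302  1.835 -1.218] [ 427.01  -301.292   78.941] [-3.142 -0.842  1.805] [ 0.164 -0.413  0.115] 91.18964356427766
[-0.09451159  0.10784503  0.13015835]
grasp off [-0.199, 0.012, 0.648] rot [0.0, -0.001, -0.0] rows 3
   q [-0.91  0.98  1.31  0.31  1.64 -1.25] margin 1.02
```

>>> send_rows:
  offset:
    - [-0.199,0.012,0.648]
    - [-0.199,0.012,0.648]
    - [-0.199,0.012,0.648]
    - [-0.199,0.012,0.648]
  delta_rot:
    - [0,0,0]
    - [0,0,0]
    - [0,0,0]
    - [0,0,0]

```text
time: 5.5
tool_pos: [419.3, -260.5, 9.9]
tcp_rot: [3.139, -0.841, 1.809]
contact_force: [0.7, -0.6, -0.3]
grip_width: 91.7
finger_force: 0.0
```

>>> send_rows:
  offset:
    - [0,0,0]
    - [0,0,0]
    - [0,0,0]
    - [0,0,0]
    - [0,0,0]
    - [0,0,0]
  delta_rot:
    - [0,0,0]
    - [0,0,0]
    - [0,0,0]
    - [0,0,0]
    - [0,0,0]
    - [0,0,0]
  grip: 0

```text
time: 6.25
tool_pos: [418.9, -259.4, 9.1]
tcp_rot: [3.139, -0.843, 1.81]
contact_force: [-1.0, 0.4, 0.1]
grip_width: 50.0
finger_force: 30.0
```

>>> send_rows:
  offset:
    - [0.53,0,-0.47]
    - [0.53,0,-0.47]
    - [0.53,0,-0.47]
  delta_rot:
    - [0,0,0]
    - [0,0,0]
    - [0,0,0]

```text
time: 6.62
tool_pos: [419.3, -259.9, 95.1]
tcp_rot: [3.137, -0.84, 1.811]
contact_force: [0.7, 0.9, -1.8]
grip_width: 49.9
finger_force: 30.0
```

```bash
python3 - <<'E'
from h import *
im=optics.capture("scene");cv2.imwrite("pics/g4.png",cv2.resize(im[80:330,60:360,::-1],None,fx=2,fy=2))
E
python3 - <<'E'
from plan import *
lam=np.radians(48)
st=now()
p=place(4,tw(24,100),T[2]-np.pi/2,-1,lam,gap=2)
go("lift",up((st["pos"],st["rot"]),70),st)
mid=(np.array([480,0,260]),st["rot"]);go("mid",mid,st)
m2=(np.array([500,200,300]),p[1]);go("mid2",m2,st)
go("over",up(p,90),st)
E
```

```text
lift off [0.435, 0.001, -0.388] rot [0.0, 0.0, 0.0] rows 3
   q [-0.91  0.78  1.24  0.33  1.9  -1.17] margin 0.76
mid off [0.958, 0.502, 0.473] rot [0.0, 0.0, 0.0] rows 4
mid off [0.958, 0.502, 0.472] rot [0.0, 0.0, 0.0] rows 4
   q [-0.54  0.51  1.47  0.58  1.79 -0.84] margin 0.87
mid2 off [0.65, 0.277, 0.479] rot [-0.001, -0.124, 0.027] rows 6
mid2 off [0.833, 0.143, -0.13] rot [-0.001, -0.125, 0.028] rows 6
   q [ 0.56  0.61  1.12 -0.6   1.86  0.59] margin 0.4
over off [0.77, 0.603, 0.125] rot [-0.0, 0.0, -0.0] rows 3
over off [0.771, 0.603, 0.125] rot [-0.0, 0.001, -0.0] rows 3
   q [ 0.57  1.15  0.4  -0.63  2.    0.5 ] margin 0.36
```

View pics/g4.png

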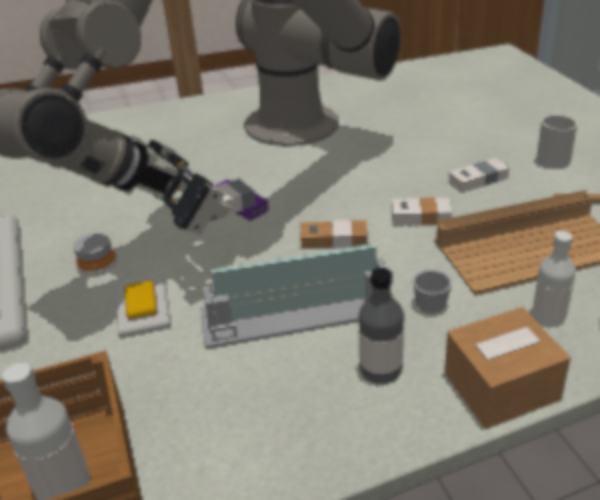

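carton4 is gripped: the width reads 50 mm, and it is visible at the fingertips near crop (235,190). Now I'll carry it over to the tray.

>>> send_rows:
  offset:
    - [0.435,0,-0.388]
    - [0.435,0,-0.388]
    - [0.435,0,-0.388]
  delta_rot:
    - [0,0,0]
    - [0,0,0]
    - [0,0,0]

```text
time: 7.05
tool_pos: [418.6, -259.2, 162.9]
tcp_rot: [3.14, -0.844, 1.809]
contact_force: [-0.5, 0.9, -0.9]
grip_width: 49.6
finger_force: 30.0
```

>>> send_rows:
  offset:
    - [0.958,0.502,0.473]
    - [0.958,0.502,0.473]
    - [0.958,0.502,0.473]
    - [0.958,0.502,0.473]
  delta_rot:
    - [0,0,0]
    - [0,0,0]
    - [0,0,0]
    - [0,0,0]

```text
time: 7.55
tool_pos: [449.1, -129.2, 211.2]
tcp_rot: [3.141, -0.844, 1.81]
contact_force: [0.4, -0.3, -2.5]
grip_width: 49.8
finger_force: 30.0
```

>>> send_rows:
  offset:
    - [0.958,0.502,0.472]
    - [0.958,0.502,0.472]
    - [0.958,0.502,0.472]
    - [0.958,0.502,0.472]
  delta_rot:
    - [0,0,0]
    - [0,0,0]
    - [0,0,0]
    - [0,0,0]

```text
time: 8.05
tool_pos: [479.9, -1.0, 259.6]
tcp_rot: [3.141, -0.843, 1.809]
contact_force: [-0.8, 0.0, -1.3]
grip_width: 49.7
finger_force: 30.0
```

>>> send_rows:
  offset:
    - [0.65,0.277,0.479]
    - [0.65,0.277,0.479]
    - [0.65,0.277,0.479]
    - [0.65,0.277,0.479]
    - [0.65,0.277,0.479]
    - [0.65,0.277,0.479]
  delta_rot:
    - [-0.001,-0.124,0.027]
    - [-0.001,-0.124,0.027]
    - [-0.001,-0.124,0.027]
    - [-0.001,-0.124,0.027]
    - [-0.001,-0.124,0.027]
    - [-0.001,-0.124,0.027]

```text
time: 8.8
tool_pos: [490.2, 98.7, 279.6]
tcp_rot: [-3.074, -0.057, 1.652]
contact_force: [-0.9, -1.3, -1.1]
grip_width: 50.0
finger_force: 30.0
```

>>> send_rows:
  offset:
    - [0.833,0.143,-0.13]
    - [0.833,0.143,-0.13]
    - [0.833,0.143,-0.13]
    - [0.833,0.143,-0.13]
    - [0.833,0.143,-0.13]
    - [0.833,0.143,-0.13]
    - [0.833,0.143,-0.13]
  delta_rot:
    - [-0.001,-0.125,0.028]
    - [-0.001,-0.125,0.028]
    - [-0.001,-0.125,0.028]
    - [-0.001,-0.125,0.028]
    - [-0.001,-0.125,0.028]
    - [-0.001,-0.125,0.028]
    - [-0.001,-0.125,0.028]

```text
time: 9.68
tool_pos: [500.6, 198.5, 300.6]
tcp_rot: [-3.137, 0.734, 1.497]
contact_force: [-0.3, -0.5, -0.5]
grip_width: 49.7
finger_force: 30.0
```

```bash
python3 log.py
python3 - <<'E'
from plan import *
lam=np.radians(48)
st=now()
p=place(4,tw(24,100),T[2]-np.pi/2,-1,lam,gap=2)
go("over",up(p,60),st)
E
```

```text
9.675 [ 0.555  0.605  1.115 -0.597  1.857  0.587] [500.582 198.489 300.588] [-3.137  0.734  1.497] [-0.295 -0.481 -0.51 ] 49.6806242518653
over off [0.86, 0.6, 0.216] rot [-0.0, 0.0, -0.0] rows 4
over off [0.861, 0.6, 0.215] rot [-0.001, 0.0, -0.0] rows 4
   q [ 0.57  1.16  0.45 -0.62  1.95  0.54] margin 0.38
```

>>> send_rows:
  offset:
    - [0.86,0.6,0.216]
    - [0.86,0.6,0.216]
    - [0.86,0.6,0.216]
    - [0.86,0.6,0.216]
  delta_rot:
    - [0,0,0]
    - [0,0,0]
    - [0,0,0]
    - [0,0,0]

```text
time: 10.18
tool_pos: [576.4, 252.5, 213.1]
tcp_rot: [-3.14, 0.735, 1.496]
contact_force: [-0.1, 0.4, 0.4]
grip_width: 50.0
finger_force: 30.0
```

>>> send_rows:
  offset:
    - [0.861,0.6,0.215]
    - [0.861,0.6,0.215]
    - [0.861,0.6,0.215]
    - [0.861,0.6,0.215]
    - [0.861,0.6,0.215]
  delta_rot:
    - [0,0,0]
    - [0,0,0]
    - [0,0,0]
    - [0,0,0]
    - [0,0,0]

```text
time: 10.8
tool_pos: [652.6, 307.5, 130.7]
tcp_rot: [3.134, 0.73, 1.491]
contact_force: [-1.0, 0.3, -0.8]
grip_width: 49.8
finger_force: 30.0
```

```bash
python3 log.py
python3 - <<'E'
from h import *
im=optics.capture("scene");cv2.imwrite("pics/p4.png",cv2.resize(im[100:300,240:440,::-1],None,fx=3,fy=3))
E
python3 - <<'E'
from plan import *
lam=np.radians(48)
st=now()
p=place(4,tw(24,100),T[2]-np.pi/2,-1,lam,gap=1.5)
go("down",p,st)
E
```

```text
10.8 [ 0.571  1.159  0.442 -0.616  1.956  0.533] [652.65  307.508 130.706] [3.134 0.73  1.491] [-1.029  0.291 -0.761] 49.773074061226204
down off [0.364, -0.0, 0.429] rot [0.0, -0.0, -0.001] rows 3
   q [ 0.57  1.21  0.52 -0.59  1.85  0.6 ] margin 0.41
```

View pics/p4.png

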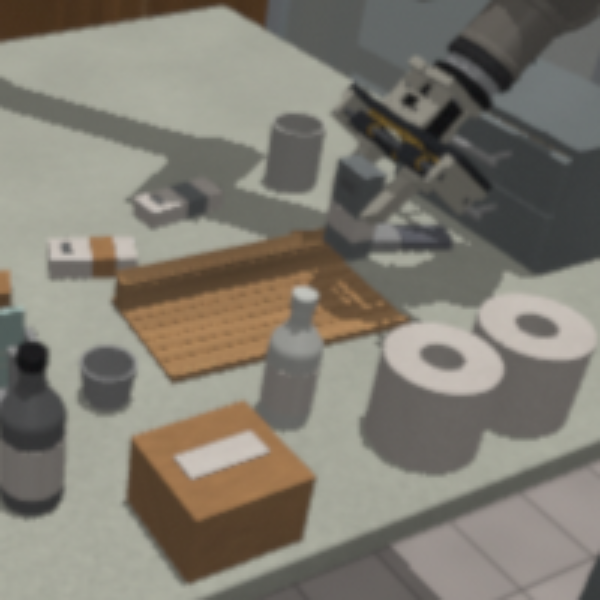

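The carton is upright over the tray's left end. I'll lower it now.

>>> send_rows:
  offset:
    - [0.36,0,0.42]
    - [0.36,0,0.42]
    - [0.36,0,0.42]
    - [0.36,0,0.42]
    - [0.36,0,0.42]
  delta_rot:
    - [0,0,0]
    - [0,0,0]
    - [0,0,0]
    - [0,0,0]
    - [0,0,0]

```text
time: 11.48
tool_pos: [651.9, 305.9, 58.6]
tcp_rot: [-3.14, 0.734, 1.497]
contact_force: [-0.6, -0.4, -2.0]
grip_width: 49.7
finger_force: 30.0
```

```bash
python3 log.py
python3 - <<'E'
from plan import *
lam=np.radians(48)
st=now()
p=place(4,tw(24,100),T[2]-np.pi/2,-1,lam,gap=0)
print(p[0]-st["pos"],fk(st["q"],P)[0]-st["pos"])
m=st["rot"].as_matrix(); d=m@(np.sin(lam)*np.array([0,0,1])-np.cos(lam)*np.array([1,0,0])); print("carton down dir",d)
go("off",back((st["pos"],st["rot"]),65),st); go("off2",up((st["pos"],st["rot"]),80,-120,0),st)
E
```

```text
11.475 [ 0.569  1.214  0.513 -0.592  1.857  0.603] [651.903 305.858  58.631] [-3.14   0.734  1.497] [-0.645 -0.444 -1.985] 49.66459719412039
[ 0.81437259 -0.0244597   2.74879029] [-0.30986907 -0.08388153  0.36786876]
carton down dir [-0.0739478  -0.99187532 -0.10351362]
off off [-0.0, 0.0, -0.542] rot [0.0, 0.0, 0.0] rows 3
   q [ 0.61  1.32  0.15 -0.64  2.09  0.48] margin 0.11
off2 off [-0.501, -0.998, -0.445] rot [0.0, 0.0, 0.0] rows 4
   q [ 0.7   0.95  0.74 -0.54  1.95  0.7 ] margin 0.46
```

>>> send_rows:
  offset:
    - [0,0,0]
    - [0,0,0]
    - [0,0,0]
    - [0,0,0]
  delta_rot:
    - [0,0,0]
    - [0,0,0]
    - [0,0,0]
    - [0,0,0]
  grip: 0.78

```text
time: 11.98
tool_pos: [651.7, 305.6, 57.3]
tcp_rot: [-3.139, 0.735, 1.499]
contact_force: [-0.5, 1.0, -0.6]
grip_width: 71.4
finger_force: 0.0
```

>>> send_rows:
  offset:
    - [0,0,-0.15]
    - [0,0,-0.3]
    - [0,0,-0.54]
    - [0,0,-0.54]
    - [0,0,-0.54]
  delta_rot:
    - [0,0,0]
    - [0,0,0]
    - [0,0,0]
    - [0,0,0]
    - [0,0,0]

```text
time: 12.6
tool_pos: [654.8, 348.4, 103.9]
tcp_rot: [-3.137, 0.736, 1.5]
contact_force: [0.2, 0.1, -0.2]
grip_width: 71.9
finger_force: 0.0
```

>>> send_rows:
  offset:
    - [-0.5,-1,-0.45]
    - [-0.5,-1,-0.45]
    - [-0.5,-1,-0.45]
    - [-0.5,-1,-0.45]
    - [-0.5,-1,-0.45]
  delta_rot:
    - [0,0,0]
    - [0,0,0]
    - [0,0,0]
    - [0,0,0]
    - [0,0,0]

```text
time: 13.22
tool_pos: [535.3, 348.6, 184.9]
tcp_rot: [-3.138, 0.736, 1.499]
contact_force: [-0.3, -0.1, -0.2]
grip_width: 71.5
finger_force: 0.0
```

```bash
cat > see.py <<'E'
from h import *
import sys
def rep(dims,cams=("top",)):
    for n in cams:
        optics.capture(n);S=sils("carton1",n)
        for k,(xy,l,w,h) in dims.items():
            uv=proj(n,[[*xy,h/2]])[0]
            if not S: print(k,"none");continue
            s=min(S,key=lambda s:np.hypot(*(np.argwhere(s["region"]).mean(0)[::-1]-uv)))
            cen=np.argwhere(s["region"]).mean(0)[::-1]
            if np.hypot(*(cen-uv))>25: print(k,n,"far",cen-uv);continue
            out=[]
            if n=="top":
                for a0 in (-1.5,-1.9,0.0): out.append(fit({n:s["region"]},box(l,w,h),[*ray(n,cen,h/2)[:2],a0]))
                f=min(out,key=lambda r:r[1]);print(k,n,f[0],round(float(f[1]),3),s["region"].sum(),round(s["confidence"],2))
E
python3 log.py
python3 - <<'E'
from see import *
from plan import tw,C
rep({"c4up":(tw(24,100),28,50,113),"c1":(C[1][:2],115,46,26),"c2":(C[2][:2],115,46,26),"c3":(C[3][:2],105,50,28)})
im=optics.capture("scene");cv2.imwrite("pics/a4.png",cv2.resize(im[100:250,240:440,::-1],None,fx=3,fy=3))
E
```

```text
13.225 [ 0.697  0.955  0.744 -0.543  1.951  0.698] [535.31  348.625 184.896] [-3.138  0.736  1.499] [-0.285 -0.069 -0.218] 71.47087233075152
c4up top [653.662 311.692   1.583] 0.07 273 0.49
c1 top [394.609 257.424  -1.483] 0.107 479 0.64
c2 top [468.272 -81.183  -1.931] 0.054 424 0.67
c3 top [465.847  89.134  -1.964] 0.067 398 0.81
```

View pics/a4.png

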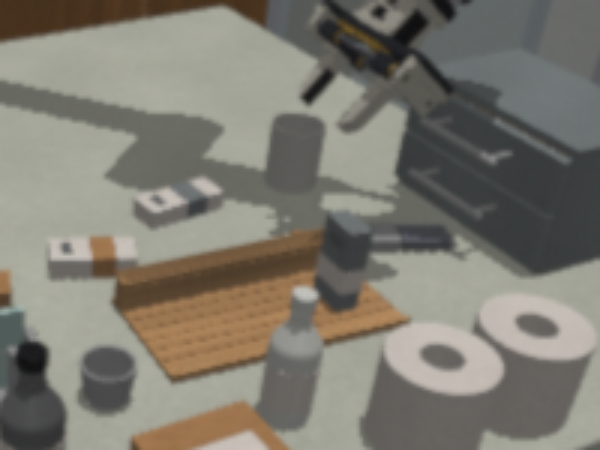

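carton4 stands on the tray at crop (342,262), measured at about (654,312). carton1 is next. The other cartons haven't moved.

```bash
sed -i 's/1:(393.9,255.8,-1.499/1:(394.2,256.6,-1.491/' plan.py
python3 - <<'E'
from plan import *
lam=np.radians(42)
st=now()
g=grasp(1,1,1,lam);p=place(1,tw(24,30),T[2]+np.pi/2,1,lam,gap=1)
go("pre0",(np.array([450,330,200]),g[1]),st)
go("pre",up(back(g,60),20),st); go("grasp",g,st); go("lift",up(g,150),st)
m2=(np.array([490,210,250]),p[1]);go("mid2",m2,st)
go("over",up(p,60),st); go("down",p,st); go("off",back(p,70),st); go("off2",up(back(p,70),60,-100,0),st)
print(g[0],p[0])
E
```

```text
pre0 off [-0.242, -0.7, 0.044] rot [-0.017, 0.001, -0.018] rows 3
   q [ 0.79  0.74  1.14 -0.54  1.76  0.74] margin 0.46
pre off [0.545, -0.512, 0.938] rot [-0.0, -0.0, 0.0] rows 4
   q [ 0.82  0.79  1.45 -0.52  1.46  0.95] margin 0.48
grasp off [0.11, 0.0, 0.624] rot [-0.0, -0.0, 0.0] rows 3
   q [ 0.77  0.85  1.56 -0.56  1.3   1.  ] margin 0.44
lift off [-0.834, 0.0, -0.931] rot [-0.0, -0.0, 0.0] rows 4
   q [ 0.77  0.63  1.49 -0.54  1.54  0.85] margin 0.46
mid2 off [-0.431, 0.382, -0.129] rot [-0.001, 0.125, 0.013] rows 6
mid2 off [-0.185, 0.411, -0.382] rot [-0.001, 0.124, 0.014] rows 6
   q [-0.22  0.34  1.78  0.87  1.31 -0.51] margin 0.92
over off [-0.196, 0.647, 0.537] rot [0.0, 0.0, -0.0] rows 3
over off [-0.196, 0.647, 0.538] rot [0.0, 0.0, -0.0] rows 3
   q [-0.08  0.74  1.43  0.93  1.18 -0.48] margin 0.9
down off [-0.371, -0.0, 0.334] rot [0.0, 0.0, -0.0] rows 2
   q [-0.08  0.83  1.46  0.97  1.12 -0.58] margin 0.84
off off [-0.0, 0.0, -0.583] rot [0.0, 0.0, -0.0] rows 3
   q [-0.16  0.75  1.45  0.91  1.22 -0.55] margin 0.94
off2 off [0.331, -0.83, -0.38] rot [0.0, 0.0, -0.0] rows 3
   q [-0.19  0.53  1.71  0.91  1.22 -0.59] margin 0.94
[394.01773779 258.87924269   7.88024832] [649.6116971  262.77893529  68.78651848]
```

>>> send_rows:
  offset:
    - [-0.242,-0.7,0.044]
    - [-0.242,-0.7,0.044]
    - [-0.242,-0.7,0.044]
    - [-0.242,-0.7,0.044]
  delta_rot:
    - [-0.017,0.001,-0.018]
    - [-0.017,0.001,-0.018]
    - [-0.017,0.001,-0.018]
    - [-0.017,0.001,-0.018]
  grip: 1

```text
time: 13.88
tool_pos: [450.5, 330.9, 201.2]
tcp_rot: [3.138, 0.729, 1.649]
contact_force: [1.0, 0.5, -0.0]
grip_width: 91.6
finger_force: 0.0
```

>>> send_rows:
  offset:
    - [0.545,-0.512,0.938]
    - [0.545,-0.512,0.938]
    - [0.545,-0.512,0.938]
    - [0.545,-0.512,0.938]
    - [0.545,-0.512,0.938]
  delta_rot:
    - [0,0,0]
    - [0,0,0]
    - [0,0,0]
    - [0,0,0]
    - [0,0,0]

```text
time: 14.5
tool_pos: [392.1, 300.4, 74.4]
tcp_rot: [3.137, 0.728, 1.648]
contact_force: [-0.1, -0.1, 0.6]
grip_width: 92.1
finger_force: 0.0
```

Run:
```python
from plan import *
lam=np.radians(42)
st=now();print(st["pos"],fk(st["q"],P)[0]-st["pos"])
g=grasp(1,1,1,lam,z=22.5);go("grasp",g,st)
```

```text
[392.11490884 300.41639902  74.43293496] [-0.09350149  0.02797258  0.14049851]
grasp off [0.107, -0.014, 0.641] rot [0.001, -0.001, -0.0] rows 3
   q [ 0.77  0.85  1.56 -0.56  1.3   1.01] margin 0.44
```

>>> send_rows:
  offset:
    - [0.107,-0.01,0.635]
    - [0.107,-0.01,0.635]
    - [0.107,-0.01,0.635]
    - [0.107,-0.01,0.635]
  delta_rot:
    - [0,0,0]
    - [0,0,0]
    - [0,0,0]
    - [0,0,0]

```text
time: 15.0
tool_pos: [393.9, 260.1, 10.0]
tcp_rot: [3.135, 0.727, 1.648]
contact_force: [0.1, 0.2, -0.0]
grip_width: 91.9
finger_force: 0.0
```

>>> send_rows:
  offset:
    - [0,0,0]
    - [0,0,0]
    - [0,0,0]
    - [0,0,0]
    - [0,0,0]
    - [0,0,0]
  delta_rot:
    - [0,0,0]
    - [0,0,0]
    - [0,0,0]
    - [0,0,0]
    - [0,0,0]
    - [0,0,0]
  grip: 0

```text
time: 15.75
tool_pos: [392.6, 258.6, 8.6]
tcp_rot: [3.139, 0.729, 1.65]
contact_force: [0.2, -0.8, 0.9]
grip_width: 45.7
finger_force: 30.0
```

>>> send_rows:
  offset:
    - [-0.83,0,-0.93]
    - [-0.83,0,-0.93]
    - [-0.83,0,-0.93]
    - [-0.83,0,-0.93]
  delta_rot:
    - [0,0,0]
    - [0,0,0]
    - [0,0,0]
    - [0,0,0]

```text
time: 16.25
tool_pos: [392.9, 259.2, 159.5]
tcp_rot: [3.135, 0.726, 1.648]
contact_force: [-0.6, 0.7, -1.4]
grip_width: 46.1
finger_force: 30.0
```

Run:
```python
from plan import *
lam=np.radians(42)
st=now();print(st["pos"])
p=place(1,tw(24,30),T[2]+np.pi/2,1,lam,gap=1)
m2=(np.array([490,210,250]),p[1]);go("mid2",m2,st)
go("over",up(p,60),st)
```

```text
[392.93876853 259.23163526 159.48495015]
mid2 off [-0.427, 0.388, -0.123] rot [-0.0, 0.124, 0.014] rows 6
mid2 off [-0.185, 0.417, -0.374] rot [-0.0, 0.124, 0.013] rows 6
   q [-0.22  0.34  1.78  0.86  1.31 -0.5 ] margin 0.92
over off [-0.195, 0.648, 0.536] rot [-0.0, 0.0, -0.0] rows 3
over off [-0.195, 0.648, 0.537] rot [-0.0, 0.0, -0.0] rows 3
   q [-0.08  0.74  1.43  0.93  1.19 -0.47] margin 0.91
```

>>> send_rows:
  offset:
    - [-0.427,0.388,-0.123]
    - [-0.427,0.388,-0.123]
    - [-0.427,0.388,-0.123]
    - [-0.427,0.388,-0.123]
    - [-0.427,0.388,-0.123]
    - [-0.427,0.388,-0.123]
  delta_rot:
    - [0,0.124,0.014]
    - [0,0.124,0.014]
    - [0,0.124,0.014]
    - [0,0.124,0.014]
    - [0,0.124,0.014]
    - [0,0.124,0.014]

```text
time: 17.0
tool_pos: [440.6, 233.4, 202.2]
tcp_rot: [3.114, -0.05, 1.571]
contact_force: [0.6, -0.5, -0.7]
grip_width: 45.8
finger_force: 30.0
```

>>> send_rows:
  offset:
    - [-0.185,0.417,-0.374]
    - [-0.185,0.417,-0.374]
    - [-0.185,0.417,-0.374]
    - [-0.185,0.417,-0.374]
    - [-0.185,0.417,-0.374]
    - [-0.185,0.417,-0.374]
    - [-0.185,0.417,-0.374]
  delta_rot:
    - [0,0.124,0.013]
    - [0,0.124,0.013]
    - [0,0.124,0.013]
    - [0,0.124,0.013]
    - [0,0.124,0.013]
    - [0,0.124,0.013]
    - [0,0.124,0.013]

```text
time: 17.88
tool_pos: [489.6, 210.7, 248.9]
tcp_rot: [-3.137, -0.83, 1.499]
contact_force: [0.6, 0.2, -1.6]
grip_width: 45.7
finger_force: 30.0
```

>>> send_rows:
  offset:
    - [-0.195,0.648,0.536]
    - [-0.195,0.648,0.536]
    - [-0.195,0.648,0.536]
    - [-0.195,0.648,0.536]
  delta_rot:
    - [0,0,0]
    - [0,0,0]
    - [0,0,0]
    - [0,0,0]

```text
time: 18.38
tool_pos: [568.7, 236.7, 188.4]
tcp_rot: [-3.137, -0.832, 1.498]
contact_force: [0.1, -0.2, -0.7]
grip_width: 46.1
finger_force: 30.0
```

>>> send_rows:
  offset:
    - [-0.195,0.648,0.537]
    - [-0.195,0.648,0.537]
    - [-0.195,0.648,0.537]
    - [-0.195,0.648,0.537]
    - [-0.195,0.648,0.537]
    - [-0.195,0.648,0.537]
  delta_rot:
    - [0,0,0]
    - [0,0,0]
    - [0,0,0]
    - [0,0,0]
    - [0,0,0]
    - [0,0,0]

```text
time: 19.12
tool_pos: [648.9, 261.8, 128.0]
tcp_rot: [-3.138, -0.833, 1.496]
contact_force: [0.0, 0.3, -0.3]
grip_width: 45.8
finger_force: 30.0
```

```bash
python3 log.py
python3 - <<'E'
from plan import *
lam=np.radians(42)
st=now();p=place(1,tw(24,30),T[2]+np.pi/2,1,lam,gap=0)
go("down",p,st);print(p[0])
E
```

```text
19.125 [-0.078  0.743  1.432  0.925  1.184 -0.473] [648.877 261.833 128.047] [-3.138 -0.833  1.496] [ 0.049  0.289 -0.311] 45.79090544006618
down off [-0.366, 0.007, 0.344] rot [-0.0, 0.001, -0.0] rows 3
   q [-0.08  0.83  1.46  0.97  1.12 -0.58] margin 0.84
[649.6116971  262.77893529  67.78651848]
```

>>> send_rows:
  offset:
    - [-0.36,0,0.34]
    - [-0.36,0,0.34]
    - [-0.36,0,0.34]
    - [-0.36,0,0.34]
  delta_rot:
    - [0,0,0]
    - [0,0,0]
    - [0,0,0]
    - [0,0,0]

```text
time: 19.62
tool_pos: [648.9, 263.3, 68.3]
tcp_rot: [-3.138, -0.833, 1.497]
contact_force: [0.6, -0.9, -0.6]
grip_width: 45.8
finger_force: 29.9
```

>>> send_rows:
  offset:
    - [0,0,0]
    - [0,0,0]
    - [0,0,0]
    - [0,0,0]
  delta_rot:
    - [0,0,0]
    - [0,0,0]
    - [0,0,0]
    - [0,0,0]
  grip: 0.75

```text
time: 20.12
tool_pos: [648.8, 263.3, 67.4]
tcp_rot: [-3.136, -0.833, 1.495]
contact_force: [0.4, -0.5, 0.0]
grip_width: 68.9
finger_force: 0.0
```

>>> send_rows:
  offset:
    - [0,0,-0.15]
    - [0,0,-0.3]
    - [0,0,-0.6]
    - [0,0,-0.6]
    - [0,0,-0.6]
  delta_rot:
    - [0,0,0]
    - [0,0,0]
    - [0,0,0]
    - [0,0,0]
    - [0,0,0]

```text
time: 20.75
tool_pos: [645.2, 209.7, 115.9]
tcp_rot: [-3.136, -0.832, 1.494]
contact_force: [0.0, 0.2, -0.3]
grip_width: 68.7
finger_force: 0.0
```

>>> send_rows:
  offset:
    - [0.33,-0.83,-0.38]
    - [0.33,-0.83,-0.38]
    - [0.33,-0.83,-0.38]
    - [0.33,-0.83,-0.38]
  delta_rot:
    - [0,0,0]
    - [0,0,0]
    - [0,0,0]
    - [0,0,0]

```text
time: 21.25
tool_pos: [546.1, 210.4, 175.8]
tcp_rot: [-3.136, -0.832, 1.496]
contact_force: [-0.1, 0.1, 0.6]
grip_width: 69.0
finger_force: 0.0
```

```bash
python3 log.py
python3 - <<'E'
from see import *
from plan import tw,C
rep({"c4up":(tw(24,94),28,50,113),"c1up":(tw(24,30),26,46,123),"c2":(C[2][:2],115,46,26),"c3":(C[3][:2],105,50,28)})
E
python3 - <<'E'
from plan import *
lam=np.radians(43)
st=now()
for s in (1,):
    g=grasp(3,-1,s,lam,z=22.5);p=place(3,tw(24,-32),T[2]+np.pi/2,s,lam,gap=1)
    print(ik(*g,P,10),ik(*p,P,10),st["q"])
E
```

```text
21.25 [-0.19   0.527  1.707  0.897  1.22  -0.582] [546.067 210.412 175.787] [-3.136 -0.832  1.496] [-0.126  0.089  0.567] 69.0476710879739
c4up top [655.548 311.921   1.563] 0.158 218 0.51
c1up top [654.719 262.226  -1.58 ] 0.185 190 0.45
c2 top [467.912 -84.863  -1.975] 0.427 256 0.64
c3 top [480.026 118.759  -2.063] 0.647 148 0.59
[array([-0.48137431,  0.67988676,  2.14500853,  1.17378594,  0.82809522,
        2.00548266])] [array([-0.17147342,  0.82357001,  1.47196964,  0.91601425,  1.16173299,
       -0.62329349])] [-0.19048184  0.52859189  1.70671959  0.89720629  1.22008423 -0.58226118]
```

Run:
```python
from plan import *
lam=np.radians(43)
st=now();g=grasp(3,-1,1,lam,z=22.5)
go("turn",(np.array([480,-40,230]),g[1]),st)
```

```text
turn off [-0.363, -0.135, -0.625] rot [0.006, -0.018, -0.154] rows 7
turn off [-0.143, -0.426, -0.581] rot [0.006, -0.018, -0.153] rows 7
turn off [0.221, -0.408, -0.57] rot [0.006, -0.018, -0.154] rows 7
   !! IK FAIL at 0.5 [491.03124345   1.74715528 220.87465483]
   q [-0.56  0.32  1.8   0.7   1.29 -3.02] margin 0.09
```

Run:
```python
from plan import *
lam=np.radians(43)
st=now();g=grasp(3,-1,1,lam,z=22.5)
go("t1",(np.array([510,60,230]),st["rot"]*R.from_euler("z",70,degrees=True)),st)
go("t2",(np.array([480,-40,230]),g[1]),st)
```

```text
t1 off [-0.259, -0.107, -0.623] rot [-0.0, -0.0, 0.097] rows 5
t1 off [-0.274, 0.061, -0.623] rot [-0.0, -0.0, 0.097] rows 5
   q [-0.49  0.44  1.67  0.75  1.48  0.56] margin 1.03
t2 off [-0.188, 0.236, -0.314] rot [0.006, 0.023, 0.17] rows 7
t2 off [0.149, 0.245, -0.327] rot [0.007, 0.022, 0.17] rows 7
   q [-0.71  0.32  1.81  0.73  1.36  2.54] margin 0.57
```

>>> send_rows:
  offset:
    - [-0.259,-0.107,-0.623]
    - [-0.259,-0.107,-0.623]
    - [-0.259,-0.107,-0.623]
    - [-0.259,-0.107,-0.623]
    - [-0.259,-0.107,-0.623]
  delta_rot:
    - [0,0,0.097]
    - [0,0,0.097]
    - [0,0,0.097]
    - [0,0,0.097]
    - [0,0,0.097]
  grip: 1

```text
time: 21.98
tool_pos: [528.0, 134.9, 202.6]
tcp_rot: [-2.576, -0.649, 0.693]
contact_force: [-0.1, 0.9, -0.1]
grip_width: 91.9
finger_force: 0.0
```

>>> send_rows:
  offset:
    - [-0.274,0.061,-0.623]
    - [-0.274,0.061,-0.623]
    - [-0.274,0.061,-0.623]
    - [-0.274,0.061,-0.623]
    - [-0.274,0.061,-0.623]
  delta_rot:
    - [0,0,0.097]
    - [0,0,0.097]
    - [0,0,0.097]
    - [0,0,0.097]
    - [0,0,0.097]

```text
time: 22.6
tool_pos: [509.5, 59.8, 230.4]
tcp_rot: [-2.34, -0.255, 0.171]
contact_force: [0.4, 0.0, -0.5]
grip_width: 91.6
finger_force: 0.0
```

>>> send_rows:
  offset:
    - [-0.188,0.236,-0.314]
    - [-0.188,0.236,-0.314]
    - [-0.188,0.236,-0.314]
    - [-0.188,0.236,-0.314]
    - [-0.188,0.236,-0.314]
    - [-0.188,0.236,-0.314]
    - [-0.188,0.236,-0.314]
  delta_rot:
    - [0.006,0.023,0.17]
    - [0.006,0.023,0.17]
    - [0.006,0.023,0.17]
    - [0.006,0.023,0.17]
    - [0.006,0.023,0.17]
    - [0.006,0.023,0.17]
    - [0.006,0.023,0.17]

```text
time: 23.48
tool_pos: [494.2, 10.0, 230.7]
tcp_rot: [-2.384, 0.435, -0.676]
contact_force: [0.6, 0.2, -0.1]
grip_width: 91.9
finger_force: 0.0
```

>>> send_rows:
  offset:
    - [0.149,0.245,-0.327]
    - [0.149,0.245,-0.327]
    - [0.149,0.245,-0.327]
    - [0.149,0.245,-0.327]
    - [0.149,0.245,-0.327]
    - [0.149,0.245,-0.327]
    - [0.149,0.245,-0.327]
    - [0.149,0.245,-0.327]
  delta_rot:
    - [0.007,0.022,0.17]
    - [0.007,0.022,0.17]
    - [0.007,0.022,0.17]
    - [0.007,0.022,0.17]
    - [0.007,0.022,0.17]
    - [0.007,0.022,0.17]
    - [0.007,0.022,0.17]
    - [0.007,0.022,0.17]

```text
time: 24.48
tool_pos: [479.4, -40.2, 230.7]
tcp_rot: [-3.138, 0.754, -1.96]
contact_force: [0.1, -0.6, -0.0]
grip_width: 92.3
finger_force: 0.0
```

```bash
python3 log.py
python3 - <<'E'
from see import *
from plan import tw,C
print(tw(24,94),tw(24,30))
rep({"c4up":(tw(24,94),28,50,113),"c1up":(tw(24,30),26,46,123),"c2":(C[2][:2],115,46,26),"c3":(C[3][:2],105,50,28)})
im=optics.capture("top");cv2.imwrite("pics/t1.png",cv2.resize(im[130:270,130:330,::-1],None,fx=4,fy=4,interpolation=cv2.INTER_CUBIC))
E
python3 - <<'E'
from plan import *
lam=np.radians(43)
st=now();g=grasp(3,-1,1,lam,z=22.5)
go("pre",up(back(g,60),20),st)
E
```

```text
24.475 [-0.713  0.322  1.808  0.726  1.365  2.533] [479.368 -40.175 230.698] [-3.138  0.754 -1.96 ] [ 0.057 -0.627 -0.028] 92.28960873460383
[653.2  312.53] [648.596 248.696]
c4up top [654.61  310.521  -1.709] 0.087 245 0.68
c1up top [650.271 258.175  -1.686] 0.102 212 0.7
c2 top [473.858 -67.996  -1.954] 0.326 328 0.48
c3 top [466.396  91.809  -2.004] 0.137 356 0.92
pre off [0.235, 0.254, 0.683] rot [-0.0, 0.0, 0.0] rows 3
pre off [0.236, 0.253, 0.683] rot [-0.0, 0.001, 0.0] rows 3
   q [-0.58  0.52  2.13  0.97  0.95  2.18] margin 0.57
```

View pics/t1.png

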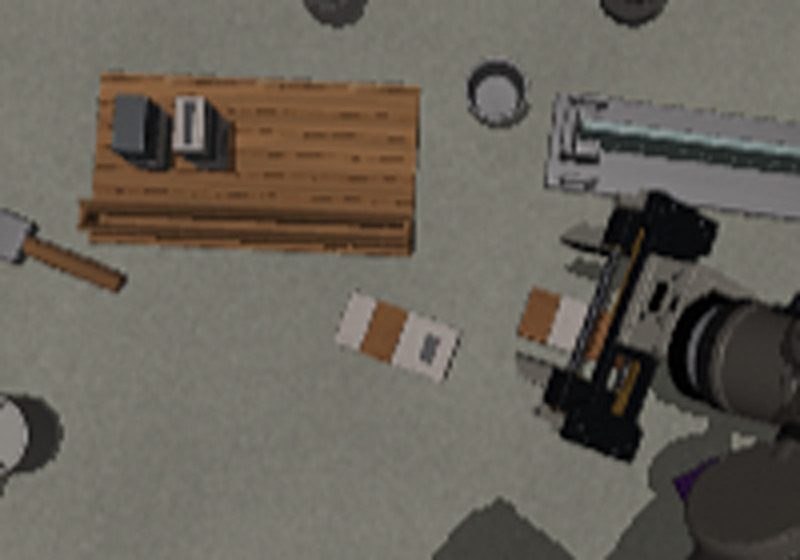

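Both placed cartons stand on the tray, at crop (130,125) and (190,125). carton3 is at (400,336) and carton2 at (560,320), both in place. Going for carton3.

>>> send_rows:
  offset:
    - [0.235,0.254,0.683]
    - [0.235,0.254,0.683]
    - [0.235,0.254,0.683]
  delta_rot:
    - [0,0,0]
    - [0,0,0]
    - [0,0,0]

```text
time: 25.0
tool_pos: [463.7, 5.6, 150.8]
tcp_rot: [3.136, 0.755, -1.968]
contact_force: [-0.7, -0.4, 0.4]
grip_width: 91.5
finger_force: 0.0
```

>>> send_rows:
  offset:
    - [0.236,0.253,0.683]
    - [0.236,0.253,0.683]
    - [0.236,0.253,0.683]
    - [0.236,0.253,0.683]
    - [0.236,0.253,0.683]
  delta_rot:
    - [0,0,0]
    - [0,0,0]
    - [0,0,0]
    - [0,0,0]
    - [0,0,0]

```text
time: 25.62
tool_pos: [451.8, 47.5, 73.8]
tcp_rot: [-3.137, 0.754, -1.964]
contact_force: [-0.8, -0.0, -0.2]
grip_width: 91.7
finger_force: 0.0
```

```bash
sed -i 's/3:(466.9,88.4,-1.964/3:(466.6,89.3,-1.970/' plan.py
python3 - <<'E'
from plan import *
lam=np.radians(43)
st=now();g=grasp(3,-1,1,lam,z=22.5);p=place(3,tw(24,-32),T[2]+np.pi/2,1,lam,gap=1)
go("grasp",g,st);go("lift",up(g,150),st)
go("t1",(np.array([480,40,260]),st["rot"]*R.from_euler("z",-70,degrees=True)),st)
go("t2",(np.array([500,150,270]),p[1]),st)
go("over",up(p,60),st);print(p[0])
E
```

```text
grasp off [0.115, 0.022, 0.637] rot [-0.0, 0.001, 0.001] rows 3
   q [-0.48  0.68  2.15  1.18  0.82  2.01] margin 0.54
lift off [-0.849, 0.001, -0.917] rot [-0.0, -0.0, -0.0] rows 4
   q [-0.48  0.33  2.06  0.9   1.05  2.48] margin 0.63
t1 off [-0.342, -0.262, -0.836] rot [0.0, 0.0, -0.194] rows 8
   q [-0.56  0.22  1.86  0.77  1.31  1.46] margin 0.84
t2 off [-0.22, -0.304, 0.279] rot [0.019, -0.014, -0.171] rows 7
t2 off [0.167, -0.297, 0.321] rot [0.019, -0.015, -0.17] rows 7
   q [-0.32  0.34  1.7   0.8   1.43 -0.51] margin 1.0
over off [-0.272, 0.59, 0.601] rot [-0.0, -0.0, -0.0] rows 3
over off [-0.273, 0.589, 0.601] rot [-0.0, -0.0, -0.0] rows 3
   q [-0.17  0.74  1.44  0.88  1.23 -0.53] margin 0.95
[645.13543667 200.71611896  63.54203116]
```

>>> send_rows:
  offset:
    - [0.115,0.022,0.637]
    - [0.115,0.022,0.637]
    - [0.115,0.022,0.637]
    - [0.115,0.022,0.637]
  delta_rot:
    - [0,0,0]
    - [0,0,0]
    - [0,0,0]
    - [0,0,0]

```text
time: 26.12
tool_pos: [465.0, 88.2, 8.1]
tcp_rot: [-3.14, 0.754, -1.965]
contact_force: [-0.1, -0.4, -0.9]
grip_width: 92.3
finger_force: 0.0
```

>>> send_rows:
  offset:
    - [0,0,0]
    - [0,0,0]
    - [0,0,0]
    - [0,0,0]
    - [0,0,0]
    - [0,0,0]
  delta_rot:
    - [0,0,0]
    - [0,0,0]
    - [0,0,0]
    - [0,0,0]
    - [0,0,0]
    - [0,0,0]
  grip: 0

```text
time: 26.88
tool_pos: [464.2, 88.8, 7.5]
tcp_rot: [3.141, 0.754, -1.966]
contact_force: [-0.4, -0.5, 1.1]
grip_width: 49.7
finger_force: 30.0
```

>>> send_rows:
  offset:
    - [-0.849,0,-0.917]
    - [-0.849,0,-0.917]
    - [-0.849,0,-0.917]
    - [-0.849,0,-0.917]
  delta_rot:
    - [0,0,0]
    - [0,0,0]
    - [0,0,0]
    - [0,0,0]

```text
time: 27.38
tool_pos: [464.4, 87.6, 158.7]
tcp_rot: [-3.136, 0.753, -1.962]
contact_force: [-1.6, -0.9, -2.0]
grip_width: 49.9
finger_force: 30.0
```

>>> send_rows:
  offset:
    - [-0.342,-0.262,-0.836]
    - [-0.342,-0.262,-0.836]
    - [-0.342,-0.262,-0.836]
    - [-0.342,-0.262,-0.836]
    - [-0.342,-0.262,-0.836]
    - [-0.342,-0.262,-0.836]
    - [-0.342,-0.262,-0.836]
    - [-0.342,-0.262,-0.836]
  delta_rot:
    - [0,0,-0.194]
    - [0,0,-0.194]
    - [0,0,-0.194]
    - [0,0,-0.194]
    - [0,0,-0.194]
    - [0,0,-0.194]
    - [0,0,-0.194]
    - [0,0,-0.194]

```text
time: 28.38
tool_pos: [477.6, 40.2, 257.1]
tcp_rot: [-2.42, 0.242, -0.657]
contact_force: [0.5, -1.2, -1.4]
grip_width: 49.7
finger_force: 30.0
```

>>> send_rows:
  offset:
    - [-0.22,-0.304,0.279]
    - [-0.22,-0.304,0.279]
    - [-0.22,-0.304,0.279]
    - [-0.22,-0.304,0.279]
    - [-0.22,-0.304,0.279]
    - [-0.22,-0.304,0.279]
    - [-0.22,-0.304,0.279]
  delta_rot:
    - [0.019,-0.014,-0.171]
    - [0.019,-0.014,-0.171]
    - [0.019,-0.014,-0.171]
    - [0.019,-0.014,-0.171]
    - [0.019,-0.014,-0.171]
    - [0.019,-0.014,-0.171]
    - [0.019,-0.014,-0.171]

```text
time: 29.25
tool_pos: [487.7, 94.9, 262.9]
tcp_rot: [-2.39, -0.456, 0.184]
contact_force: [0.2, -0.6, -2.1]
grip_width: 50.0
finger_force: 30.0
```

>>> send_rows:
  offset:
    - [0.167,-0.297,0.321]
    - [0.167,-0.297,0.321]
    - [0.167,-0.297,0.321]
    - [0.167,-0.297,0.321]
    - [0.167,-0.297,0.321]
    - [0.167,-0.297,0.321]
    - [0.167,-0.297,0.321]
    - [0.167,-0.297,0.321]
  delta_rot:
    - [0.019,-0.015,-0.17]
    - [0.019,-0.015,-0.17]
    - [0.019,-0.015,-0.17]
    - [0.019,-0.015,-0.17]
    - [0.019,-0.015,-0.17]
    - [0.019,-0.015,-0.17]
    - [0.019,-0.015,-0.17]
    - [0.019,-0.015,-0.17]

```text
time: 30.25
tool_pos: [497.1, 150.2, 269.0]
tcp_rot: [-3.137, -0.827, 1.497]
contact_force: [-0.4, -0.3, -1.5]
grip_width: 49.9
finger_force: 30.0
```

```bash
python3 log.py
python3 - <<'E'
from plan import *
lam=np.radians(43)
st=now();p=place(3,tw(24,-32),T[2]+np.pi/2,1,lam,gap=1)
go("over",up(p,60),st);print(p[0],p[1].as_euler("xyz"))
E
```

```text
30.25 [-0.329  0.337  1.713  0.801  1.427 -0.519] [497.095 150.153 269.029] [-3.137 -0.827  1.497] [-0.396 -0.277 -1.456] 49.91022497305065
over off [-0.273, 0.603, 0.595] rot [-0.0, -0.001, -0.0] rows 3
over off [-0.27, 0.602, 0.598] rot [-0.001, -0.0, -0.0] rows 3
   q [-0.17  0.74  1.45  0.88  1.23 -0.53] margin 0.95
[645.13543667 200.71611896  63.54203116] [ 3.14159265 -0.82030475  1.49879633]
```

>>> send_rows:
  offset:
    - [-0.273,0.603,0.595]
    - [-0.273,0.603,0.595]
    - [-0.273,0.603,0.595]
    - [-0.273,0.603,0.595]
  delta_rot:
    - [0,-0.001,0]
    - [0,-0.001,0]
    - [0,-0.001,0]
    - [0,-0.001,0]

```text
time: 30.75
tool_pos: [571.1, 175.5, 197.0]
tcp_rot: [-3.14, -0.821, 1.502]
contact_force: [0.2, -0.9, -0.8]
grip_width: 50.2
finger_force: 30.0
```

>>> send_rows:
  offset:
    - [-0.27,0.602,0.598]
    - [-0.27,0.602,0.598]
    - [-0.27,0.602,0.598]
    - [-0.27,0.602,0.598]
    - [-0.27,0.602,0.598]
    - [-0.27,0.602,0.598]
  delta_rot:
    - [0,0,0]
    - [0,0,0]
    - [0,0,0]
    - [0,0,0]
    - [0,0,0]
    - [0,0,0]

```text
time: 31.5
tool_pos: [645.7, 200.6, 125.8]
tcp_rot: [3.138, -0.82, 1.506]
contact_force: [1.0, -0.4, -0.5]
grip_width: 49.5
finger_force: 30.0
```

```bash
python3 log.py
python3 - <<'E'
from plan import *
lam=np.radians(43)
st=now();p=place(3,tw(24,-32),T[2]+np.pi/2,1,lam,gap=0)
go("down",p,st);print(p[0])
E
```

```text
31.5 [-0.171  0.738  1.44   0.879  1.237 -0.529] [645.727 200.642 125.757] [ 3.138 -0.82   1.506] [ 0.972 -0.35  -0.477] 49.54318814045099
down off [-0.385, -0.006, 0.359] rot [-0.0, -0.0, 0.001] rows 3
   q [-0.17  0.83  1.47  0.91  1.16 -0.62] margin 0.88
[645.13543667 200.71611896  62.54203116]
```

>>> send_rows:
  offset:
    - [-0.37,0,0.345]
    - [-0.37,0,0.345]
    - [-0.37,0,0.345]
    - [-0.37,0,0.345]
  delta_rot:
    - [0,0,0]
    - [0,0,0]
    - [0,0,0]
    - [0,0,0]

```text
time: 32.0
tool_pos: [645.8, 201.0, 64.7]
tcp_rot: [3.139, -0.82, 1.506]
contact_force: [-0.0, -0.2, -1.4]
grip_width: 49.8
finger_force: 30.0
```

>>> send_rows:
  offset:
    - [0,0,0]
    - [0,0,0]
    - [0,0,0]
    - [0,0,0]
  delta_rot:
    - [0,0,0]
    - [0,0,0]
    - [0,0,0]
    - [0,0,0]
  grip: 0.78

```text
time: 32.5
tool_pos: [645.7, 201.1, 63.7]
tcp_rot: [3.141, -0.821, 1.505]
contact_force: [-0.5, 0.0, 0.4]
grip_width: 72.0
finger_force: 0.0
```

>>> send_rows:
  offset:
    - [0,0,-0.15]
    - [0,0,-0.3]
    - [0,0,-0.6]
    - [0,0,-0.6]
    - [0,0,-0.6]
  delta_rot:
    - [0,0,0]
    - [0,0,0]
    - [0,0,0]
    - [0,0,0]
    - [0,0,0]

```text
time: 33.12
tool_pos: [642.1, 148.1, 112.8]
tcp_rot: [3.141, -0.82, 1.504]
contact_force: [0.9, 0.5, 0.2]
grip_width: 71.6
finger_force: 0.0
```

>>> send_rows:
  offset:
    - [0.33,-0.83,-0.38]
    - [0.33,-0.83,-0.38]
    - [0.33,-0.83,-0.38]
    - [0.33,-0.83,-0.38]
  delta_rot:
    - [0,0,0]
    - [0,0,0]
    - [0,0,0]
    - [0,0,0]

```text
time: 33.62
tool_pos: [542.7, 149.1, 172.4]
tcp_rot: [3.141, -0.82, 1.505]
contact_force: [-0.5, 0.4, -0.2]
grip_width: 71.8
finger_force: 0.0
```

```bash
python3 log.py
python3 - <<'E'
from plan import *
lam=np.radians(42)
st=now();g=grasp(2,1,1,lam,z=22.5)
p=place(2,tw(24,-94),T[2]+np.pi/2,1,lam,gap=1)
# tool pointing +y now; carton2 grasp points -y (sg=1): rotate about tool y by -90
go("m",(np.array([480,120,250]),g[1]),st)
go("m2",up(back(g,60),100),st)
go("pre",up(back(g,60),20),st); go("grasp",g,st); go("lift",up(g,150),st)
go("mid2",(np.array([490,90,260]),p[1]),st)
go("over",up(p,60),st)
E
```

```text
33.625 [-0.3    0.533  1.699  0.837  1.281 -0.642] [542.739 149.07  172.384] [ 3.141 -0.82   1.505] [-0.524  0.401 -0.174] 71.77129868609529
m off [0.142, -0.253, -0.322] rot [-0.001, -0.123, 0.025] rows 6
m off [-0.159, -0.249, -0.317] rot [-0.001, -0.122, 0.025] rows 6
   q [ 0.4   0.6   1.27 -0.52  1.79  0.77] margin 0.48
m2 off [-0.2, 0.243, 0.722] rot [0.0, -0.0, 0.0] rows 3
m2 off [-0.2, 0.242, 0.722] rot [0.0, -0.0, 0.0] rows 3
   q [ 0.14  0.6   1.57 -0.64  1.41  0.74] margin 0.36
pre off [0.445, 0.001, 0.497] rot [0.0, -0.0, 0.0] rows 3
   q [ 0.14  0.71  1.62 -0.66  1.28  0.84] margin 0.34
grasp off [0.11, -0.001, 0.624] rot [0.0, -0.0, 0.0] rows 3
   q [ 0.08  0.79  1.71 -0.74  1.12  0.93] margin 0.26
lift off [-0.834, -0.0, -0.931] rot [0.0, -0.0, 0.0] rows 4
   q [ 0.08  0.56  1.63 -0.67  1.36  0.71] margin 0.33
mid2 off [0.235, -0.16, -0.779] rot [0.001, 0.124, -0.025] rows 6
mid2 off [0.733, -0.084, -0.38] rot [0.001, 0.124, -0.024] rows 6
   q [-0.45  0.36  1.71  0.77  1.49 -0.62] margin 0.99
over off [-0.24, 0.611, 0.551] rot [0.0, -0.0, 0.0] rows 3
over off [-0.241, 0.61, 0.552] rot [0.0, -0.0, 0.0] rows 3
   q [-0.28  0.74  1.44  0.86  1.31 -0.59] margin 1.03
```

>>> send_rows:
  offset:
    - [0.142,-0.253,-0.322]
    - [0.142,-0.253,-0.322]
    - [0.142,-0.253,-0.322]
    - [0.142,-0.253,-0.322]
    - [0.142,-0.253,-0.322]
    - [0.142,-0.253,-0.322]
  delta_rot:
    - [0,-0.123,0.025]
    - [0,-0.123,0.025]
    - [0,-0.123,0.025]
    - [0,-0.123,0.025]
    - [0,-0.123,0.025]
    - [0,-0.123,0.025]
  grip: 1

```text
time: 34.38
tool_pos: [511.4, 135.7, 210.4]
tcp_rot: [-3.076, -0.042, 1.365]
contact_force: [0.3, -0.0, 1.0]
grip_width: 92.1
finger_force: 0.0
```

>>> send_rows:
  offset:
    - [-0.159,-0.249,-0.317]
    - [-0.159,-0.249,-0.317]
    - [-0.159,-0.249,-0.317]
    - [-0.159,-0.249,-0.317]
    - [-0.159,-0.249,-0.317]
    - [-0.159,-0.249,-0.317]
    - [-0.159,-0.249,-0.317]
  delta_rot:
    - [0,-0.122,0.025]
    - [0,-0.122,0.025]
    - [0,-0.122,0.025]
    - [0,-0.122,0.025]
    - [0,-0.122,0.025]
    - [0,-0.122,0.025]
    - [0,-0.122,0.025]

```text
time: 35.25
tool_pos: [480.1, 118.8, 251.3]
tcp_rot: [-3.126, 0.729, 1.229]
contact_force: [-0.7, -0.1, 0.1]
grip_width: 91.8
finger_force: 0.0
```

```bash
python3 log.py
python3 - <<'E'
from see import *
from plan import tw,C
rep({"c4up":(tw(24,92),28,50,113),"c1up":(tw(24,39),26,46,123),"c3up":(tw(24,-22),28,50,113),"c2":(C[2][:2],115,46,26)})
im=optics.capture("top");cv2.imwrite("pics/t2.png",cv2.resize(im[130:270,130:330,::-1],None,fx=4,fy=4,interpolation=cv2.INTER_CUBIC))
E
```

```text
35.25 [ 0.398  0.597  1.264 -0.517  1.8    0.762] [480.056 118.755 251.26 ] [-3.126  0.729  1.229] [-0.658 -0.071  0.142] 91.794168854566
c4up top [656.538 311.983  -1.576] 0.108 233 0.72
c1up top [654.819 309.248   1.507] 0.105 233 0.72
c3up top [654.062 193.821  -1.367] 0.482 113 0.53
c2 top [467.905 -81.071   1.225] 0.097 387 0.8
```

View pics/t2.png

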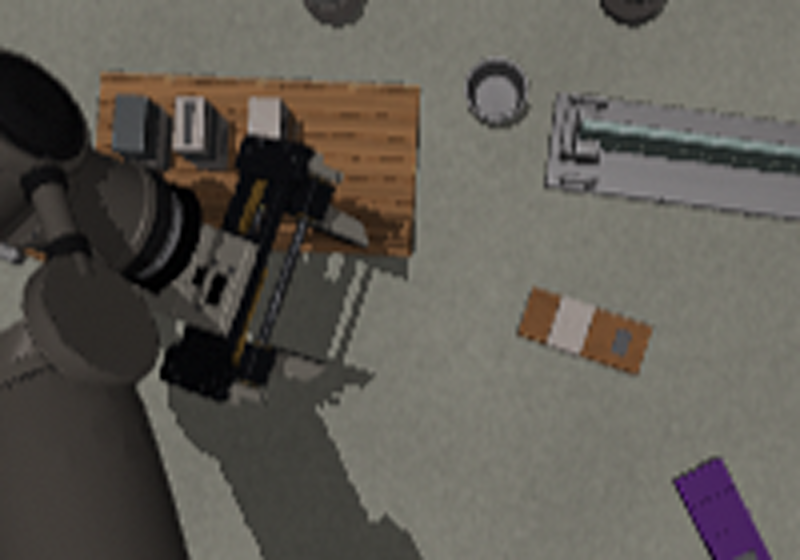

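Three cartons stand at crop (133,125), (190,122) and (268,118). carton2 is unmoved at crop (585,330), about (468,-81). The purple look-alike is at (720,500).

>>> send_rows:
  offset:
    - [-0.2,0.243,0.722]
    - [-0.2,0.243,0.722]
    - [-0.2,0.243,0.722]
    - [-0.2,0.243,0.722]
  delta_rot:
    - [0,0,0]
    - [0,0,0]
    - [0,0,0]
    - [0,0,0]

```text
time: 35.9
tool_pos: [481.1, 39.0, 202.7]
tcp_rot: [-3.128, 0.73, 1.23]
contact_force: [-0.4, -0.4, -0.4]
grip_width: 92.1
finger_force: 0.0
```

>>> send_rows:
  offset:
    - [-0.2,0.242,0.722]
    - [-0.2,0.242,0.722]
    - [-0.2,0.242,0.722]
    - [-0.2,0.242,0.722]
  delta_rot:
    - [0,0,0]
    - [0,0,0]
    - [0,0,0]
    - [0,0,0]

```text
time: 36.4
tool_pos: [482.3, -41.1, 153.9]
tcp_rot: [-3.128, 0.73, 1.23]
contact_force: [-0.1, -1.1, -0.2]
grip_width: 91.9
finger_force: 0.0
```

>>> send_rows:
  offset:
    - [0.445,0,0.497]
    - [0.445,0,0.497]
    - [0.445,0,0.497]
    - [0.445,0,0.497]
    - [0.445,0,0.497]
    - [0.445,0,0.497]
  delta_rot:
    - [0,0,0]
    - [0,0,0]
    - [0,0,0]
    - [0,0,0]
    - [0,0,0]
    - [0,0,0]

```text
time: 37.15
tool_pos: [481.0, -42.1, 73.9]
tcp_rot: [-3.128, 0.731, 1.23]
contact_force: [-0.1, -0.5, 0.3]
grip_width: 91.4
finger_force: 0.0
```

```bash
python3 log.py
python3 - <<'E'
from plan import *
lam=np.radians(42)
C[2]=(468,-81.5,-1.922,115,26)
st=now();g=grasp(2,1,1,lam,z=22.5)
p=place(2,tw(24,-94),T[2]+np.pi/2,1,lam,gap=1)
go("grasp",g,st); go("lift",up(g,150),st)
go("mid2",(np.array([490,90,260]),p[1]),st)
go("over",up(p,60),st);print(p[0],p[1].as_euler("xyz"))
E
```

```text
37.15 [ 0.142  0.711  1.622 -0.655  1.286  0.835] [480.99  -42.064  73.865] [-3.128  0.731  1.23 ] [-0.141 -0.457  0.311] 91.42735839869238
grasp off [0.121, 0.017, 0.624] rot [-0.001, -0.0, 0.001] rows 3
   q [ 0.08  0.79  1.71 -0.74  1.12  0.93] margin 0.26
lift off [-0.835, -0.002, -0.93] rot [-0.0, -0.0, 0.0] rows 4
   q [ 0.08  0.56  1.63 -0.67  1.37  0.71] margin 0.33
mid2 off [0.234, -0.16, -0.778] rot [0.001, 0.124, -0.025] rows 6
mid2 off [0.73, -0.084, -0.381] rot [0.001, 0.124, -0.024] rows 6
   q [-0.45  0.36  1.71  0.76  1.49 -0.62] margin 0.99
over off [-0.239, 0.611, 0.551] rot [0.0, -0.0, -0.0] rows 3
over off [-0.24, 0.612, 0.552] rot [0.0, -0.0, -0.0] rows 3
   q [-0.28  0.74  1.44  0.85  1.31 -0.59] margin 1.03
[640.69140889 139.10020446  68.78651848] [ 3.14159265 -0.83775804  1.49879633]
```

>>> send_rows:
  offset:
    - [0.121,0.017,0.624]
    - [0.121,0.017,0.624]
    - [0.121,0.017,0.624]
    - [0.121,0.017,0.624]
  delta_rot:
    - [0,0,0.001]
    - [0,0,0.001]
    - [0,0,0.001]
    - [0,0,0.001]

```text
time: 37.65
tool_pos: [469.2, -79.1, 8.3]
tcp_rot: [-3.133, 0.731, 1.222]
contact_force: [-0.5, 0.0, 0.2]
grip_width: 91.7
finger_force: 0.0
```

>>> send_rows:
  offset:
    - [0,0,0]
    - [0,0,0]
    - [0,0,0]
    - [0,0,0]
    - [0,0,0]
    - [0,0,0]
  delta_rot:
    - [0,0,0]
    - [0,0,0]
    - [0,0,0]
    - [0,0,0]
    - [0,0,0]
    - [0,0,0]
  grip: 0

```text
time: 38.4
tool_pos: [468.2, -79.4, 7.6]
tcp_rot: [-3.131, 0.732, 1.223]
contact_force: [-1.1, 1.0, 1.0]
grip_width: 45.6
finger_force: 30.0
```

>>> send_rows:
  offset:
    - [-0.835,0,-0.93]
    - [-0.835,0,-0.93]
    - [-0.835,0,-0.93]
    - [-0.835,0,-0.93]
  delta_rot:
    - [0,0,0]
    - [0,0,0]
    - [0,0,0]
    - [0,0,0]

```text
time: 38.9
tool_pos: [470.2, -79.6, 158.8]
tcp_rot: [-3.137, 0.73, 1.219]
contact_force: [-0.3, -0.1, -2.3]
grip_width: 45.9
finger_force: 30.0
```

>>> send_rows:
  offset:
    - [0.234,-0.16,-0.778]
    - [0.234,-0.16,-0.778]
    - [0.234,-0.16,-0.778]
    - [0.234,-0.16,-0.778]
    - [0.234,-0.16,-0.778]
    - [0.234,-0.16,-0.778]
  delta_rot:
    - [0.001,0.124,-0.025]
    - [0.001,0.124,-0.025]
    - [0.001,0.124,-0.025]
    - [0.001,0.124,-0.025]
    - [0.001,0.124,-0.025]
    - [0.001,0.124,-0.025]

```text
time: 39.65
tool_pos: [479.8, 4.0, 206.6]
tcp_rot: [-3.074, -0.053, 1.352]
contact_force: [0.6, 0.9, -2.1]
grip_width: 45.6
finger_force: 30.0
```

>>> send_rows:
  offset:
    - [0.73,-0.084,-0.381]
    - [0.73,-0.084,-0.381]
    - [0.73,-0.084,-0.381]
    - [0.73,-0.084,-0.381]
    - [0.73,-0.084,-0.381]
    - [0.73,-0.084,-0.381]
    - [0.73,-0.084,-0.381]
    - [0.73,-0.084,-0.381]
  delta_rot:
    - [0.001,0.124,-0.024]
    - [0.001,0.124,-0.024]
    - [0.001,0.124,-0.024]
    - [0.001,0.124,-0.024]
    - [0.001,0.124,-0.024]
    - [0.001,0.124,-0.024]
    - [0.001,0.124,-0.024]
    - [0.001,0.124,-0.024]

```text
time: 40.65
tool_pos: [491.8, 90.1, 259.4]
tcp_rot: [-3.133, -0.838, 1.489]
contact_force: [0.5, 0.0, -2.3]
grip_width: 45.8
finger_force: 30.0
```

```bash
python3 log.py
python3 - <<'E'
from plan import *
lam=np.radians(42)
st=now();p=place(2,tw(24,-94),T[2]+np.pi/2,1,lam,gap=1)
go("over",up(p,60),st)
E
```

```text
40.65 [-0.452  0.365  1.708  0.764  1.491 -0.608] [491.838  90.112 259.43 ] [-3.133 -0.838  1.489] [ 0.464  0.004 -2.272] 45.80972026710156
over off [-0.234, 0.606, 0.548] rot [-0.0, -0.0, -0.001] rows 3
over off [-0.239, 0.605, 0.548] rot [-0.0, -0.0, -0.0] rows 3
   q [-0.28  0.74  1.44  0.85  1.31 -0.59] margin 1.03
```

>>> send_rows:
  offset:
    - [-0.235,0.606,0.548]
    - [-0.235,0.606,0.548]
    - [-0.235,0.606,0.548]
    - [-0.235,0.606,0.548]
  delta_rot:
    - [-0.001,0,-0.001]
    - [-0.001,0,-0.001]
    - [-0.001,0,-0.001]
    - [-0.001,0,-0.001]

```text
time: 41.15
tool_pos: [565.9, 114.2, 194.5]
tcp_rot: [3.137, -0.839, 1.498]
contact_force: [-1.4, 0.4, -2.1]
grip_width: 45.9
finger_force: 30.0
```

>>> send_rows:
  offset:
    - [-0.239,0.605,0.548]
    - [-0.239,0.605,0.548]
    - [-0.239,0.605,0.548]
    - [-0.239,0.605,0.548]
    - [-0.239,0.605,0.548]
    - [-0.239,0.605,0.548]
  delta_rot:
    - [0,0,0]
    - [0,0,0]
    - [0,0,0]
    - [0,0,0]
    - [0,0,0]
    - [0,0,0]

```text
time: 41.9
tool_pos: [641.1, 137.5, 130.1]
tcp_rot: [3.135, -0.839, 1.497]
contact_force: [-0.6, 0.5, -1.7]
grip_width: 45.9
finger_force: 30.0
```

```bash
python3 log.py
python3 - <<'E'
from plan import *
lam=np.radians(42)
st=now();p=place(2,tw(24,-94),T[2]+np.pi/2,1,lam,gap=0)
go("down",p,st);print(p[0])
E
```

```text
41.9 [-0.279  0.737  1.443  0.857  1.305 -0.59 ] [641.101 137.467 130.061] [ 3.135 -0.839  1.497] [-0.629  0.483 -1.664] 45.91236295368967
down off [-0.377, -0.007, 0.357] rot [0.001, -0.0, -0.0] rows 3
   q [-0.28  0.83  1.47  0.88  1.24 -0.68] margin 0.96
[640.69140889 139.10020446  67.78651848]
```

>>> send_rows:
  offset:
    - [-0.37,0,0.345]
    - [-0.37,0,0.345]
    - [-0.37,0,0.345]
    - [-0.37,0,0.345]
  delta_rot:
    - [0,0,0]
    - [0,0,0]
    - [0,0,0]
    - [0,0,0]

```text
time: 42.4
tool_pos: [641.5, 139.0, 69.2]
tcp_rot: [3.136, -0.839, 1.498]
contact_force: [0.6, -0.4, -0.7]
grip_width: 46.2
finger_force: 29.9
```

>>> send_rows:
  offset:
    - [0,0,0]
    - [0,0,0]
    - [0,0,0]
    - [0,0,0]
  delta_rot:
    - [0,0,0]
    - [0,0,0]
    - [0,0,0]
    - [0,0,0]
  grip: 0.75

```text
time: 42.9
tool_pos: [641.4, 139.1, 68.2]
tcp_rot: [3.138, -0.839, 1.496]
contact_force: [0.6, 0.8, -0.6]
grip_width: 68.4
finger_force: 0.0
```

>>> send_rows:
  offset:
    - [0,0,-0.15]
    - [0,0,-0.3]
    - [0,0,-0.6]
    - [0,0,-0.6]
    - [0,0,-0.6]
  delta_rot:
    - [0,0,0]
    - [0,0,0]
    - [0,0,0]
    - [0,0,0]
    - [0,0,0]

```text
time: 43.52
tool_pos: [637.0, 85.4, 116.3]
tcp_rot: [3.138, -0.839, 1.495]
contact_force: [-0.3, 0.3, -0.5]
grip_width: 68.7
finger_force: 0.0
```

>>> send_rows:
  offset:
    - [0.35,-0.8,-0.4]
    - [0.35,-0.8,-0.4]
    - [0.35,-0.8,-0.4]
    - [0.35,-0.8,-0.4]
  delta_rot:
    - [0,0,0]
    - [0,0,0]
    - [0,0,0]
    - [0,0,0]

```text
time: 44.02
tool_pos: [541.1, 85.8, 178.9]
tcp_rot: [3.138, -0.839, 1.496]
contact_force: [0.7, 0.3, -0.4]
grip_width: 69.0
finger_force: 0.0
```

```bash
cat >> plan.py <<'E'
PA=(623,-197,-.158)
def pan(x,y,a,edge,s,depth=10):
    "tool down, pinching a panel of yaw a whose upper edge is at height edge; depth of grasp point below it"
    yv=s*np.array([np.cos(a),np.sin(a),0]);t=-Z
    return np.array([x,y,edge-depth-19.]),rot(t,yv)
E
python3 log.py
python3 - <<'E'
from plan import *
st=now()
for s in(1,-1):
    print(s,[q.round(2) for q in ik(*pan(*PA,105,s),P,8)],[q.round(2) for q in ik(*pan(*tw(-50,0),T[2],103,s),P,8)])
g=pan(*PA,105,1)
go("a",(np.array([520,-50,240]),g[1]),st)
go("b",up(g,60),st)
E
```

```text
44.025 [-0.421  0.544  1.669  0.798  1.368 -0.695] [541.116  85.762 178.871] [ 3.138 -0.839  1.496] [ 0.692  0.261 -0.391] 69.02041387784632
1 [array([-0.42,  0.71,  1.32,  0.  ,  1.1 , -0.27])] [array([0.25, 0.65, 1.45, 0.  , 1.04, 0.32])]
-1 [array([-0.42,  0.71,  1.32, -0.  ,  1.1 ,  2.88])] [array([ 0.25,  0.65,  1.45, -0.  ,  1.04, -2.82])]
a off [-0.192, -0.043, -0.595] rot [-0.002, -0.067, 0.006] rows 4
a off [-0.419, -0.025, -0.465] rot [-0.003, -0.066, 0.006] rows 4
   q [-0.24  0.33  1.51  0.    1.3  -0.09] margin 1.0
b off [-0.54, 0.518, 0.433] rot [0.0, -0.0, 0.0] rows 3
b off [-0.54, 0.518, 0.432] rot [0.0, -0.0, 0.0] rows 3
   q [-0.43  0.65  1.26  0.    1.23 -0.27] margin 0.95
```

>>> send_rows:
  offset:
    - [-0.192,-0.043,-0.595]
    - [-0.192,-0.043,-0.595]
    - [-0.192,-0.043,-0.595]
    - [-0.192,-0.043,-0.595]
  delta_rot:
    - [-0.002,-0.067,0.006]
    - [-0.002,-0.067,0.006]
    - [-0.002,-0.067,0.006]
    - [-0.002,-0.067,0.006]
  grip: 0.5

```text
time: 44.52
tool_pos: [530.8, 18.6, 209.4]
tcp_rot: [-3.131, -0.419, 1.454]
contact_force: [-0.1, -0.0, 0.7]
grip_width: 46.1
finger_force: 0.0
```

>>> send_rows:
  offset:
    - [-0.419,-0.025,-0.465]
    - [-0.419,-0.025,-0.465]
    - [-0.419,-0.025,-0.465]
    - [-0.419,-0.025,-0.465]
    - [-0.419,-0.025,-0.465]
    - [-0.419,-0.025,-0.465]
  delta_rot:
    - [-0.003,-0.066,0.006]
    - [-0.003,-0.066,0.006]
    - [-0.003,-0.066,0.006]
    - [-0.003,-0.066,0.006]
    - [-0.003,-0.066,0.006]
    - [-0.003,-0.066,0.006]

```text
time: 45.28
tool_pos: [519.5, -50.8, 239.8]
tcp_rot: [-3.141, -0.004, 1.414]
contact_force: [-0.3, 0.8, -0.4]
grip_width: 46.1
finger_force: 0.0
```

```bash
python3 log.py
python3 - <<'E'
from see import *
from plan import tw,C
tt=optics.capture("top");sc=optics.capture("scene")
pb=[((-4,-120,10),(4,120,105))]
for i in range(2):
    for n in("top","scene"):
        for s in sils("panel",n):
            b=s["box"];cx,cy=(b[0]+b[2])/2,(b[1]+b[3])/2
            if (n=="top" and 280<cx<340 and 140<cy<190) or (n=="scene" and 180<cx<240 and 190<cy<250):
                print(n,b,fit({n:s["region"]},pb,[623,-197,-.15]))
    optics.capture("top");optics.capture("scene")
# panel upper edge: zoom in
a=cv2.resize(tt[140:200,250:350,::-1],None,fx=6,fy=6,interpolation=cv2.INTER_CUBIC)
b=cv2.resize(sc[140:240,260:400,::-1],(600,428),interpolation=cv2.INTER_CUBIC)[:240]
b=cv2.resize(sc[160:220,270:370,::-1],None,fx=6,fy=6,interpolation=cv2.INTER_CUBIC)[:240]
cv2.imwrite("pics/t3.png",np.vstack([a,b]))
E
```

```text
45.275 [-0.247  0.326  1.51   0.004  1.306 -0.091] [519.5   -50.773 239.764] [-3.141 -0.004  1.414] [-0.343  0.761 -0.38 ] 46.078635265360376
top [305.3, 164.6, 342.5, 171.7] (array([ 623.702, -200.903,   -0.134]), np.float64(0.58321989852741))
top [286.2, 156.0, 349.0, 186.6] (array([ 641.156, -230.883,   -0.144]), np.float64(0.66862096925092))
scene [166.8, 201.6, 248.6, 239.7] (array([ 621.364, -196.001,   -0.157]), np.float64(0.12153867911186533))
top [306.6, 160.1, 343.8, 172.6] (array([ 622.931, -204.079,   -0.153]), np.float64(0.5164307692307692))
scene [164.4, 199.4, 248.5, 240.9] (array([ 620.925, -195.79 ,   -0.158]), np.float64(0.1053137707440378))
```

View pics/t3.png

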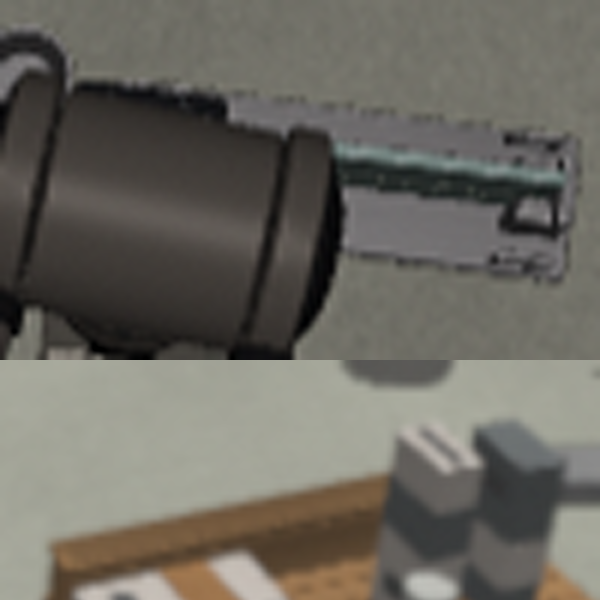

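The lower strip may show carton3 lying down near the tray's front, so I'll check that before the panel.

Run:
```python
from see import *
sc=optics.capture("scene");tt=optics.capture("top")
a=cv2.resize(sc[150:250,240:390,::-1],(750,500),interpolation=cv2.INTER_CUBIC)
cv2.imwrite("pics/s4.png",a)
for n in("scene","top"):
    for s in sils("carton1",n): print(n,s["box"],s["confidence"])
```

```text
scene [282.3, 195.1, 315.6, 214.5] 0.9
scene [336.6, 170.2, 346.4, 201.6] 0.87
scene [268.5, 206.6, 307.0, 221.5] 0.7
scene [348.7, 170.9, 363.9, 204.5] 0.66
scene [168.6, 168.8, 197.8, 188.3] 0.58
top [158.1, 152.7, 174.0, 172.7] 0.69
top [298.4, 245.9, 321.8, 278.4] 0.63
top [209.5, 160.3, 236.7, 176.4] 0.59
top [174.7, 152.6, 186.6, 172.8] 0.53
top [241.8, 161.6, 247.1, 174.9] 0.41
```

View pics/s4.png

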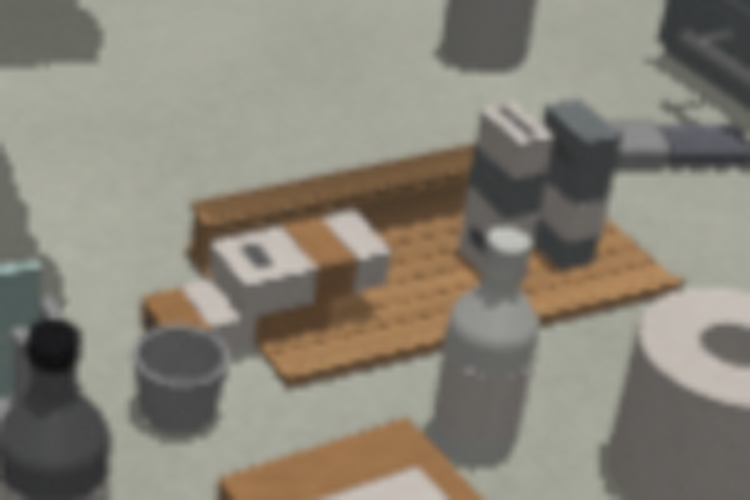

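carton3 and carton2 have toppled towards the tray's right end: carton3 around crop (300,250) lies on carton2, which is at about (200,315). The tin still stands. I'll move the arm clear, measure them and set them up again.

>>> send_rows:
  offset:
    - [-1,-0.25,0]
    - [-1,-0.25,0]
    - [-1,-0.25,0]
    - [-1,-0.25,0]
  delta_rot:
    - [0,0,0]
    - [0,0,0]
    - [0,0,0]
    - [0,0,0]

```text
time: 46.48
tool_pos: [471.5, -164.0, 240.1]
tcp_rot: [3.14, -0.004, 1.414]
contact_force: [-0.0, 1.0, 0.2]
grip_width: 45.9
finger_force: 0.0
```

>>> send_rows:
  offset:
    - [-1,-0.25,0]
    - [-1,-0.25,0]
    - [-1,-0.25,0]
    - [-1,-0.25,0]
  delta_rot:
    - [0,0,0]
    - [0,0,0]
    - [0,0,0]
    - [0,0,0]

```text
time: 46.98
tool_pos: [423.8, -276.7, 239.5]
tcp_rot: [3.141, -0.004, 1.416]
contact_force: [-0.8, 0.3, -0.4]
grip_width: 46.1
finger_force: 0.0
```

```bash
cat > fit5.py <<'E'
from see import *
def corners(p,l,w,h):
    P=np.array([[x,y,z] for x in(-l/2,l/2) for y in(-w/2,w/2) for z in(-h/2,h/2)])
    return R.from_euler("ZYX",[p[3],p[4],p[5]]).apply(P)+p[:3]
def m5(n,p,d,s=4):
    m=np.zeros((384*s,512*s),np.uint8)
    h=cv2.convexHull(((proj(n,corners(p,*d))+.5)*s*16).astype(np.float32)).astype(np.int32)
    cv2.fillConvexPoly(m,h,255,shift=4);return m>0
def fit5(regs,d,p0,w=None,roll=False):
    big={n:np.kron(r,np.ones((4,4),bool)) for n,r in regs.items()}
    k=6 if roll else 5
    def f(q):
        q=np.r_[q,[0]*(6-k)];t=0
        for n,r in big.items():
            m=m5(n,q,d);t+=1-(m&r).sum()/(m|r).sum()
        return t
    st=np.array([8,8,8,.15,.15,.15])[:k]
    r=minimize(f,p0[:k],method="Nelder-Mead",options=dict(initial_simplex=[np.array(p0[:k])]+[np.array(p0[:k])+np.eye(k)[i]*st[i] for i in range(k)],xatol=.01,fatol=1e-4,maxiter=300))
    return r.x,r.fun
E
python3 log.py
python3 - <<'E'
from fit5 import *
sc=optics.capture("scene");tt=optics.capture("top")
cv2.imwrite("pics/raw_s5.png",sc[...,::-1]);cv2.imwrite("pics/raw_t5.png",tt[...,::-1])
D={n:sils("carton1",n) for n in("scene","top")}
for n in D:
    for s in D[n]: print(n,np.round(s["box"]),round(s["confidence"],2),s["region"].sum(),np.argwhere(s["region"]).mean(0)[::-1])
a=cv2.resize(tt[145:200,190:275,::-1],(595,385),interpolation=cv2.INTER_CUBIC);cv2.imwrite("pics/t5.png",a)
E
```

```text
46.975 [-0.733  0.298  1.552  0.004  1.293 -0.579] [ 423.825 -276.721  239.453] [ 3.141 -0.004  1.416] [-0.78   0.279 -0.415] 46.11039968823879
scene [282. 193. 318. 212.] 0.79 514 [299.405 202.953]
scene [167. 171. 195. 186.] 0.68 362 [178.506 179.276]
scene [351. 170. 364. 204.] 0.66 398 [355.171 186.42 ]
scene [333. 170. 350. 201.] 0.63 377 [340.889 185.188]
scene [270. 207. 308. 220.] 0.61 239 [285.41 213.13]
top [158. 155. 175. 172.] 0.76 232 [165.047 162.276]
top [210. 161. 237. 175.] 0.73 391 [223.355 165.133]
top [299. 243. 310. 269.] 0.62 161 [305.789 253.398]
top [176. 154. 187. 173.] 0.61 195 [179.677 162.605]
top [240. 161. 254. 174.] 0.49 179 [244.341 167.374]
```

View pics/t5.png

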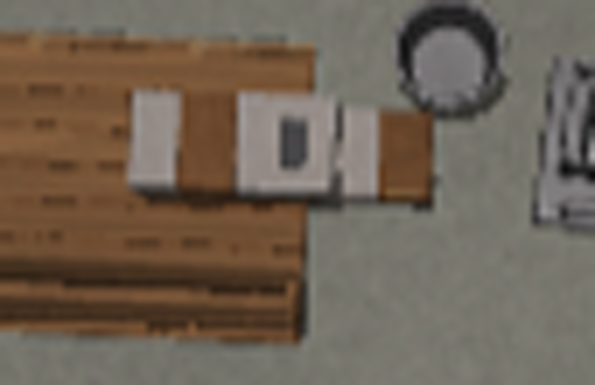

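Run:
```python
from fit5 import *
optics.capture("scene");optics.capture("top")
S={n:sils("carton1",n) for n in("scene","top")}
pick=lambda n,uv:min(S[n],key=lambda s:np.hypot(*(np.argwhere(s["region"]).mean(0)[::-1]-uv)))
r3={"scene":pick("scene",(299,203))["region"],"top":pick("top",(223,166))["region"]}
c0=ray("top",(223.3,166),32)
for p0 in ([*c0[:2],32,1.5,.27,0],[*c0[:2],40,1.5,.0,0],[*c0[:2],30,1.5,.4,0]): print("c3",fit5(r3,(105,50,28),p0))
r2={"top":pick("top",(245,167))["region"],"scene":pick("scene",(285,213))["region"]}
# carton2 partly hidden: use visible corners of the brown end instead (crop px -> full px)
for c in((433,110),(433,203),(340,107),(345,197)): print("corner",ray("top",(190+c[0]/7,145+c[1]/7),30)[:2])
print("c3 corners",[ray("top",(190+c[0]/7,145+c[1]/7),z)[:2].round(1) for c,z in(((134,90),36),((128,188),36),((333,95),58),((333,192),58))])
print("tin",ray("top",(190+448/7,145+62/7),30)[:2])
```

```text
c3 (array([640.964, 106.259,  48.325,   1.535,   0.003]), np.float64(0.10380905774841775))
c3 (array([641.23 , 105.886,  48.453,   1.534,  -0.017]), np.float64(0.11174706826127334))
c3 (array([641.325, 106.34 ,  49.013,   1.548,   0.023]), np.float64(0.10530504733559443))
corner [656.941   0.084]
corner [607.683   1.506]
corner [660.033  48.796]
corner [612.247  47.388]
c3 corners [array([671.2, 156. ]), array([619.5, 160.1]), array([661. ,  51.1]), array([610.6,  52.4])]
tin [682.264  -8.53 ]
```

carton3 lies flat on top of carton2, with its centre at (641,106,48) and yaw 1.535. carton2 lies at y from about 1 to 116. I'll regrasp carton3 from the right, as before.

Run:
```python
from plan import *
lam=np.radians(43)
C[3]=(641,106,1.535-np.pi,105,28)
st=now();g=grasp(3,-1,1,lam,z=56)
p=place(3,tw(24,-32),T[2]+np.pi/2,1,lam,gap=1)
print([q.round(2) for q in ik(*g,P,8)],g[0],g[1].as_euler("xyz"))
go("a",(np.array([470,-100,250]),st["rot"]*R.from_euler("z",70,degrees=True)),st)
go("b",(np.array([560,-20,220]),g[1]),st)
go("pre",up(back(g,60),20),st);go("grasp",g,st)
```

```text
[array([-0.3 ,  0.85,  1.43,  0.78,  1.22,  2.47])] [640.9269184  103.95927701  42.10427967] [-3.14159265  0.75049158 -1.60659265]
a off [0.761, 0.078, -0.041] rot [0.0, 0.0, 0.097] rows 5
a off [0.668, -0.371, -0.04] rot [-0.0, 0.0, 0.097] rows 5
   q [-0.37  0.24  1.6   0.    1.3   1.  ] margin 1.0
b off [0.433, -0.253, 0.127] rot [0.053, -0.042, 0.136] rows 7
b off [0.143, -0.465, 0.174] rot [0.053, -0.043, 0.136] rows 7
   q [-0.53  0.56  1.43  0.64  1.57  2.5 ] margin 0.61
pre off [0.063, -0.32, 0.59] rot [0.0, 0.0, 0.0] rows 3
pre off [0.063, -0.32, 0.591] rot [0.0, 0.0, 0.0] rows 3
   q [-0.36  0.77  1.37  0.73  1.35  2.52] margin 0.59
grasp off [0.115, -0.002, 0.621] rot [0.0, 0.0, 0.0] rows 3
   q [-0.3   0.85  1.42  0.78  1.23  2.47] margin 0.64
```

>>> send_rows:
  offset:
    - [0.761,0.078,-0.041]
    - [0.761,0.078,-0.041]
    - [0.761,0.078,-0.041]
    - [0.761,0.078,-0.041]
    - [0.761,0.078,-0.041]
  delta_rot:
    - [0,0,0.097]
    - [0,0,0.097]
    - [0,0,0.097]
    - [0,0,0.097]
    - [0,0,0.097]
  grip: 0.7

```text
time: 48.0
tool_pos: [446.6, -189.1, 244.9]
tcp_rot: [-3.141, -0.003, 0.807]
contact_force: [-0.6, -0.5, -0.6]
grip_width: 64.4
finger_force: 0.0
```

>>> send_rows:
  offset:
    - [0.668,-0.371,-0.04]
    - [0.668,-0.371,-0.04]
    - [0.668,-0.371,-0.04]
    - [0.668,-0.371,-0.04]
    - [0.668,-0.371,-0.04]
  delta_rot:
    - [0,0,0.097]
    - [0,0,0.097]
    - [0,0,0.097]
    - [0,0,0.097]
    - [0,0,0.097]

```text
time: 48.62
tool_pos: [469.9, -100.6, 249.9]
tcp_rot: [-3.139, -0.002, 0.198]
contact_force: [0.7, -1.0, -0.4]
grip_width: 64.2
finger_force: 0.0
```

>>> send_rows:
  offset:
    - [0.433,-0.253,0.127]
    - [0.433,-0.253,0.127]
    - [0.433,-0.253,0.127]
    - [0.433,-0.253,0.127]
    - [0.433,-0.253,0.127]
    - [0.433,-0.253,0.127]
    - [0.433,-0.253,0.127]
  delta_rot:
    - [0.053,-0.042,0.136]
    - [0.053,-0.042,0.136]
    - [0.053,-0.042,0.136]
    - [0.053,-0.042,0.136]
    - [0.053,-0.042,0.136]
    - [0.053,-0.042,0.136]
    - [0.053,-0.042,0.136]

```text
time: 49.5
tool_pos: [514.9, -60.9, 234.8]
tcp_rot: [-2.943, 0.365, -0.63]
contact_force: [0.1, 0.0, -0.2]
grip_width: 64.2
finger_force: 0.0
```

>>> send_rows:
  offset:
    - [0.143,-0.465,0.174]
    - [0.143,-0.465,0.174]
    - [0.143,-0.465,0.174]
    - [0.143,-0.465,0.174]
    - [0.143,-0.465,0.174]
    - [0.143,-0.465,0.174]
    - [0.143,-0.465,0.174]
    - [0.143,-0.465,0.174]
  delta_rot:
    - [0.053,-0.043,0.136]
    - [0.053,-0.043,0.136]
    - [0.053,-0.043,0.136]
    - [0.053,-0.043,0.136]
    - [0.053,-0.043,0.136]
    - [0.053,-0.043,0.136]
    - [0.053,-0.043,0.136]
    - [0.053,-0.043,0.136]

```text
time: 50.5
tool_pos: [560.3, -20.3, 220.2]
tcp_rot: [-3.141, 0.751, -1.601]
contact_force: [0.1, 0.3, -0.4]
grip_width: 64.1
finger_force: 0.0
```

```bash
python3 log.py
python3 - <<'E'
from plan import *
lam=np.radians(43)
C[3]=(641,106,1.535-np.pi,105,28)
st=now();g=grasp(3,-1,1,lam,z=56)
go("pre",up(back(g,60),20),st);go("grasp",g,st)
E
```

```text
50.5 [-0.532  0.563  1.431  0.642  1.569  2.497] [560.268 -20.307 220.242] [-3.141  0.751 -1.601] [ 0.052  0.335 -0.406] 64.07920345726114
pre off [0.063, -0.319, 0.592] rot [0.0, 0.0, 0.0] rows 3
pre off [0.064, -0.318, 0.592] rot [0.0, 0.0, 0.001] rows 3
   q [-0.36  0.77  1.37  0.72  1.35  2.53] margin 0.58
grasp off [0.114, -0.002, 0.622] rot [0.0, 0.0, -0.0] rows 3
   q [-0.3   0.85  1.43  0.78  1.22  2.47] margin 0.64
```

>>> send_rows:
  offset:
    - [0.063,-0.319,0.592]
    - [0.063,-0.319,0.592]
    - [0.063,-0.319,0.592]
    - [0.063,-0.319,0.592]
  delta_rot:
    - [0,0,0]
    - [0,0,0]
    - [0,0,0]
    - [0,0,0]

```text
time: 51.0
tool_pos: [599.7, 20.2, 163.8]
tcp_rot: [-3.141, 0.751, -1.605]
contact_force: [-0.0, -0.3, 0.6]
grip_width: 64.5
finger_force: 0.0
```

>>> send_rows:
  offset:
    - [0.064,-0.318,0.592]
    - [0.064,-0.318,0.592]
    - [0.064,-0.318,0.592]
    - [0.064,-0.318,0.592]
    - [0.064,-0.318,0.592]
  delta_rot:
    - [0,0,0]
    - [0,0,0]
    - [0,0,0]
    - [0,0,0]
    - [0,0,0]

```text
time: 51.62
tool_pos: [639.4, 61.3, 107.0]
tcp_rot: [-3.141, 0.751, -1.606]
contact_force: [-0.4, -0.0, 0.1]
grip_width: 63.9
finger_force: 0.0
```

>>> send_rows:
  offset:
    - [0.06,0,0.31]
    - [0.114,0,0.622]
    - [0.114,0,0.622]
    - [0.114,0,0.622]
  delta_rot:
    - [0,0,0]
    - [0,0,0]
    - [0,0,0]
    - [0,0,0]

```text
time: 52.12
tool_pos: [641.4, 102.4, 43.3]
tcp_rot: [-3.141, 0.752, -1.605]
contact_force: [-0.1, 0.1, 0.8]
grip_width: 63.8
finger_force: 0.0
```

>>> send_rows:
  offset:
    - [0,0,0]
    - [0,0,0]
    - [0,0,0]
    - [0,0,0]
    - [0,0,0]
  delta_rot:
    - [0,0,0]
    - [0,0,0]
    - [0,0,0]
    - [0,0,0]
    - [0,0,0]
  grip: 0

```text
time: 52.75
tool_pos: [641.1, 102.6, 42.9]
tcp_rot: [-3.141, 0.752, -1.606]
contact_force: [-1.5, -4.7, 6.3]
grip_width: 49.7
finger_force: 29.9
```

```bash
python3 log.py
python3 - <<'E'
from plan import *
lam=np.radians(43)
C[3]=(641,106,1.535-np.pi,105,28)
st=now()
p=place(3,tw(24,-32),T[2]+np.pi/2,1,lam,gap=1)
go("lift",up((st["pos"],st["rot"]),90),st)
go("back",(np.array([540,60,230]),st["rot"]),st)
go("t1",(np.array([500,60,270]),st["rot"]*R.from_euler("z",-70,degrees=True)),st)
go("t2",(np.array([500,150,270]),p[1]),st)
go("over",up(p,60),st)
E
```

```text
52.75 [-0.298  0.85   1.427  0.777  1.225  2.467] [641.069 102.59   42.916] [-3.141  0.752 -1.606] [-1.507 -4.724  6.304] 49.684449724156494
lift off [-0.512, -0.0, -0.548] rot [0.0, 0.0, 0.0] rows 3
   q [-0.3   0.73  1.38  0.74  1.35  2.59] margin 0.52
back off [-0.272, 0.829, -0.853] rot [0.0, 0.0, 0.0] rows 4
   q [-0.43  0.47  1.56  0.69  1.48  2.55] margin 0.56
t1 off [-0.219, 0.333, -0.252] rot [-0.0, -0.0, -0.194] rows 8
   q [-0.46  0.37  1.61  0.67  1.54  1.34] margin 1.09
t2 off [-0.107, -0.253, 0.256] rot [0.004, 0.006, -0.151] rows 7
t2 off [0.132, -0.232, 0.263] rot [0.004, 0.005, -0.151] rows 7
   q [-0.32  0.34  1.7   0.8   1.42 -0.51] margin 1.0
over off [-0.273, 0.587, 0.602] rot [-0.0, 0.0, 0.0] rows 3
over off [-0.273, 0.588, 0.603] rot [-0.0, 0.0, 0.0] rows 3
   q [-0.17  0.74  1.44  0.88  1.23 -0.53] margin 0.95
```

>>> send_rows:
  offset:
    - [-0.25,0,-0.27]
    - [-0.512,0,-0.548]
    - [-0.512,0,-0.548]
    - [-0.512,0,-0.548]
  delta_rot:
    - [0,0,0]
    - [0,0,0]
    - [0,0,0]
    - [0,0,0]

```text
time: 53.25
tool_pos: [640.1, 103.3, 130.8]
tcp_rot: [3.138, 0.752, -1.608]
contact_force: [-0.6, -0.5, -2.0]
grip_width: 49.5
finger_force: 29.9
```

>>> send_rows:
  offset:
    - [-0.272,0.829,-0.853]
    - [-0.272,0.829,-0.853]
    - [-0.272,0.829,-0.853]
    - [-0.272,0.829,-0.853]
  delta_rot:
    - [0,0,0]
    - [0,0,0]
    - [0,0,0]
    - [0,0,0]

```text
time: 53.75
tool_pos: [539.7, 60.3, 228.7]
tcp_rot: [3.14, 0.752, -1.608]
contact_force: [-0.4, 1.0, -2.0]
grip_width: 49.8
finger_force: 29.9
```

>>> send_rows:
  offset:
    - [-0.219,0.333,-0.252]
    - [-0.219,0.333,-0.252]
    - [-0.219,0.333,-0.252]
    - [-0.219,0.333,-0.252]
    - [-0.219,0.333,-0.252]
    - [-0.219,0.333,-0.252]
    - [-0.219,0.333,-0.252]
    - [-0.219,0.333,-0.252]
  delta_rot:
    - [0,0,-0.194]
    - [0,0,-0.194]
    - [0,0,-0.194]
    - [0,0,-0.194]
    - [0,0,-0.194]
    - [0,0,-0.194]
    - [0,0,-0.194]
    - [0,0,-0.194]

```text
time: 54.75
tool_pos: [500.3, 61.1, 267.3]
tcp_rot: [-2.421, 0.243, -0.297]
contact_force: [0.4, 0.4, -1.2]
grip_width: 49.7
finger_force: 29.9
```

>>> send_rows:
  offset:
    - [-0.107,-0.253,0.256]
    - [-0.107,-0.253,0.256]
    - [-0.107,-0.253,0.256]
    - [-0.107,-0.253,0.256]
    - [-0.107,-0.253,0.256]
    - [-0.107,-0.253,0.256]
    - [-0.107,-0.253,0.256]
  delta_rot:
    - [0.004,0.006,-0.151]
    - [0.004,0.006,-0.151]
    - [0.004,0.006,-0.151]
    - [0.004,0.006,-0.151]
    - [0.004,0.006,-0.151]
    - [0.004,0.006,-0.151]
    - [0.004,0.006,-0.151]

```text
time: 55.62
tool_pos: [499.9, 105.8, 268.6]
tcp_rot: [-2.464, -0.423, 0.393]
contact_force: [-0.8, 0.2, -0.5]
grip_width: 49.9
finger_force: 29.9
```

>>> send_rows:
  offset:
    - [0.132,-0.232,0.263]
    - [0.132,-0.232,0.263]
    - [0.132,-0.232,0.263]
    - [0.132,-0.232,0.263]
    - [0.132,-0.232,0.263]
    - [0.132,-0.232,0.263]
    - [0.132,-0.232,0.263]
    - [0.132,-0.232,0.263]
  delta_rot:
    - [0.004,0.005,-0.151]
    - [0.004,0.005,-0.151]
    - [0.004,0.005,-0.151]
    - [0.004,0.005,-0.151]
    - [0.004,0.005,-0.151]
    - [0.004,0.005,-0.151]
    - [0.004,0.005,-0.151]
    - [0.004,0.005,-0.151]

```text
time: 56.62
tool_pos: [499.8, 150.7, 269.1]
tcp_rot: [-3.138, -0.819, 1.496]
contact_force: [0.7, 0.6, -0.3]
grip_width: 49.6
finger_force: 29.9
```

```bash
python3 log.py
python3 - <<'E'
from fit5 import *
optics.capture("scene");optics.capture("top")
for n in("scene","top"):
    for s in sils("carton1",n): print(n,np.round(s["box"]),round(s["confidence"],2),s["region"].sum(),np.argwhere(s["region"]).mean(0)[::-1])
E
python3 - <<'E'
from plan import *
lam=np.radians(43)
st=now()
p=place(3,tw(24,-32),T[2]+np.pi/2,1,lam,gap=1)
go("over",up(p,60),st)
E
```

```text
56.625 [-0.322  0.338  1.706  0.797  1.422 -0.509] [499.825 150.712 269.058] [-3.138 -0.819  1.496] [ 0.683  0.627 -0.331] 49.62269220261891
scene [348. 172. 364. 205.] 0.91 434 [355.044 187.012]
scene [334. 169. 349. 204.] 0.65 438 [340.874 185.023]
scene [286. 115. 302. 141.] 0.65 214 [293.869 130.5  ]
scene [269. 197. 306. 219.] 0.63 406 [289.328 210.594]
scene [166. 170. 198. 189.] 0.61 376 [179.809 179.806]
top [158. 152. 173. 171.] 0.8 209 [165.215 162.268]
top [200. 191. 213. 207.] 0.76 223 [204.592 197.439]
top [301. 243. 321. 284.] 0.64 434 [311.364 261.364]
top [172. 155. 187. 172.] 0.61 214 [179.631 162.084]
top [225. 161. 254. 175.] 0.48 243 [240.753 165.029]
over off [-0.271, 0.59, 0.597] rot [-0.0, 0.0, 0.0] rows 3
over off [-0.271, 0.59, 0.597] rot [-0.0, 0.0, 0.0] rows 3
   q [-0.17  0.74  1.44  0.88  1.23 -0.53] margin 0.95
```

>>> send_rows:
  offset:
    - [-0.271,0.59,0.597]
    - [-0.271,0.59,0.597]
    - [-0.271,0.59,0.597]
    - [-0.271,0.59,0.597]
  delta_rot:
    - [0,0,0]
    - [0,0,0]
    - [0,0,0]
    - [0,0,0]

```text
time: 57.32
tool_pos: [572.2, 175.8, 196.6]
tcp_rot: [-3.14, -0.819, 1.5]
contact_force: [0.8, 0.3, -1.4]
grip_width: 49.7
finger_force: 29.9
```

>>> send_rows:
  offset:
    - [-0.271,0.59,0.597]
    - [-0.271,0.59,0.597]
    - [-0.271,0.59,0.597]
    - [-0.271,0.59,0.597]
    - [-0.271,0.59,0.597]
    - [-0.271,0.59,0.597]
  delta_rot:
    - [0,0,0]
    - [0,0,0]
    - [0,0,0]
    - [0,0,0]
    - [0,0,0]
    - [0,0,0]

```text
time: 58.08
tool_pos: [645.2, 200.5, 125.1]
tcp_rot: [3.14, -0.819, 1.502]
contact_force: [0.4, -1.1, -0.6]
grip_width: 49.8
finger_force: 29.9
```

```bash
python3 log.py
python3 - <<'E'
from fit5 import *
optics.capture("scene");S=sils("carton1","scene")
optics.capture("top");Q=sils("carton1","top")
for n,X in(("scene",S),("top",Q)):
    for s in X: print(n,np.round(s["box"]),round(s["confidence"],2),s["region"].sum())
uv=proj("scene",[[647,195,128]])[0];print(uv,proj("top",[[647,195,175]]))
s=min(S,key=lambda s:np.hypot(*(np.argwhere(s["region"]).mean(0)[::-1]-uv)))
print(fit5({"scene":s["region"]},(105,50,28),[647,195,128,1.5,1.57,0],roll=False))
E
python3 - <<'E'
from plan import *
lam=np.radians(43)
st=now();p=place(3,tw(24,-32),T[2]+np.pi/2,1,lam,gap=0)
go("down",p,st);print(p[0])
E
```

```text
58.075 [-0.171  0.737  1.443  0.879  1.233 -0.528] [645.233 200.519 125.092] [ 3.14  -0.819  1.502] [ 0.438 -1.12  -0.59 ] 49.83902949864587
scene [168. 169. 195. 187.] 0.89 351
scene [348. 173. 362. 204.] 0.83 413
scene [270. 202. 307. 221.] 0.61 430
scene [320. 185. 333. 196.] 0.6 120
top [300. 247. 321. 279.] 0.91 412
top [174. 154. 186. 170.] 0.76 168
top [190. 152. 202. 170.] 0.7 169
top [156. 151. 175. 170.] 0.51 234
[326.602 176.726] [[192.327 157.206]]
(array([666.734, 193.325,  86.63 ,  -0.712,   2.503]), np.float64(0.44720101781170485))
down off [-0.375, -0.0, 0.35] rot [-0.0, 0.0, 0.0] rows 3
   q [-0.17  0.83  1.47  0.91  1.16 -0.62] margin 0.88
[645.13543667 200.71611896  62.54203116]
```

>>> send_rows:
  offset:
    - [-0.2,0,0.19]
    - [-0.32,0,0.3]
    - [-0.37,0,0.345]
    - [-0.37,0,0.345]
    - [-0.37,0,0.345]
  delta_rot:
    - [0,0,0]
    - [0,0,0]
    - [0,0,0]
    - [0,0,0]
    - [0,0,0]

```text
time: 58.9
tool_pos: [644.7, 201.6, 64.3]
tcp_rot: [-3.14, -0.821, 1.501]
contact_force: [-3.8, 0.3, 5.4]
grip_width: 49.8
finger_force: 30.0
```

>>> send_rows:
  offset:
    - [0,0,0]
    - [0,0,0]
    - [0,0,0]
    - [0,0,0]
  delta_rot:
    - [0,0,0]
    - [0,0,0]
    - [0,0,0]
    - [0,0,0]
  grip: 0.78

```text
time: 59.4
tool_pos: [645.2, 200.8, 62.8]
tcp_rot: [-3.141, -0.819, 1.5]
contact_force: [-0.9, -0.7, 0.4]
grip_width: 71.8
finger_force: 0.0
```

>>> send_rows:
  offset:
    - [0,0,-0.15]
    - [0,0,-0.3]
    - [0,0,-0.6]
    - [0,0,-0.6]
    - [0,0,-0.6]
  delta_rot:
    - [0,0,0]
    - [0,0,0]
    - [0,0,0]
    - [0,0,0]
    - [0,0,0]

```text
time: 60.02
tool_pos: [641.5, 148.0, 112.2]
tcp_rot: [-3.141, -0.819, 1.5]
contact_force: [0.3, 0.8, -0.5]
grip_width: 71.8
finger_force: 0.0
```

>>> send_rows:
  offset:
    - [0.35,-0.9,-0.6]
    - [0.35,-0.9,-0.6]
    - [0.35,-0.9,-0.6]
    - [0.35,-0.9,-0.6]
    - [0.35,-0.9,-0.6]
  delta_rot:
    - [0,0,0]
    - [0,0,0]
    - [0,0,0]
    - [0,0,0]
    - [0,0,0]

```text
time: 60.65
tool_pos: [532.8, 132.2, 191.0]
tcp_rot: [-3.14, -0.819, 1.5]
contact_force: [0.8, -0.1, -1.6]
grip_width: 71.9
finger_force: 0.0
```

```bash
python3 log.py
python3 - <<'E'
from fit5 import *
from plan import tw
optics.capture("scene");S=sils("carton1","scene")
tt=optics.capture("top");Q=sils("carton1","top")
cv2.imwrite("pics/raw_t6.png",tt[...,::-1])
for n,X in(("scene",S),("top",Q)):
    for s in X: print(n,np.round(s["box"]),round(s["confidence"],2),s["region"].sum(),np.argwhere(s["region"]).mean(0)[::-1])
print(proj("scene",[[*tw(24,-22),60]]),proj("top",[[*tw(24,-22),113]]))
pick=lambda X,uv:min(X,key=lambda s:np.hypot(*(np.argwhere(s["region"]).mean(0)[::-1]-uv)))
a=pick(S,(288,211))["region"];b=pick(Q,(240,167))["region"]
print(a.sum(),b.sum())
for p0 in([640,65,22,-1.6,.1,0],[640,70,20,-1.55,0,0]):
    print("both",fit5({"scene":a,"top":b},(115,46,26),p0)); 
print("sc",fit5({"scene":a},(115,46,26),p0))
E
```

```text
60.65 [-0.336  0.495  1.702  0.813  1.325 -0.632] [532.805 132.247 191.002] [-3.14  -0.819  1.5  ] [ 0.761 -0.086 -1.565] 71.85636563999692
scene [266. 203. 304. 219.] 0.98 402 [288.749 211.03 ]
scene [336. 169. 346. 203.] 0.86 365 [340.814 185.189]
scene [317. 179. 333. 211.] 0.8 438 [323.927 193.137]
scene [167. 170. 199. 190.] 0.8 340 [179.062 179.518]
scene [352. 170. 366. 205.] 0.55 402 [355.057 186.555]
top [155. 156. 174. 174.] 0.7 237 [165.008 162.658]
top [298. 244. 321. 281.] 0.69 407 [311.455 261.047]
top [173. 154. 189. 173.] 0.66 201 [180.005 162.458]
top [193. 158. 204. 178.] 0.45 196 [197.367 163.699]
[[324.093 193.835]] [[194.77 161.37]]
402 196
both (array([639.629,  74.247,  23.2  ,  -1.102,  -0.373]), np.float64(1.2325184764070496))
both (array([634.398,  79.322,  18.835,  -1.082,  -0.369]), np.float64(1.2272269391279322))
sc (array([634.398,  79.322,  18.835,  -1.082,  -0.369]), np.float64(0.22722693912793213))
```

carton3 stands again. I'll move the arm aside while turning it for the next grasp, then measure carton2 with clear views.

Run:
```python
from plan import *
C[2]=(636,58,1.53-np.pi,115,26)
lean=np.radians(32)
st=now();g=grasp(2,-1,1,lean,d=4,z=32)
go("t1",(np.array([490,0,250]),st["rot"]*R.from_euler("z",70,degrees=True)),st)
go("t2",(np.array([450,-150,260]),g[1]),st)
for lam in(20,25,30): print(lam,[q.round(2) for q in ik(*place(2,tw(24,-94),T[2]+np.pi/2,1,np.radians(lam),d=4),P,8)])
print([q.round(2) for q in ik(*g,P,8)])
```

```text
t1 off [-0.205, -0.139, -0.578] rot [0.0, 0.0, 0.097] rows 5
t1 off [-0.247, 0.003, -0.578] rot [0.0, -0.0, 0.097] rows 5
   q [-0.6   0.42  1.63  0.68  1.58  0.52] margin 1.07
t2 off [-0.254, 0.336, -0.492] rot [-0.021, 0.013, 0.15] rows 7
t2 off [0.183, 0.439, -0.44] rot [-0.021, 0.012, 0.15] rows 7
   q [-0.76  0.39  1.49  0.41  1.64  2.37] margin 0.74
20 [array([-0.37,  1.01,  1.44,  1.13,  1.48, -0.91])]
25 [array([-0.35,  0.96,  1.45,  1.08,  1.42, -0.87])]
30 [array([-0.33,  0.93,  1.46,  1.03,  1.36, -0.83])]
[array([-0.28,  0.83,  1.44,  0.61,  1.11,  2.55])]
```

>>> send_rows:
  offset:
    - [-0.205,-0.139,-0.578]
    - [-0.205,-0.139,-0.578]
    - [-0.205,-0.139,-0.578]
    - [-0.205,-0.139,-0.578]
    - [-0.205,-0.139,-0.578]
  delta_rot:
    - [0,0,0.097]
    - [0,0,0.097]
    - [0,0,0.097]
    - [0,0,0.097]
    - [0,0,0.097]
  grip: 0.68

```text
time: 61.48
tool_pos: [511.0, 65.9, 221.0]
tcp_rot: [-2.591, -0.642, 0.705]
contact_force: [0.1, 0.2, -0.0]
grip_width: 62.6
finger_force: 0.0
```

>>> send_rows:
  offset:
    - [-0.247,0,-0.578]
    - [-0.247,0,-0.578]
    - [-0.247,0,-0.578]
    - [-0.247,0,-0.578]
    - [-0.247,0,-0.578]
  delta_rot:
    - [0,0,0.097]
    - [0,0,0.097]
    - [0,0,0.097]
    - [0,0,0.097]
    - [0,0,0.097]

```text
time: 62.1
tool_pos: [489.3, 0.0, 250.8]
tcp_rot: [-2.354, -0.255, 0.177]
contact_force: [0.5, 0.2, 0.3]
grip_width: 62.2
finger_force: 0.0
```

>>> send_rows:
  offset:
    - [-0.254,0.336,-0.492]
    - [-0.254,0.336,-0.492]
    - [-0.254,0.336,-0.492]
    - [-0.254,0.336,-0.492]
    - [-0.254,0.336,-0.492]
    - [-0.254,0.336,-0.492]
    - [-0.254,0.336,-0.492]
  delta_rot:
    - [-0.021,0.013,0.15]
    - [-0.021,0.013,0.15]
    - [-0.021,0.013,0.15]
    - [-0.021,0.013,0.15]
    - [-0.021,0.013,0.15]
    - [-0.021,0.013,0.15]
    - [-0.021,0.013,0.15]

```text
time: 62.98
tool_pos: [469.3, -74.8, 256.0]
tcp_rot: [-2.523, 0.319, -0.582]
contact_force: [0.7, 0.2, -0.8]
grip_width: 62.6
finger_force: 0.0
```

>>> send_rows:
  offset:
    - [0.183,0.439,-0.44]
    - [0.183,0.439,-0.44]
    - [0.183,0.439,-0.44]
    - [0.183,0.439,-0.44]
    - [0.183,0.439,-0.44]
    - [0.183,0.439,-0.44]
    - [0.183,0.439,-0.44]
    - [0.183,0.439,-0.44]
  delta_rot:
    - [-0.021,0.012,0.15]
    - [-0.021,0.012,0.15]
    - [-0.021,0.012,0.15]
    - [-0.021,0.012,0.15]
    - [-0.021,0.012,0.15]
    - [-0.021,0.012,0.15]
    - [-0.021,0.012,0.15]
    - [-0.021,0.012,0.15]

```text
time: 63.98
tool_pos: [449.1, -150.0, 260.9]
tcp_rot: [-3.138, 0.559, -1.606]
contact_force: [0.1, -0.4, 0.7]
grip_width: 62.4
finger_force: 0.0
```

```bash
python3 log.py
python3 - <<'E'
from fit5 import *
sc=optics.capture("scene");S=sils("carton1","scene")
tt=optics.capture("top");Q=sils("carton1","top")
for n,X in(("scene",S),("top",Q)):
    for s in X: print(n,np.round(s["box"]),round(s["confidence"],2),s["region"].sum(),np.argwhere(s["region"]).mean(0)[::-1])
pick=lambda X,uv:min(X,key=lambda s:np.hypot(*(np.argwhere(s["region"]).mean(0)[::-1]-uv)))
a=pick(S,(288,211));b=pick(Q,(237,167))
for p0 in([636,60,22,-1.6,.1,0],[636,60,20,-1.55,0,0]):
    print("both",fit5({"scene":a["region"],"top":b["region"]},(115,46,26),p0)); print("top",fit5({"top":b["region"]},(115,46,26),p0))
a=cv2.resize(tt[140:200,150:270,::-1],(800,400),interpolation=cv2.INTER_CUBIC);cv2.imwrite("pics/t7.png",a)
E
```

```text
63.975 [-0.765  0.39   1.492  0.41   1.645  2.363] [ 449.148 -149.965  260.94 ] [-3.138  0.559 -1.606] [ 0.061 -0.399  0.677] 62.39692410845376
scene [314. 178. 331. 212.] 0.68 462 [324.039 192.981]
scene [166. 169. 198. 190.] 0.68 341 [179.537 179.569]
scene [267. 201. 306. 220.] 0.62 392 [289.464 210.849]
scene [334. 170. 348. 202.] 0.61 425 [340.833 185.459]
scene [348. 175. 364. 204.] 0.59 428 [354.9   186.694]
scene [238. 217. 260. 272.] 0.27 1025 [250.591 245.252]
top [297. 244. 318. 275.] 0.83 362 [308.713 257.39 ]
top [223. 162. 252. 174.] 0.66 380 [235.979 166.176]
top [173. 154. 187. 172.] 0.63 190 [179.563 163.011]
top [192. 155. 205. 174.] 0.61 217 [197.244 163.078]
top [158. 153. 170. 172.] 0.61 234 [165.098 162.286]
top [267. 152. 348. 187.] 0.31 1255 [302.749 168.585]
both (array([639.132,  59.754,  21.399,  -1.593,   0.082]), np.float64(0.43824457561231245))
top (array([640.1  ,  60.305,  20.947,  -1.61 ,   0.112]), np.float64(0.1293140484032651))
both (array([639.411,  59.959,  23.123,  -1.593,   0.035]), np.float64(0.43930828990982984))
top (array([639.571,  60.273,  21.346,  -1.599,   0.035]), np.float64(0.12771153569889382))
```

View pics/t7.png

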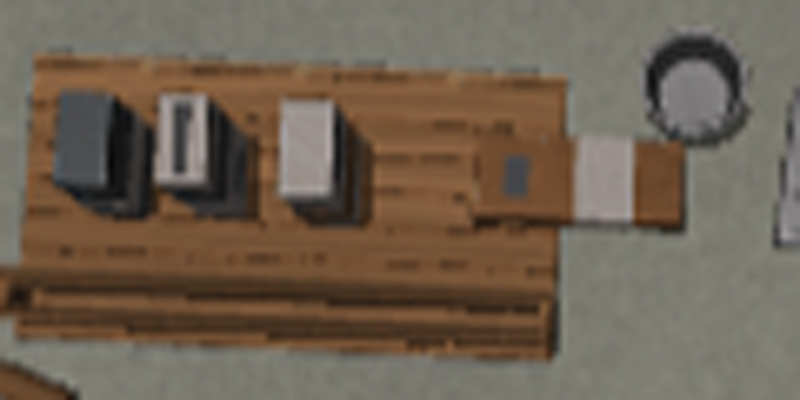

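The other three stand, at crop (90,140), (185,140) and (310,150). carton2 lies across the tray's right end at crop (580,182), tilted by about 0.1 rad. Its pose is (639.5, 60, 21).

```bash
cat > p2.py <<'E'
from plan import *
C[2]=(639.5,60,-1.595,115,26)
lean=np.radians(32);lam=lean-.09
g=grasp(2,-1,1,lean,d=4,z=31.5)
p=place(2,tw(24,-94),T[2]+np.pi/2,1,lam,d=3,gap=1)
E
python3 - <<'E'
from p2 import *
st=now()
go("b",(np.array([560,-20,210]),g[1]),st)
go("pre",up(back(g,50),30),st);go("grasp",g,st)
go("lift",up(g,100),st)
go("back",(np.array([540,30,230]),st["rot"]),st)
go("t1",(np.array([500,30,270]),st["rot"]*R.from_euler("z",-70,degrees=True)),st)
go("t2",(np.array([500,90,270]),p[1]),st)
go("over",up(p,60),st);print(g[0],p[0])
E
```

```text
b off [-0.361, -0.44, 0.478] rot [-0.001, 0.0, -0.001] rows 3
b off [-0.358, -0.445, 0.475] rot [-0.001, 0.0, -0.001] rows 3
   q [-0.46  0.51  1.44  0.5   1.46  2.58] margin 0.53
pre off [0.053, -0.325, 0.567] rot [0.0, 0.0, 0.0] rows 3
pre off [0.053, -0.324, 0.566] rot [0.0, 0.0, 0.0] rows 3
   q [-0.32  0.75  1.37  0.56  1.26  2.61] margin 0.5
grasp off [0.133, -0.002, 0.629] rot [0.0, 0.0, 0.0] rows 3
   q [-0.28  0.84  1.42  0.6   1.12  2.55] margin 0.56
lift off [-0.442, 0.002, -0.707] rot [0.0, 0.0, 0.0] rows 3
   q [-0.28  0.71  1.36  0.56  1.28  2.66] margin 0.45
back off [-0.236, 0.825, -0.977] rot [0.0, 0.0, 0.0] rows 4
   q [-0.39  0.43  1.51  0.52  1.44  2.64] margin 0.47
t1 off [-0.17, 0.334, -0.286] rot [0.0, 0.0, -0.194] rows 8
   q [-0.42  0.33  1.56  0.51  1.5   1.42] margin 1.1
t2 off [-0.078, -0.197, 0.132] rot [0.039, 0.032, -0.146] rows 7
t2 off [0.066, -0.161, 0.179] rot [0.039, 0.032, -0.146] rows 7
   q [-0.53  0.47  1.73  0.93  1.62 -0.76] margin 0.97
over off [-0.438, 0.568, 0.513] rot [0.0, -0.0, 0.0] rows 3
over off [-0.438, 0.568, 0.512] rot [0.001, -0.0, 0.0] rows 3
   q [-0.34  0.86  1.45  1.05  1.45 -0.77] margin 1.16
[639.64686483  66.0666886   15.38708617] [640.89520065 141.92575279  60.92048907]
```

>>> send_rows:
  offset:
    - [-0.361,-0.44,0.478]
    - [-0.361,-0.44,0.478]
    - [-0.361,-0.44,0.478]
    - [-0.361,-0.44,0.478]
  delta_rot:
    - [-0.001,0,-0.001]
    - [-0.001,0,-0.001]
    - [-0.001,0,-0.001]
    - [-0.001,0,-0.001]

```text
time: 64.68
tool_pos: [504.5, -85.4, 235.6]
tcp_rot: [3.141, 0.558, -1.601]
contact_force: [0.5, 0.3, 0.5]
grip_width: 62.3
finger_force: 0.0
```

>>> send_rows:
  offset:
    - [-0.358,-0.445,0.475]
    - [-0.358,-0.445,0.475]
    - [-0.358,-0.445,0.475]
    - [-0.358,-0.445,0.475]
  delta_rot:
    - [0,0,0]
    - [0,0,0]
    - [0,0,0]
    - [0,0,0]

```text
time: 65.18
tool_pos: [559.8, -21.2, 210.3]
tcp_rot: [-3.141, 0.558, -1.603]
contact_force: [-0.6, 0.3, -0.2]
grip_width: 62.3
finger_force: 0.0
```

>>> send_rows:
  offset:
    - [0.053,-0.325,0.567]
    - [0.053,-0.325,0.567]
    - [0.053,-0.325,0.567]
    - [0.053,-0.325,0.567]
  delta_rot:
    - [0,0,0]
    - [0,0,0]
    - [0,0,0]
    - [0,0,0]

```text
time: 65.68
tool_pos: [600.2, 8.3, 150.3]
tcp_rot: [-3.14, 0.558, -1.602]
contact_force: [-1.2, 0.7, 0.6]
grip_width: 62.4
finger_force: 0.0
```

>>> send_rows:
  offset:
    - [0.053,-0.324,0.566]
    - [0.053,-0.324,0.566]
    - [0.053,-0.324,0.566]
    - [0.053,-0.324,0.566]
    - [0.053,-0.324,0.566]
  delta_rot:
    - [0,0,0]
    - [0,0,0]
    - [0,0,0]
    - [0,0,0]
    - [0,0,0]

```text
time: 66.3
tool_pos: [640.1, 38.0, 89.5]
tcp_rot: [-3.139, 0.558, -1.601]
contact_force: [1.1, -0.1, 0.8]
grip_width: 62.4
finger_force: 0.0
```

```bash
python3 log.py
python3 - <<'E'
from p2 import *
st=now()
go("grasp",g,st)
E
```

```text
66.3 [-0.321  0.743  1.372  0.564  1.254  2.609] [640.136  38.006  89.469] [-3.139  0.558 -1.601] [ 1.133 -0.057  0.778] 62.41871629431752
grasp off [0.129, 0.013, 0.647] rot [-0.001, -0.0, -0.001] rows 3
   q [-0.28  0.84  1.42  0.61  1.12  2.55] margin 0.56
```

>>> send_rows:
  offset:
    - [0.06,0,0.32]
    - [0.129,0.01,0.64]
    - [0.129,0.01,0.64]
    - [0.129,0.01,0.64]
  delta_rot:
    - [0,0,-0.001]
    - [0,0,-0.001]
    - [0,0,-0.001]
    - [0,0,-0.001]

```text
time: 66.8
tool_pos: [640.5, 65.7, 16.3]
tcp_rot: [-3.135, 0.558, -1.593]
contact_force: [0.1, 0.6, 0.5]
grip_width: 62.4
finger_force: 0.0
```

>>> send_rows:
  offset:
    - [0,0,0]
    - [0,0,0]
    - [0,0,0]
    - [0,0,0]
    - [0,0,0]
  delta_rot:
    - [0,0,0]
    - [0,0,0]
    - [0,0,0]
    - [0,0,0]
    - [0,0,0]
  grip: 0

```text
time: 67.42
tool_pos: [640.0, 66.0, 15.7]
tcp_rot: [-3.136, 0.558, -1.594]
contact_force: [-2.7, -2.4, 7.6]
grip_width: 45.7
finger_force: 30.0
```

>>> send_rows:
  offset:
    - [-0.22,0,-0.35]
    - [-0.442,0,-0.707]
    - [-0.442,0,-0.707]
    - [-0.442,0,-0.707]
  delta_rot:
    - [0,0,0]
    - [0,0,0]
    - [0,0,0]
    - [0,0,0]

```text
time: 67.92
tool_pos: [638.6, 66.5, 113.8]
tcp_rot: [-3.139, 0.558, -1.595]
contact_force: [-0.4, 0.4, -2.1]
grip_width: 45.9
finger_force: 29.9
```

>>> send_rows:
  offset:
    - [-0.236,0.825,-0.977]
    - [-0.236,0.825,-0.977]
    - [-0.236,0.825,-0.977]
    - [-0.236,0.825,-0.977]
  delta_rot:
    - [0,0,0]
    - [0,0,0]
    - [0,0,0]
    - [0,0,0]

```text
time: 68.42
tool_pos: [538.4, 30.4, 228.9]
tcp_rot: [-3.137, 0.558, -1.595]
contact_force: [0.8, 0.3, -1.3]
grip_width: 45.5
finger_force: 29.9
```

>>> send_rows:
  offset:
    - [-0.17,0.334,-0.286]
    - [-0.17,0.334,-0.286]
    - [-0.17,0.334,-0.286]
    - [-0.17,0.334,-0.286]
    - [-0.17,0.334,-0.286]
    - [-0.17,0.334,-0.286]
    - [-0.17,0.334,-0.286]
    - [-0.17,0.334,-0.286]
  delta_rot:
    - [0,0,-0.194]
    - [0,0,-0.194]
    - [0,0,-0.194]
    - [0,0,-0.194]
    - [0,0,-0.194]
    - [0,0,-0.194]
    - [0,0,-0.194]
    - [0,0,-0.194]

```text
time: 69.42
tool_pos: [498.8, 31.5, 266.5]
tcp_rot: [-2.61, 0.185, -0.328]
contact_force: [-0.8, 0.9, -1.3]
grip_width: 45.9
finger_force: 29.9
```

```bash
python3 log.py
python3 - <<'E'
from p2 import *
st=now()
go("t2",(np.array([500,90,270]),p[1]),st)
go("over",up(p,60),st);print(g[0],p[0])
E
```

```text
69.425 [-0.42   0.328  1.57   0.514  1.492  1.422] [498.769  31.453 266.452] [-2.61   0.185 -0.328] [-0.824  0.916 -1.251] 45.93525999850488
t2 off [-0.075, -0.201, 0.117] rot [0.039, 0.031, -0.146] rows 7
t2 off [0.076, -0.163, 0.166] rot [0.039, 0.032, -0.147] rows 7
   q [-0.53  0.47  1.72  0.93  1.63 -0.76] margin 0.98
over off [-0.439, 0.568, 0.511] rot [0.0, -0.0, 0.0] rows 3
over off [-0.44, 0.568, 0.511] rot [0.0, -0.0, 0.0] rows 3
   q [-0.34  0.86  1.45  1.05  1.44 -0.77] margin 1.16
[639.64686483  66.0666886   15.38708617] [640.89520065 141.92575279  60.92048907]
```

>>> send_rows:
  offset:
    - [-0.075,-0.201,0.117]
    - [-0.075,-0.201,0.117]
    - [-0.075,-0.201,0.117]
    - [-0.075,-0.201,0.117]
    - [-0.075,-0.201,0.117]
    - [-0.075,-0.201,0.117]
    - [-0.075,-0.201,0.117]
  delta_rot:
    - [0.039,0.031,-0.146]
    - [0.039,0.031,-0.146]
    - [0.039,0.031,-0.146]
    - [0.039,0.031,-0.146]
    - [0.039,0.031,-0.146]
    - [0.039,0.031,-0.146]
    - [0.039,0.031,-0.146]

```text
time: 70.3
tool_pos: [499.3, 60.2, 269.0]
tcp_rot: [-2.463, -0.52, 0.309]
contact_force: [1.0, -0.2, -1.5]
grip_width: 45.6
finger_force: 29.9
```

>>> send_rows:
  offset:
    - [0.076,-0.163,0.166]
    - [0.076,-0.163,0.166]
    - [0.076,-0.163,0.166]
    - [0.076,-0.163,0.166]
    - [0.076,-0.163,0.166]
    - [0.076,-0.163,0.166]
    - [0.076,-0.163,0.166]
    - [0.076,-0.163,0.166]
  delta_rot:
    - [0.039,0.032,-0.147]
    - [0.039,0.032,-0.147]
    - [0.039,0.032,-0.147]
    - [0.039,0.032,-0.147]
    - [0.039,0.032,-0.147]
    - [0.039,0.032,-0.147]
    - [0.039,0.032,-0.147]
    - [0.039,0.032,-0.147]

```text
time: 71.3
tool_pos: [499.9, 89.8, 271.8]
tcp_rot: [3.13, -1.101, 1.509]
contact_force: [0.7, -0.1, -2.0]
grip_width: 45.5
finger_force: 29.9
```

```bash
python3 log.py
python3 - <<'E'
from fit5 import *
sc=optics.capture("scene");S=sils("carton1","scene");cv2.imwrite("pics/raw_s8.png",sc[...,::-1])
o=get_obs();M=R.from_euler("xyz",o["tcp_rot"]).as_matrix()
gp=o["tool_pos"]-19*M[:,2]; c=gp-np.array([0,0,3])+np.array([0,8,0]);uv=proj("scene",[c])[0];print(c,uv)
s=min(S,key=lambda s:np.hypot(*(np.argwhere(s["region"]).mean(0)[::-1]-uv)))
print(s["box"],s["confidence"],s["region"].sum(),np.argwhere(s["region"]).mean(0)[::-1])
for tilt in(-.2,-.1,0,.1,.2):
    m=m5("scene",[*c,1.5,np.pi/2+tilt,0],(115,46,26)).reshape(384,4,512,4).mean((1,3))>.5
    print(tilt,(m&s["region"]).sum()/(m|s["region"]).sum())
h=cv2.resize(sc[90:190,240:360,::-1],(720,600),interpolation=cv2.INTER_CUBIC)
for tl,cl in((0,(0,255,255)),):
    P8=(proj("scene",corners([*c,1.5,np.pi/2+tl,0],115,46,26))+.5-[240,90])*6
    cv2.polylines(h,[cv2.convexHull(P8.astype(np.float32)).astype(np.int32)],True,cl,1)
cv2.imwrite("pics/s8.png",h)
E
python3 - <<'E'
from p2 import *
st=now();go("over",up(p,60),st)
E
```

```text
71.3 [-0.532  0.469  1.723  0.93   1.627 -0.757] [499.853  89.801 271.789] [ 3.13  -1.101  1.509] [ 0.725 -0.127 -2.025] 45.52864019235978
[498.519  80.865 277.587] [275.202 121.474]
[270.8, 104.5, 285.8, 139.6] 0.64 338 [277.757 119.462]
-0.2 0.43103448275862066
-0.1 0.49645390070921985
0 0.5167548500881834
0.1 0.5314685314685315
0.2 0.4966442953020134
over off [-0.447, 0.567, 0.518] rot [0.0, 0.0, 0.0] rows 3
over off [-0.447, 0.566, 0.517] rot [0.0, 0.0, 0.001] rows 3
   q [-0.34  0.85  1.46  1.05  1.44 -0.77] margin 1.16
```

View pics/s8.png

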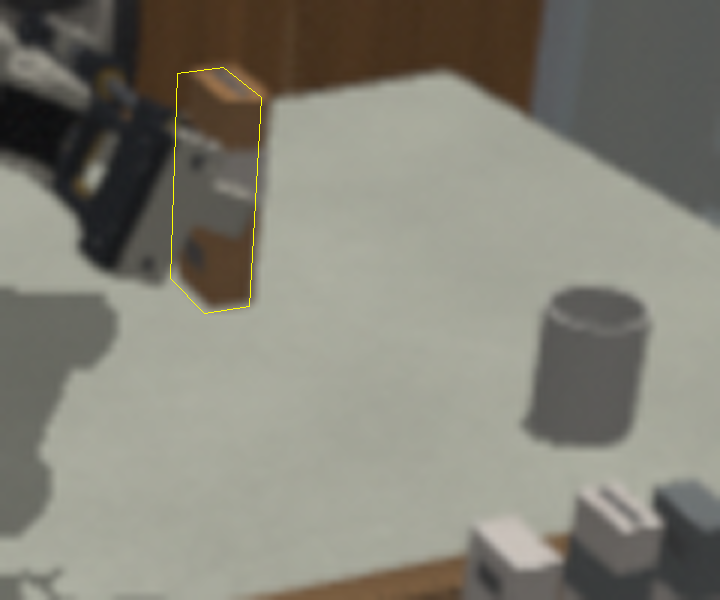

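carton2 in hand is upright to within about 0.02 rad: its edge runs from crop (270,95) to (253,303), against the drawn upright outline. The other three still stand at the lower right. I'll place it.

>>> send_rows:
  offset:
    - [-0.447,0.567,0.518]
    - [-0.447,0.567,0.518]
    - [-0.447,0.567,0.518]
    - [-0.447,0.567,0.518]
  delta_rot:
    - [0,0,0]
    - [0,0,0]
    - [0,0,0]
    - [0,0,0]

```text
time: 71.9
tool_pos: [570.1, 115.9, 197.0]
tcp_rot: [3.127, -1.102, 1.513]
contact_force: [0.0, -1.0, -1.4]
grip_width: 45.6
finger_force: 29.9
```

>>> send_rows:
  offset:
    - [-0.447,0.566,0.517]
    - [-0.447,0.566,0.517]
    - [-0.447,0.566,0.517]
    - [-0.447,0.566,0.517]
    - [-0.447,0.566,0.517]
    - [-0.447,0.566,0.517]
  delta_rot:
    - [0,0,0]
    - [0,0,0]
    - [0,0,0]
    - [0,0,0]
    - [0,0,0]
    - [0,0,0]

```text
time: 72.65
tool_pos: [641.0, 141.3, 122.4]
tcp_rot: [3.122, -1.101, 1.516]
contact_force: [0.0, -0.1, -1.2]
grip_width: 45.9
finger_force: 29.9
```

```bash
python3 log.py
python3 - <<'E'
from p2 import *
st=now();pp=up(p,-1);go("down",pp,st);print(pp[0])
go("x",back(pp,70),st);go("y",up(back(pp,70),70,-100),st)
E
```

```text
72.65 [-0.345  0.852  1.457  1.049  1.441 -0.778] [641.001 141.31  122.433] [ 3.122 -1.101  1.516] [ 0.038 -0.125 -1.199] 45.87655189644395
down off [-0.462, -0.006, 0.24] rot [0.001, 0.0, 0.001] rows 3
   q [-0.34  0.95  1.45  1.06  1.4  -0.86] margin 1.07
[640.89520065 141.92575279  59.92048907]
x off [-0.001, -0.001, -0.583] rot [-0.0, 0.0, 0.0] rows 3
   q [-0.44  0.92  1.41  0.99  1.49 -0.83] margin 1.1
y off [0.494, -0.831, -0.316] rot [-0.0, 0.0, 0.0] rows 4
   q [-0.51  0.69  1.69  0.94  1.51 -0.9 ] margin 1.01
```

>>> send_rows:
  offset:
    - [-0.25,0,0.13]
    - [-0.4,0,0.21]
    - [-0.45,0,0.235]
    - [-0.455,0,0.237]
    - [-0.455,0,0.237]
    - [-0.455,0,0.237]
  delta_rot:
    - [0.001,0,0.001]
    - [0.001,0,0.001]
    - [0.001,0,0.001]
    - [0.001,0,0.001]
    - [0.001,0,0.001]
    - [0.001,0,0.001]

```text
time: 73.4
tool_pos: [641.2, 142.9, 60.6]
tcp_rot: [-3.139, -1.103, 1.501]
contact_force: [-4.4, 0.1, 5.8]
grip_width: 45.8
finger_force: 30.0
```

>>> send_rows:
  offset:
    - [-0.01,0,0.005]
    - [-0.01,0,0.005]
    - [-0.01,0,0.005]
  delta_rot:
    - [0,0,0]
    - [0,0,0]
    - [0,0,0]

```text
time: 73.78
tool_pos: [641.2, 142.9, 60.6]
tcp_rot: [-3.141, -1.105, 1.503]
contact_force: [-5.9, -2.2, 11.1]
grip_width: 45.8
finger_force: 30.0
```

>>> send_rows:
  offset:
    - [0.012,0,-0.006]
    - [0.012,0,-0.006]
    - [0.012,0,-0.006]
  delta_rot:
    - [0,0,0]
    - [0,0,0]
    - [0,0,0]

```text
time: 74.15
tool_pos: [641.7, 142.6, 60.6]
tcp_rot: [-3.141, -1.102, 1.501]
contact_force: [-3.5, -0.4, 6.0]
grip_width: 45.7
finger_force: 29.9
```

>>> send_rows:
  offset:
    - [0,0,0]
    - [0,0,0]
    - [0,0,0]
    - [0,0,0]
  delta_rot:
    - [0,0,0]
    - [0,0,0]
    - [0,0,0]
    - [0,0,0]
  grip: 0.75

```text
time: 74.65
tool_pos: [641.5, 142.5, 59.6]
tcp_rot: [-3.138, -1.101, 1.499]
contact_force: [0.3, -0.1, -0.4]
grip_width: 69.2
finger_force: 0.0
```

>>> send_rows:
  offset:
    - [0,0,-0.15]
    - [0,0,-0.3]
    - [0,0,-0.6]
    - [0,0,-0.6]
    - [0,0,-0.6]
  delta_rot:
    - [0,0,0]
    - [0,0,0]
    - [0,0,0]
    - [0,0,0]
    - [0,0,0]

```text
time: 75.28
tool_pos: [637.0, 78.0, 92.4]
tcp_rot: [-3.138, -1.101, 1.498]
contact_force: [-0.6, 0.8, 0.1]
grip_width: 68.7
finger_force: 0.0
```

>>> send_rows:
  offset:
    - [0.494,-0.83,-0.316]
    - [0.494,-0.83,-0.316]
    - [0.494,-0.83,-0.316]
    - [0.494,-0.83,-0.316]
    - [0.494,-0.83,-0.316]
  delta_rot:
    - [0,0,0]
    - [0,0,0]
    - [0,0,0]
    - [0,0,0]
    - [0,0,0]

```text
time: 75.9
tool_pos: [537.9, 78.6, 161.6]
tcp_rot: [-3.137, -1.102, 1.499]
contact_force: [0.3, 0.1, 0.9]
grip_width: 69.1
finger_force: 0.0
```

```bash
cat > chk.py <<'E'
from fit5 import *
from plan import tw
optics.capture("scene");S=sils("carton1","scene")
for k,y,d in (("c4",92,(105,50,28)),("c1",39,(115,46,26)),("c3",-22,(105,50,28)),("c2",-86,(115,46,26))):
    c=[*tw(24,y),8+d[0]/2];uv=proj("scene",[c])[0]
    s=min(S,key=lambda s:np.hypot(*(np.argwhere(s["region"]).mean(0)[::-1]-uv)))
    m=m5("scene",[*c,1.5,np.pi/2,0],d).reshape(384,4,512,4).mean((1,3))>.5;r=s["region"]
    print(k,"model box",np.round([*np.argwhere(m).min(0)[::-1],*np.argwhere(m).max(0)[::-1]]),"seen",np.round(s["box"]),"IoU",round((m&r).sum()/(m|r).sum(),2),round(s["confidence"],2))
E
python3 log.py; python3 chk.py
python3 - <<'E'
from plan import *
st=now();g=pan(*PA,105,1)
go("a",(np.array([520,-50,240]),g[1]),st)
E
```

```text
75.9 [-0.513  0.694  1.685  0.938  1.509 -0.894] [537.905  78.631 161.616] [-3.137 -1.102  1.499] [0.264 0.054 0.946] 69.0534426804057
c4 model box [344 170 364 204] seen [352. 173. 363. 206.] IoU 0.74 0.65
c1 model box [332 171 350 207] seen [334. 169. 346. 203.] IoU 0.72 0.62
c3 model box [316 176 334 211] seen [313. 178. 332. 211.] IoU 0.94 0.76
c2 model box [299 178 316 215] seen [302. 178. 317. 214.] IoU 0.81 0.62
a off [0.047, -0.038, -0.629] rot [-0.004, -0.088, 0.006] rows 5
a off [-0.291, -0.017, -0.561] rot [-0.004, -0.087, 0.007] rows 4
   q [-0.24  0.33  1.51  0.    1.31 -0.08] margin 1.0
```

All four cartons stand again, with outline matches between 0.72 and 0.94. Now the panel.

>>> send_rows:
  offset:
    - [0.047,-0.038,-0.629]
    - [0.047,-0.038,-0.629]
    - [0.047,-0.038,-0.629]
    - [0.047,-0.038,-0.629]
    - [0.047,-0.038,-0.629]
  delta_rot:
    - [-0.004,-0.088,0.006]
    - [-0.004,-0.088,0.006]
    - [-0.004,-0.088,0.006]
    - [-0.004,-0.088,0.006]
    - [-0.004,-0.088,0.006]
  grip: 0.4

```text
time: 76.62
tool_pos: [528.0, 14.5, 200.8]
tcp_rot: [-3.125, -0.551, 1.451]
contact_force: [0.1, -0.6, 0.3]
grip_width: 36.9
finger_force: 0.0
```

>>> send_rows:
  offset:
    - [-0.291,-0.017,-0.561]
    - [-0.291,-0.017,-0.561]
    - [-0.291,-0.017,-0.561]
    - [-0.291,-0.017,-0.561]
    - [-0.291,-0.017,-0.561]
    - [-0.291,-0.017,-0.561]
  delta_rot:
    - [-0.004,-0.087,0.007]
    - [-0.004,-0.087,0.007]
    - [-0.004,-0.087,0.007]
    - [-0.004,-0.087,0.007]
    - [-0.004,-0.087,0.007]
    - [-0.004,-0.087,0.007]

```text
time: 77.38
tool_pos: [519.1, -51.4, 239.8]
tcp_rot: [-3.139, -0.003, 1.408]
contact_force: [0.3, 0.3, 0.5]
grip_width: 36.9
finger_force: 0.0
```

```bash
sed -i 's/PA=(623,-197,-.158)/PA=(622.5,-196.5,-.158)/' plan.py; python3 log.py
python3 - <<'E'
from plan import *
st=now();g=pan(*PA,105,1)
go("b",up(g,60),st);go("down",g,st);print(g[0],g[1].as_euler("xyz"))
E
```

```text
77.375 [-0.247  0.327  1.509  0.003  1.308 -0.085] [519.143 -51.354 239.836] [-3.139 -0.003  1.408] [0.347 0.3   0.507] 36.91413953898825
b off [-0.528, 0.524, 0.43] rot [-0.0, -0.0, -0.0] rows 3
b off [-0.528, 0.524, 0.429] rot [-0.0, -0.001, -0.001] rows 3
   q [-0.42  0.65  1.26 -0.    1.23 -0.26] margin 0.95
down off [0.001, 0.001, 0.5] rot [-0.0, 0.0, 0.0] rows 3
   q [-0.42  0.71  1.32 -0.    1.11 -0.26] margin 0.83
[ 622.5 -196.5   76. ] [3.14159265 0.         1.41279633]
```

>>> send_rows:
  offset:
    - [-0.528,0.524,0.43]
    - [-0.528,0.524,0.43]
    - [-0.528,0.524,0.43]
    - [-0.528,0.524,0.43]
  delta_rot:
    - [0,0,0]
    - [0,0,0]
    - [0,0,0]
    - [0,0,0]

```text
time: 77.88
tool_pos: [571.0, -123.2, 189.1]
tcp_rot: [-3.141, -0.002, 1.408]
contact_force: [0.5, -0.3, -0.9]
grip_width: 36.9
finger_force: 0.0
```

>>> send_rows:
  offset:
    - [-0.528,0.524,0.43]
    - [-0.528,0.524,0.43]
    - [-0.528,0.524,0.43]
    - [-0.528,0.524,0.43]
    - [-0.528,0.524,0.43]
    - [-0.528,0.524,0.43]
  delta_rot:
    - [0,-0.001,-0.001]
    - [0,-0.001,-0.001]
    - [0,-0.001,-0.001]
    - [0,-0.001,-0.001]
    - [0,-0.001,-0.001]
    - [0,-0.001,-0.001]

```text
time: 78.62
tool_pos: [623.5, -194.6, 138.8]
tcp_rot: [3.14, 0.005, 1.417]
contact_force: [-1.0, 1.2, 0.1]
grip_width: 37.1
finger_force: 0.0
```

```bash
python3 log.py
python3 - <<'E'
from h import *
tt=optics.capture("top");sc=optics.capture("scene")
pb=[((-4,-120,10),(4,120,105))]
for s in sils("panel","scene")[:1]: print(s["box"],fit({"scene":s["region"]},pb,[622.5,-196.5,-.158]))
for s in sils("panel","top")[:3]: print(s["box"],s["confidence"])
# glass's visible far end in the top picture: upper-edge ends predicted
a=-.158
for yy in(-120,120): print(proj("top",[[622.5-np.sin(a)*yy,-196.5+np.cos(a)*yy,105]]))
E
python3 - <<'E'
from plan import *
st=now();g=pan(*PA,105,1)
go("down",g,st)
E
```

```text
78.625 [-0.418  0.647  1.262 -0.005  1.23  -0.262] [ 623.476 -194.62   138.809] [3.14  0.005 1.417] [-1.032  1.197  0.085] 37.061958791041576
[166.3, 200.8, 247.7, 240.6] (array([ 620.698, -195.341,   -0.149]), np.float64(0.1252945016889494))
[374.4, 225.8, 398.3, 243.6] 0.5
[276.6, 159.0, 334.4, 173.1] 0.49
[[343.223 169.086]]
[[274.262 160.392]]
down off [-0.01, -0.006, 0.516] rot [0.0, 0.001, 0.001] rows 3
   q [-0.42  0.71  1.33  0.    1.1  -0.26] margin 0.82
```

>>> send_rows:
  offset:
    - [-0.01,-0.006,0.26]
    - [-0.01,-0.006,0.51]
    - [-0.01,-0.006,0.51]
    - [-0.01,-0.006,0.51]
  delta_rot:
    - [0,0.001,0.001]
    - [0,0.001,0.001]
    - [0,0.001,0.001]
    - [0,0.001,0.001]

```text
time: 79.32
tool_pos: [623.1, -197.0, 77.5]
tcp_rot: [3.14, -0.001, 1.41]
contact_force: [1.1, -0.8, 0.0]
grip_width: 36.6
finger_force: 0.0
```

>>> send_rows:
  offset:
    - [0,0,0]
    - [0,0,0]
    - [0,0,0]
    - [0,0,0]
    - [0,0,0]
  delta_rot:
    - [0,0,0]
    - [0,0,0]
    - [0,0,0]
    - [0,0,0]
    - [0,0,0]
  grip: 0

```text
time: 79.95
tool_pos: [622.6, -196.8, 76.8]
tcp_rot: [3.141, -0.001, 1.41]
contact_force: [0.5, 1.3, 3.0]
grip_width: 7.9
finger_force: 30.0
```

```bash
python3 log.py
python3 - <<'E'
from h import *
o=get_obs();print(o["finger_force"],o["moment"])
E
python3 chk.py
```

```text
79.95 [-0.424  0.71   1.326  0.001  1.105 -0.264] [ 622.629 -196.795   76.782] [ 3.141 -0.001  1.41 ] [0.522 1.256 2.973] 7.86286945301397
29.999959766864777 [ 0.014 -0.006  0.032]
c4 model box [344 170 364 204] seen [348. 170. 366. 203.] IoU 0.81 0.6
c1 model box [332 171 350 207] seen [336. 172. 348. 200.] IoU 0.74 0.57
c3 model box [316 176 334 211] seen [314. 178. 330. 212.] IoU 0.9 0.76
c2 model box [299 178 316 215] seen [299. 179. 319. 216.] IoU 0.84 0.84
```

The panel is gripped (width 7.9 mm) and all the cartons still stand. Lifting straight up.

>>> send_rows:
  offset:
    - [0,0,-0.15]
    - [0,0,-0.35]
    - [0,0,-0.6]
    - [0,0,-0.85]
    - [0,0,-1]
    - [0,0,-1]
    - [0,0,-1]
  delta_rot:
    - [0,0,0]
    - [0,0,0]
    - [0,0,0]
    - [0,0,0]
    - [0,0,0]
    - [0,0,0]
    - [0,0,0]

```text
time: 80.92
tool_pos: [621.9, -196.7, 195.5]
tcp_rot: [-3.14, -0.002, 1.41]
contact_force: [0.4, 0.2, -2.5]
grip_width: 8.2
finger_force: 30.0
```

```bash
python3 log.py
python3 - <<'E'
from h import *
optics.capture("scene");optics.capture("top")
o=get_obs();p=o["tool_pos"];dz=p[2]-76.8
pb=[((-4,-120,10+dz),(4,120,105+dz))]
for n in("scene","top"):
    for s in sils("panel",n)[:2]: print(n,np.round(s["box"]),round(s["confidence"],2),fit({n:s["region"]},pb,[p[0],p[1],-.16]) if s["confidence"]>.5 else "")
tr=[((-70,-150,0),(90,150,10)),((-70,-150,0),(-34,150,48))]
E
python3 - <<'E'
from plan import *
st=now();ch=tw(-50,0);print(ch)
t=rot(-Z,np.array([np.cos(T[2]),np.sin(T[2]),0]))
go("up",up((st["pos"],st["rot"]),15),st)
go("mid",(np.array([570,0,215]),st["rot"]),st)
go("over",(np.array([ch[0],ch[1],200]),t),st)
E
```

```text
80.925 [-0.424  0.603  1.182  0.001  1.359 -0.264] [ 621.897 -196.673  195.542] [-3.14  -0.002  1.41 ] [ 0.437  0.215 -2.455] 8.179586241749744
scene [161. 167. 248. 208.] 0.92 (array([ 619.353, -196.596,   -0.171]), np.float64(0.12566301376264688))
top [279. 154. 339. 167.] 0.52 (array([ 624.093, -195.506,   -0.155]), np.float64(0.7282757273969928))
[572.62954402 224.09689041]
up off [0.0, -0.0, -0.125] rot [0.0, 0.0, 0.0] rows 2
   q [-0.42  0.59  1.16  0.    1.39 -0.26] margin 1.0
mid off [0.775, -0.345, -0.018] rot [0.0, 0.0, 0.0] rows 3
mid off [0.774, -0.346, -0.017] rot [0.0, 0.0, 0.0] rows 3
   q [-0.14  0.43  1.41  0.    1.29  0.02] margin 1.0
over off [0.923, -0.139, 0.064] rot [-0.0, -0.0, -0.007] rows 3
over off [0.929, -0.097, 0.064] rot [-0.0, -0.0, -0.007] rows 3
   q [0.25 0.53 1.3  0.   1.31 0.32] margin 1.0
```

>>> send_rows:
  offset:
    - [0,0,-0.06]
    - [0,0,-0.125]
    - [0,0,-0.125]
  delta_rot:
    - [0,0,0]
    - [0,0,0]
    - [0,0,0]

```text
time: 81.5
tool_pos: [622.9, -197.1, 212.6]
tcp_rot: [3.139, -0.001, 1.41]
contact_force: [0.5, 0.6, -1.5]
grip_width: 7.7
finger_force: 30.0
```

>>> send_rows:
  offset:
    - [0.2,-0.09,0]
    - [0.4,-0.17,-0.01]
    - [0.6,-0.26,-0.01]
    - [0.775,-0.345,-0.018]
    - [0.775,-0.345,-0.018]
  delta_rot:
    - [0,0,0]
    - [0,0,0]
    - [0,0,0]
    - [0,0,0]
    - [0,0,0]

```text
time: 82.12
tool_pos: [596.2, -96.9, 214.1]
tcp_rot: [3.141, -0.001, 1.412]
contact_force: [0.5, -0.0, -2.0]
grip_width: 7.5
finger_force: 30.0
```

>>> send_rows:
  offset:
    - [0.2,-0.09,0]
    - [0.4,-0.17,-0.01]
    - [0.6,-0.26,-0.01]
    - [0.774,-0.346,-0.017]
    - [0.774,-0.346,-0.017]
  delta_rot:
    - [0,0,0]
    - [0,0,0]
    - [0,0,0]
    - [0,0,0]
    - [0,0,0]

```text
time: 82.75
tool_pos: [570.1, 1.0, 216.1]
tcp_rot: [3.141, -0.001, 1.411]
contact_force: [0.4, 0.4, -2.4]
grip_width: 8.0
finger_force: 30.0
```

>>> send_rows:
  offset:
    - [0.23,-0.035,0.016]
    - [0.46,-0.07,0.03]
    - [0.7,-0.1,0.05]
    - [0.923,-0.139,0.064]
    - [0.923,-0.139,0.064]
  delta_rot:
    - [0,0,-0.002]
    - [0,0,-0.004]
    - [0,0,-0.005]
    - [0,0,-0.007]
    - [0,0,-0.007]

```text
time: 83.38
tool_pos: [571.8, 112.7, 208.0]
tcp_rot: [3.141, -0.001, 1.456]
contact_force: [0.2, -0.7, -1.7]
grip_width: 7.8
finger_force: 30.0
```

>>> send_rows:
  offset:
    - [0.23,-0.025,0.016]
    - [0.46,-0.05,0.03]
    - [0.7,-0.07,0.05]
    - [0.929,-0.097,0.064]
    - [0.929,-0.097,0.064]
    - [0.929,-0.097,0.064]
    - [0.929,-0.097,0.064]
  delta_rot:
    - [0,0,-0.002]
    - [0,0,-0.004]
    - [0,0,-0.005]
    - [0,0,-0.007]
    - [0,0,-0.007]
    - [0,0,-0.007]
    - [0,0,-0.007]

```text
time: 84.25
tool_pos: [573.5, 222.6, 200.8]
tcp_rot: [3.141, -0.001, 1.496]
contact_force: [0.0, -0.5, -1.0]
grip_width: 7.9
finger_force: 30.0
```

```bash
python3 log.py; python3 chk.py
python3 - <<'E'
from h import *
optics.capture("scene")
o=get_obs();p=o["tool_pos"];dz=p[2]-76.8
pb=[((-4,-120,10+dz),(4,120,105+dz))]
for s in sils("panel","scene")[:3]: print(np.round(s["box"]),round(s["confidence"],2),s["region"].sum())
print(proj("scene",[[p[0]-np.sin(-.072)*y,p[1]+y,z+dz] for y in(-120,120) for z in(10,105)]))
E
python3 - <<'E'
from plan import *
st=now();ch=tw(-50,0);print(ch)
t=rot(-Z,np.array([np.cos(T[2]),np.sin(T[2]),0]))
go("d1",(np.array([ch[0],ch[1],122]),t),st)
E
```

```text
84.25 [0.245 0.527 1.3   0.001 1.313 0.32 ] [573.466 222.558 200.841] [ 3.141 -0.001  1.496] [ 0.037 -0.494 -0.994] 7.873576481462226
c4 model box [344 170 364 204] seen [350. 171. 365. 206.] IoU 0.81 0.77
c1 model box [332 171 350 207] seen [332. 170. 346. 202.] IoU 0.73 0.7
c3 model box [316 176 334 211] seen [314. 177. 335. 211.] IoU 0.94 0.91
c2 model box [299 178 316 215] seen [301. 176. 318. 215.] IoU 0.84 0.57
[288. 130. 357. 172.] 0.91 1552
[278. 181. 376. 227.] 0.25 1397
[[288.849 169.172]
 [290.841 142.726]
 [351.541 157.056]
 [356.318 131.677]]
[572.62954402 224.09689041]
d1 off [0.006, -0.006, 0.657] rot [0.0, -0.0, -0.0] rows 3
   q [0.25 0.6  1.41 0.   1.14 0.32] margin 0.86
```

>>> send_rows:
  offset:
    - [0.006,-0.006,0.3]
    - [0.006,-0.006,0.55]
    - [0.006,-0.006,0.655]
    - [0.006,-0.006,0.655]
    - [0.006,-0.006,0.655]
  delta_rot:
    - [0,0,0]
    - [0,0,0]
    - [0,0,0]
    - [0,0,0]
    - [0,0,0]

```text
time: 85.08
tool_pos: [573.3, 225.0, 123.5]
tcp_rot: [3.139, -0.002, 1.498]
contact_force: [1.1, -0.4, -1.8]
grip_width: 7.6
finger_force: 30.0
```

>>> send_rows:
  offset:
    - [0,0,0.05]
    - [0,0,0.1]
    - [0,0,0.15]
    - [0,0,0.15]
  delta_rot:
    - [0,0,0]
    - [0,0,0]
    - [0,0,0]
    - [0,0,0]

```text
time: 85.58
tool_pos: [572.0, 224.7, 103.3]
tcp_rot: [-3.14, -0.001, 1.498]
contact_force: [-0.5, -0.3, -2.0]
grip_width: 7.5
finger_force: 30.0
```

```bash
python3 log.py; python3 -c "
from h import *
o=get_obs();print(o['contact_force'],o['moment'])"
```

```text
85.575 [0.249 0.618 1.426 0.001 1.099 0.322] [572.024 224.725 103.327] [-3.14  -0.001  1.498] [-0.549 -0.345 -1.994] 7.499482607834947
[-0.549 -0.345 -1.994] [-0.041 -0.048  0.049]
```

>>> send_rows:
  offset:
    - [0,0,0.02]
    - [0,0,0.04]
    - [0,0,0.06]
    - [0,0,0.06]
  delta_rot:
    - [0,0,0]
    - [0,0,0]
    - [0,0,0]
    - [0,0,0]

```text
time: 86.08
tool_pos: [572.3, 224.8, 96.7]
tcp_rot: [-3.141, -0.001, 1.498]
contact_force: [0.9, -0.3, -2.7]
grip_width: 7.7
finger_force: 30.0
```

>>> send_rows:
  offset:
    - [0,0,0.02]
    - [0,0,0.04]
    - [0,0,0.06]
    - [0,0,0.06]
  delta_rot:
    - [0,0,0]
    - [0,0,0]
    - [0,0,0]
    - [0,0,0]

```text
time: 86.58
tool_pos: [572.3, 224.8, 89.4]
tcp_rot: [-3.141, -0.001, 1.498]
contact_force: [-0.7, -0.3, -1.6]
grip_width: 7.7
finger_force: 30.0
```

```bash
python3 log.py; python3 -c "
from h import *
o=get_obs();print(o['contact_force'],o['moment'])"
```

```text
86.575 [0.249 0.633 1.439 0.001 1.069 0.322] [572.303 224.801  89.403] [-3.141 -0.001  1.498] [-0.66  -0.285 -1.619] 7.69618555802028
[-0.66  -0.285 -1.619] [-0.041 -0.086 -0.025]
```

>>> send_rows:
  offset:
    - [0,0,0.03]
    - [0,0,0.06]
    - [0,0,0.09]
    - [0,0,0.1]
    - [0,0,0.1]
  delta_rot:
    - [0,0,0]
    - [0,0,0]
    - [0,0,0]
    - [0,0,0]
    - [0,0,0]

```text
time: 87.2
tool_pos: [572.4, 224.8, 77.6]
tcp_rot: [3.142, -0.001, 1.498]
contact_force: [0.3, 0.1, -2.1]
grip_width: 7.6
finger_force: 30.0
```

>>> send_rows:
  offset:
    - [0,0,0.01]
    - [0,0,0.02]
    - [0,0,0.02]
    - [0,0,0.02]
  delta_rot:
    - [0,0,0]
    - [0,0,0]
    - [0,0,0]
    - [0,0,0]

```text
time: 87.7
tool_pos: [572.5, 224.9, 75.3]
tcp_rot: [3.141, -0.001, 1.498]
contact_force: [-0.4, -0.7, -2.4]
grip_width: 8.0
finger_force: 30.0
```

>>> send_rows:
  offset:
    - [0,0,0.01]
    - [0,0,0.01]
    - [0,0,0.01]
  delta_rot:
    - [0,0,0]
    - [0,0,0]
    - [0,0,0]

```text
time: 88.08
tool_pos: [572.7, 224.9, 74.8]
tcp_rot: [3.14, -0.002, 1.498]
contact_force: [-1.0, -1.1, 4.9]
grip_width: 7.8
finger_force: 30.0
```

>>> send_rows:
  offset:
    - [0,0,0.01]
    - [0,0,0.01]
    - [0,0,0.01]
  delta_rot:
    - [0,0,0]
    - [0,0,0]
    - [0,0,0]

```text
time: 88.45
tool_pos: [572.8, 224.9, 74.7]
tcp_rot: [3.14, -0.002, 1.498]
contact_force: [-5.0, -2.3, 13.1]
grip_width: 7.4
finger_force: 30.0
```

>>> send_rows:
  offset:
    - [0,0,-0.012]
    - [0,0,-0.012]
  delta_rot:
    - [0,0,0]
    - [0,0,0]

```text
time: 88.7
tool_pos: [572.7, 224.9, 74.8]
tcp_rot: [3.141, -0.001, 1.498]
contact_force: [-0.7, -0.5, 5.8]
grip_width: 7.8
finger_force: 30.0
```

>>> send_rows:
  offset:
    - [0,0,0]
    - [0,0,0]
    - [0,0,0]
    - [0,0,0]
  delta_rot:
    - [0,0,0]
    - [0,0,0]
    - [0,0,0]
    - [0,0,0]
  grip: 0.26

```text
time: 89.2
tool_pos: [572.4, 224.8, 74.1]
tcp_rot: [-3.142, -0.001, 1.498]
contact_force: [-0.5, -0.1, 0.1]
grip_width: 24.1
finger_force: 0.0
```

>>> send_rows:
  offset:
    - [0,0,-0.1]
    - [0,0,-0.3]
    - [0,0,-0.6]
    - [0,0,-1]
    - [0,0,-1]
    - [0,0,-1]
  delta_rot:
    - [0,0,0]
    - [0,0,0]
    - [0,0,0]
    - [0,0,0]
    - [0,0,0]
    - [0,0,0]

```text
time: 89.95
tool_pos: [572.2, 224.7, 194.6]
tcp_rot: [3.141, -0.001, 1.498]
contact_force: [0.0, -0.3, 0.3]
grip_width: 23.9
finger_force: 0.0
```

>>> send_rows:
  offset:
    - [-0.5,-0.5,-0.3]
    - [-1,-1,-0.5]
    - [-1,-1,-0.5]
    - [-1,-1,-0.5]
    - [-1,-1,-0.5]
  delta_rot:
    - [0,0,0]
    - [0,0,0]
    - [0,0,0]
    - [0,0,0]
    - [0,0,0]

```text
time: 90.58
tool_pos: [444.1, 113.8, 253.6]
tcp_rot: [-3.141, -0.001, 1.497]
contact_force: [1.0, -0.0, -0.9]
grip_width: 23.7
finger_force: 0.0
```

```bash
python3 log.py; python3 chk.py
python3 - <<'E'
from h import *
optics.capture("scene");optics.capture("top")
pb=[((-4,-120,8),(4,120,103))]
for n in("scene","top"):
    for s in sils("panel",n)[:3]:
        print(n,np.round(s["box"]),round(s["confidence"],2),s["region"].sum(),fit({n:s["region"]},pb,[572.7,225,-.072]) if s["confidence"]>.4 else "")
    m=mask(n,pb,[572.7,225,-.072]).reshape(384,4,512,4).mean((1,3))>.5;w=np.argwhere(m);print("expected",w.min(0)[::-1],w.max(0)[::-1])
E
```

```text
90.575 [0.082 0.197 1.648 0.002 1.297 0.156] [444.088 113.828 253.56 ] [-3.141 -0.001  1.497] [ 1.034 -0.015 -0.898] 23.66812166593124
c4 model box [344 170 364 204] seen [350. 172. 364. 204.] IoU 0.79 0.62
c1 model box [332 171 350 207] seen [335. 169. 345. 204.] IoU 0.74 0.72
c3 model box [316 176 334 211] seen [315. 177. 332. 208.] IoU 0.91 0.84
c2 model box [299 178 316 215] seen [315. 177. 332. 208.] IoU 0.0 0.84
scene [287. 163. 351. 191.] 0.89 597 (array([560.679, 230.909,  -0.043]), np.float64(0.5930539336533887))
scene [238. 214. 263. 272.] 0.73 1044 (array([572.7  , 225.   ,  -0.072]), np.float64(1.0))
scene [348. 173. 364. 204.] 0.58 459 (array([620.484, 340.686,  -2.136]), np.float64(0.44833214322146286))
expected [287 165] [351 201]
top [154. 182. 200. 186.] 0.79 206 (array([574.321, 228.595,  -0.081]), np.float64(0.47351473192722593))
expected [153 181] [224 188]
```

>>> send_rows:
  offset:
    - [-0.7,-0.3,0]
    - [-0.7,-0.3,0]
    - [-0.7,-0.3,0]
    - [-0.7,-0.3,0]
  delta_rot:
    - [0,0,0]
    - [0,0,0]
    - [0,0,0]
    - [0,0,0]

```text
time: 91.38
tool_pos: [402.5, 33.0, 254.1]
tcp_rot: [3.141, -0.002, 1.498]
contact_force: [0.0, -0.6, -0.8]
grip_width: 23.7
finger_force: 0.0
```

```bash
python3 chk.py; python3 chk.py | tail -1
python3 - <<'E'
from h import *
from plan import tw
optics.capture("top");X=sils("carton1","top")
for s in X: print(np.round(s["box"]),round(s["confidence"],2),s["region"].sum())
print("expected tops",[proj("top",[[*tw(24,y),z]])[0].round() for y,z in((92,113),(39,123),(-22,113),(-86,123))])
E
```

```text
c4 model box [344 170 364 204] seen [347. 171. 365. 203.] IoU 0.85 0.89
c1 model box [332 171 350 207] seen [332. 171. 347. 203.] IoU 0.73 0.61
c3 model box [316 176 334 211] seen [315. 176. 332. 211.] IoU 0.92 0.55
c2 model box [299 178 316 215] seen [300. 176. 318. 213.] IoU 0.86 0.71
c2 model box [299 178 316 215] seen [301. 178. 318. 214.] IoU 0.82 0.77
[158. 152. 174. 175.] 0.8 257
[301. 245. 323. 282.] 0.77 446
[194. 157. 205. 176.] 0.62 200
[211. 156. 220. 175.] 0.61 215
[174. 152. 188. 171.] 0.58 183
expected tops [array([162., 160.]), array([177., 160.]), array([195., 161.]), array([213., 162.])]
```

All four cartons stand, the panel sits in the channel, and the arm is clear. Handing in.

```bash
python3 -c "
from plant import ticket
print(ticket.close_job())"
```

```text
the job is handed in; nothing more can be done
None
```

I handed the job in at about 92 s: by the last camera checks, all four cartons stand upright on the tray and the panel sits fully down in the channel, with everything released (carton3 and carton2 toppled once mid-run and were re-stood before the panel was lifted); no verdict came back.

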